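Clear the check-weight boxes and rock each one empty

TASK

One or two of the three closed slide-lid boxes still hold a brass weight: before opening any, lift them with their lids shut and feel which are heavy, then open those, stand their weights upright on the black rubber mat and shut the lids again. One box after another, hold each empty, shut box well clear of the table, rock it end to end at least twice each way (each end clearly down in turn, about 30 degrees) to feel that nothing slides or rattles inside, and put it on the aluminium tray before you rock the next one. At the end all three boxes stand shut and upright in the tray; leave the vial and the beaker alone.

Things in the scene. Friction and masses are not known exactly. Their poses are not given: they have to be found in the camera images.
- box_a_center (a point): Centre (half-way up, 24 mm above its underside) of one of three identical loose pale wooden boxes with sliding lids: 88 mm along its own x, 58 mm along y, 48 mm high to the top of the lid, z up. Grip it across its 58 mm width on the plain side walls. Empty, with its lid, it weighs 160 g within 10 percent; a weight inside adds 80 g
- box_a_pocket (a point): Centre of the floor of the one pocket in that box, 25 mm square, 5 mm deep, in the middle of the box and 8 mm above its underside; the felt round it is 13 mm above the underside. A weight stands in it, if there is one. Walls 4 mm; inside 80 mm along x, 50 mm along y
- box_a_pull (a point): Middle of the wooden pull on that box's lid, a bar 10 mm along the box's x, 32 mm along y, 18 mm high, on the lid's top (48 mm above the box's underside; the pull's middle is at 57 mm, its top at 66 mm). With the lid shut it is 28 mm along the box's +x from the box's centre, and it moves along +x as the lid opens
- box_a_lid (a joint): How far that box's lid has slid open along the box's +x, m: 0 shut, 0.080 fully open, when the pocket is clear by 25 mm all round. It slides stiffly (0.3 N) and stays where it is left; its pull can be pinched across its 10 mm or pushed. The box stands loose and may creep as the lid slides
- weight_a_center (a point): Centre (half-way up) of a brass knob weight, 20 mm in diameter, 31 mm high, 80 g, its z axis up when it stands; None when absent. At the start it stands in the pocket of the box of the same letter. With the lid open it can be gripped with the fingers closing along the box's long side, their tips above the felt
- box_b_center (a point): Centre (half-way up, 24 mm above its underside) of one of three identical loose pale wooden boxes with sliding lids: 88 mm along its own x, 58 mm along y, 48 mm high to the top of the lid, z up. Grip it across its 58 mm width on the plain side walls. Empty, with its lid, it weighs 160 g within 10 percent; a weight inside adds 80 g
- box_b_pocket (a point): Centre of the floor of the one pocket in that box, 25 mm square, 5 mm deep, in the middle of the box and 8 mm above its underside; the felt round it is 13 mm above the underside. A weight stands in it, if there is one. Walls 4 mm; inside 80 mm along x, 50 mm along y
- box_b_pull (a point): Middle of the wooden pull on that box's lid, a bar 10 mm along the box's x, 32 mm along y, 18 mm high, on the lid's top (48 mm above the box's underside; the pull's middle is at 57 mm, its top at 66 mm). With the lid shut it is 28 mm along the box's +x from the box's centre, and it moves along +x as the lid opens
- box_b_lid (a joint): How far that box's lid has slid open along the box's +x, m: 0 shut, 0.080 fully open, when the pocket is clear by 25 mm all round. It slides stiffly (0.3 N) and stays where it is left; its pull can be pinched across its 10 mm or pushed. The box stands loose and may creep as the lid slides
- weight_b_center (a point): Centre (half-way up) of a brass knob weight, 20 mm in diameter, 31 mm high, 80 g, its z axis up when it stands; None when absent. At the start it stands in the pocket of the box of the same letter. With the lid open it can be gripped with the fingers closing along the box's long side, their tips above the felt
- box_c_center (a point): Centre (half-way up, 24 mm above its underside) of one of three identical loose pale wooden boxes with sliding lids: 88 mm along its own x, 58 mm along y, 48 mm high to the top of the lid, z up. Grip it across its 58 mm width on the plain side walls. Empty, with its lid, it weighs 160 g within 10 percent; a weight inside adds 80 g
- box_c_pocket (a point): Centre of the floor of the one pocket in that box, 25 mm square, 5 mm deep, in the middle of the box and 8 mm above its underside; the felt round it is 13 mm above the underside. A weight stands in it, if there is one. Walls 4 mm; inside 80 mm along x, 50 mm along y
- box_c_pull (a point): Middle of the wooden pull on that box's lid, a bar 10 mm along the box's x, 32 mm along y, 18 mm high, on the lid's top (48 mm above the box's underside; the pull's middle is at 57 mm, its top at 66 mm). With the lid shut it is 28 mm along the box's +x from the box's centre, and it moves along +x as the lid opens
- box_c_lid (a joint): How far that box's lid has slid open along the box's +x, m: 0 shut, 0.080 fully open, when the pocket is clear by 25 mm all round. It slides stiffly (0.3 N) and stays where it is left; its pull can be pinched across its 10 mm or pushed. The box stands loose and may creep as the lid slides
- weight_c_center (a point): Centre (half-way up) of a brass knob weight, 20 mm in diameter, 31 mm high, 80 g, its z axis up when it stands; None when absent. At the start it stands in the pocket of the box of the same letter. With the lid open it can be gripped with the fingers closing along the box's long side, their tips above the felt
- tray_floor (a point): Centre of the floor of a fixed aluminium tray, 132 mm along its own x, 352 mm along y, floor 5 mm thick, rim 5 mm wide and 14 mm above the table. It takes the three boxes in a row along its y, their long sides along it (for instance at -112, 0 and +112 mm)
- mat_top (a point): Centre of the top face of a fixed ribbed black rubber mat, 90 mm along its own x, 130 mm along y, 4 mm thick
- vial_center (a point): Centre of a loose white-capped vial, 25 mm in diameter, 47 mm high; a bystander
- beaker_center (a point): Centre of a loose clear beaker, 43 x 48 mm, 56 mm high; a bystander

How it is judged:
By the outcome, as a careful person would: the job done as asked, in the order asked, and still so for the second after the job is handed in, with the robot touching nothing.
Of weight_a, weight_b, weight_c only 1 to 2 are there at a start; the rules pass over those that are not, and their reading is None.
At some moment in a run one of box_a, box_b, box_c may be knocked a few centimetres aside while the robot is not near it.
It also fails if it takes over 210 s, if anything falls off the work surface, if the arm or the gripper's body presses on something with over 40 N, if the wrist force passes 120 N, or if a joint passes its speed limit or range.

ROBOT

A 6-joint arm with a two-finger parallel gripper is mounted at the origin on a cart in front of the work surface, level with it; the furniture and walls round the work are solid. World frame = base frame: x ahead of the robot, y to its left, z up, the work surface at z = 0. Lengths are in mm, angles in rad, forces in N, time in s.
With the tool pointing down it reaches from about 275 to 850 mm from the base axis. Payload 19 kg.
Tool frame: the origin (TCP) lies midway between the tips of the shut fingers; the grasp point (between the pads) lies 19 mm behind it; z points along the fingers, y is the direction in which the jaws open and shut (so a half turn about z gives the same grasp; the last joint's range is limited). The gripper opens to 85 mm and grips with 20 to 120 N. Pads are 22 mm wide; open, the fingers measure 114 mm over their backs; the gripper's body (76 mm by 85 mm) begins 54 mm behind the grasp point. The pads swing forward as they close: fully open they stand 13 mm farther back than shut.
Start: joints at [1.146, 0.15, 1.437, -0, 1.554, -0.134], TCP at [164.868, 550.826, 231.267] pointing down, gripper open.
Joint ranges: [-2.8, 2.8], [-0.68, 2.1], [0.12, 2.68], [-1.39, 4.53], [0.16, 2.79], [-2.81, 2.81]. Speed limits (rad/s): [1.89, 1.89, 2.22, 3.01, 3.01, 3.01].

INTERFACE

Orientations are given as a unit quaternion [x, y, z, w].
In Python, from plant import read_state, camera, finish_job, recognise, cut_out, tip_of gives the robot as it stands.
- The arm moves only by the shell command python3 -m pendant 'ROWS' [OPENING]. ROWS is JSON, a list that holds one entry, the list of rows, each a list of 4 numbers: the shift along the world's x, y, z in cm, then the turn about the world's z in rad. In form: [[[tx, ty, tz, spin], ...]]. A call has exactly 8 rows; each row shifts and turns the commanded pose from where the row before left it; what a row does not reach is not made up. A row lasts 1/8 s, in which the tool goes at most 62.5 mm and 10.7 degrees, less where a joint would pass 70% of its speed; a pose out of reach is approached as far as the arm can. A call is refused whole if a number of a shift passes 6.25 or a number of a turn 0.188, either way. A call with a gripper value outside its range is refused whole. OPENING is the finger opening in cm, from 0 to 8.54, set as the call begins (- or left out, the last holds). The fingers move at their own pace and stop on an object; the grip force is fixed at half the most. Time passes only in rows, so rows that do not move let the fingers close, or fill a call up. It gives the time, the measured TCP pose, the force and the opening at its end, in the units of the state.
- read_state(): the state, without advancing time (a new reading comes with each control period).
- camera(name): name is "scene" or "top" or "wrist"; returns a dict with "img" (384x512x3 uint8, red, green, blue), "vertical_fov" (degrees; the focal length in pixels is half the picture's height over the tangent of half this angle, whatever the lens; pixels are square), "cx", "cy" (the principal point, pixels), "rvec" (rotation vector, rad) and "tvec" (3), from world to camera coordinates, as OpenCV has them; the wrist camera has in their place "tool_from_camera" (4x4, takes a point from camera to tool coordinates, whose origin is the TCP and whose axes are the flange's). Camera axes: x right, y down, z forward; pixel columns grow to the right and rows downward; lengths in mm; the calibration is good to about 2 mm. A picture is of the moment at which its call begins: read the wrist's pose just before it. There is no depth.
- finish_job(): hands the job in, once; it reports no verdict.
Trained networks look in a picture, given as the dict that the camera call returned (one of the last four; its "shot" number tells which), for a name from the list of things; names that differ only in an ending like _2 or _b are one class to them, and where a whole thing is asked for, a point or a joint stands for the part that bears it (a point fixed in the world has none). Each returns a list of dicts, best first, with "p" (0 to 1); they miss things now and then, are a little off and sometimes report something else, mostly with a low value. They report only what shows in the picture. A call takes as long as a camera call.
- recognise(picture, label): "bbox" ([centre column, centre row, width, height] as shares, 0 to 1, of the picture: columns of its width, rows of its height, round what is visible of it).
- cut_out(picture, label): "region" (384x512 bool, what is visible of it) and "bbox" ([centre column, centre row, width, height] as shares, 0 to 1, of the picture: columns of its width, rows of its height, round what is visible of it).
- tip_of(picture, label): "location" ([column, row] as shares, 0 to 1, of the picture: columns of its width, rows of its height: a listed point, or the origin of a listed thing).
The state is a dict: "t": time; "q": joint angles; "qd": joint speeds; "effort": joint torques, N m; "ee_pos": TCP position; "tcp_rot": TCP orientation; "wrist_force": force on the tool from outside, world axes, zero at the start; "ft_torque": the same for the moment, N m; "gripper_width": opening from 0.0 (shut) to 1.0 (fully open).
Only numpy, scipy, OpenCV 4.12 (cv2) and the standard library are available. Lean on these libraries where they do the work, as an engineer would, in place of code of your own. Each camera call takes 0.05 s, during which the arm holds its last target.

## Working session

There is one attempt and no reset: what is moved stays moved. The work goes in short steps, Python scripts to look and compute and a shell command to move; the robot and the scene stay as the last step left them, time stands still between calls to the robot, and variables do not carry over. Pictures are saved under pics/ and viewed, and the job is handed in when it is done.

```bash
ls -la; mkdir -p pics; python3 -m pendant --help 2>&1 | head -30
cat > h.py <<'E'
import numpy as np, cv2
from plant import read_state, camera, finish_job, recognise, cut_out, tip_of
from scipy.spatial.transform import Rotation as R
def cam(name):
    s=read_state(); c=camera(name); c['state']=s
    h=c['img'].shape[0]; c['f']=h/2/np.tan(np.radians(c['vertical_fov'])/2)
    if 'rvec' in c:
        Rm=cv2.Rodrigues(np.array(c['rvec'],float))[0]; t=np.array(c['tvec'],float).ravel()
        c['Rcw']=Rm.T; c['o']=-Rm.T@t
    else:
        T=np.array(c['tool_from_camera']); q=R.from_quat(s['tcp_rot']).as_matrix()
        c['Rcw']=q@T[:3,:3]; c['o']=q@T[:3,3]+np.array(s['ee_pos'])
    return c
def ray(c,u,v):
    d=c['Rcw']@np.array([(u-c['cx'])/c['f'],(v-c['cy'])/c['f'],1]); return c['o'],d
def at_z(c,u,v,z):
    o,d=ray(c,u,v); return o+d*(z-o[2])/d[2]
def proj(c,p):
    x=c['Rcw'].T@(np.array(p,float)-c['o']); return c['cx']+c['f']*x[0]/x[2], c['cy']+c['f']*x[1]/x[2]
def save(c,name,scale=1.5):
    im=cv2.cvtColor(c['img'],cv2.COLOR_RGB2BGR); im=cv2.resize(im,None,fx=scale,fy=scale); cv2.imwrite('pics/'+name,im)
E
python3 - <<'E'
from h import *
s=read_state(); print(s)
for n in ['scene','top','wrist']:
    c=cam(n); save(c,n+'0.png'); print(n,c['f'],c['cx'],c['cy'],c['o'].round(0),c['Rcw'].round(2).tolist())
E
```

```text
total 12
drwxr-xr-x  3 agent agent 4096 Dec  7 15:41 .
drwxr-xr-x 23 root  root  4096 Dec  7 15:41 ..
drwxr-xr-x  2 agent agent 4096 Dec  7 15:41 pics
invalid input: not JSON, or not a number
{'t': 0.0, 'q': array([ 1.14602407e+00,  1.50998883e-01,  1.43802365e+00, -5.43793622e-05,
        1.55384157e+00, -1.33967508e-01]), 'qd': array([ 0.00027768, -0.00082734, -0.00055825,  0.00073678, -0.00195448,
        0.00193667]), 'effort': array([-1.42026591e-03, -7.13043809e+01, -5.70868564e+01, -2.72077941e-04,
        8.88327719e-03, -5.10443527e-07]), 'ee_pos': array([164.77587238, 550.61349506, 230.67181381]), 'tcp_rot': array([ 1.44890066e-01,  9.89447555e-01, -6.18573480e-04, -1.49169567e-04]), 'wrist_force': array([ 0.45308519,  0.45734794, -0.86589384]), 'ft_torque': array([-0.01085075,  0.00746998, -0.02685821]), 'gripper_width': 1.0008375879740246}
scene 402.1956462387117 257.27123511258856 193.9624442132451 [  31. -718.  684.] [[0.82, -0.31, 0.48], [-0.57, -0.47, 0.67], [0.02, -0.83, -0.56]]
top 441.5231972212366 256.89067674659725 186.99586299797943 [ 300.    7. 1402.] [[-0.05, -0.98, 0.22], [-1.0, 0.05, -0.01], [-0.0, -0.22, -0.98]]
wrist 338.4284514094857 253.831498952959 196.24740794440635 [ 92. 572. 374.] [[0.29, 0.91, 0.28], [0.96, -0.27, -0.09], [-0.0, 0.3, -0.95]]
```

View pics/scene0.png

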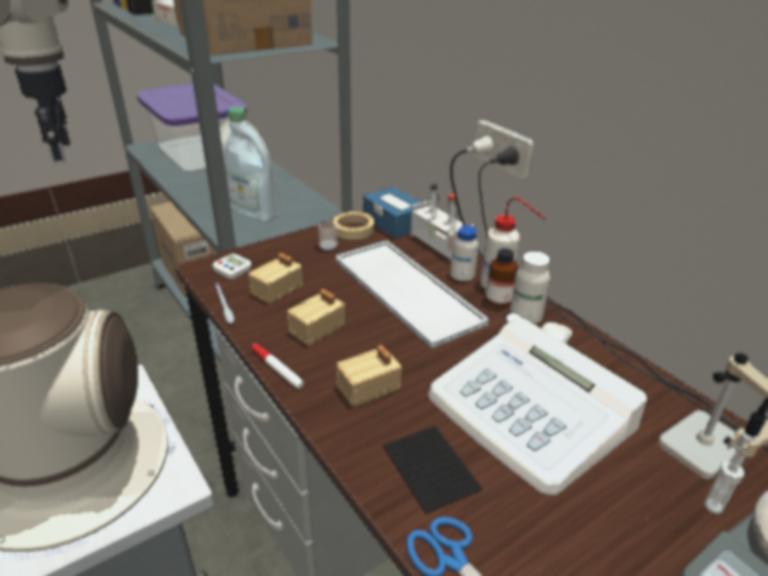

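View pics/top0.png

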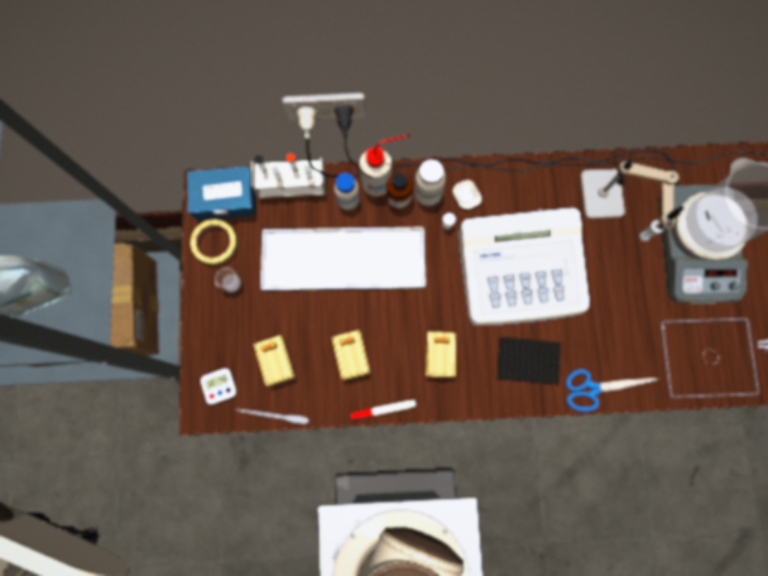

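View pics/wrist0.png

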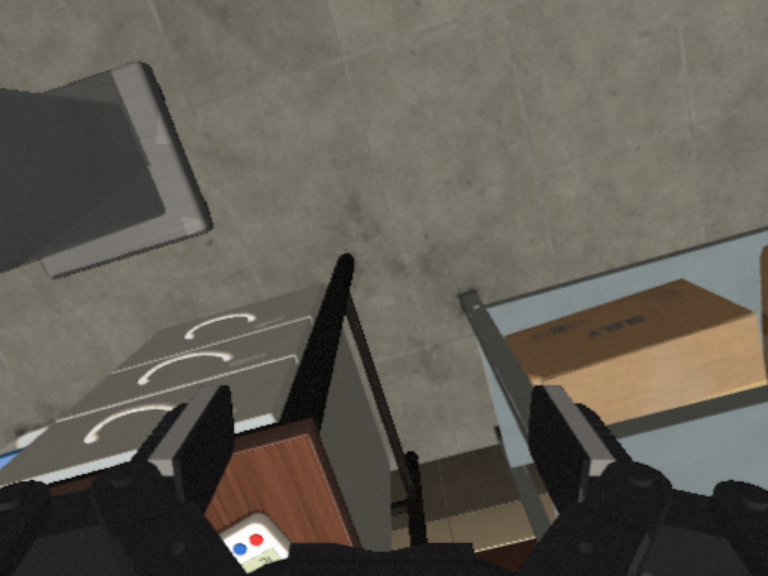

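Run:
```python
from h import *
H={'box_a_center':24,'box_a_pull':57,'tray_floor':5,'mat_top':4,'vial_center':23,'beaker_center':28}
for n in ['top','scene']:
    c=cam(n)
    for k,z in H.items():
        for r in tip_of(c,k)[:4]:
            u,v=r['location'][0]*512,r['location'][1]*384
            print(n,k,round(r['p'],2),(round(u),round(v)),at_z(c,u,v,z).round(0))
c=cam('top')
for k,z in {'box_a_center':48,'tray_floor':14,'mat_top':4}.items():
  for r in cut_out(c,k)[:4]:
    m=r['region'].astype(np.uint8); cn=max(cv2.findContours(m,0,2)[0],key=cv2.contourArea)
    pts=np.array([at_z(c,*p[0],z)[:2] for p in cn],np.float32)
    print(k,round(r['p'],2),cv2.minAreaRect(pts))
```

```text
top box_a_center 0.91 (181, 238) [452. 242.  24.]
top box_a_center 0.6 (229, 171) [660.  84.  24.]
top box_a_pull 0.84 (178, 229) [478. 245.  57.]
top tray_floor 0.68 (230, 172) [662.  83.   5.]
top mat_top 0.81 (353, 240) [ 421. -296.    4.]
top mat_top 0.49 (234, 239) [443.  81.   4.]
top mat_top 0.48 (182, 244) [435. 243.   4.]
top vial_center 0.64 (298, 149) [ 725. -140.   23.]
top vial_center 0.37 (295, 239) [ 430. -112.   23.]
top beaker_center 0.45 (152, 191) [608. 333.  28.]
top beaker_center 0.33 (292, 234) [ 446. -104.   28.]
top beaker_center 0.23 (235, 234) [456.  75.  28.]
scene box_a_center 0.95 (185, 185) [453. 243.  24.]
scene box_a_center 0.49 (241, 246) [440. -84.  24.]
scene box_a_pull 0.6 (190, 173) [473. 243.  57.]
scene tray_floor 0.75 (274, 191) [674.  88.   5.]
scene tray_floor 0.64 (257, 234) [513. -49.   5.]
scene mat_top 0.57 (288, 312) [ 420. -296.    4.]
scene vial_center 0.6 (341, 217) [ 731. -138.   23.]
scene beaker_center 0.61 (217, 153) [632. 359.  28.]
box_a_center 0.74 ((445.3567810058594, 234.5388641357422), (94.62664794921875, 63.855709075927734), 16.833621978759766)
box_a_center 0.22 ((448.7264404296875, 79.27336120605469), (94.75209045410156, 59.70066833496094), 11.061104774475098)
tray_floor 0.81 ((660.6774291992188, 89.59356689453125), (352.1396179199219, 140.6735076904297), 87.03375244140625)
mat_top 0.6 ((421.7892150878906, -291.4756164550781), (133.8841552734375, 92.5949478149414), 81.58561706542969)
```

```bash
python3 -m pendant '[[[4.5,-4,1.5,0],[4.5,-4,1.5,0],[4.5,-4.5,1.5,0],[4.5,-5,1.5,0],[4.5,-5.2,1.5,0],[3,-5.2,1.5,0],[2,-5.2,1.5,0],[2,-5.2,1.5,0]]]' 8.5; python3 -m pendant '[[[0,-5.2,0,0],[0,-5.2,0,0],[0,-5.2,0,0],[0,-5.2,0,0],[0,-5.2,0,0],[0,-5.2,0,0],[0,-5.2,0,0],[0,-5.2,0,0]]]'
```

```text
t: 2.05
ee_pos: [449.0, 178.5, 348.1]
tcp_rot: [0.145, 0.989, -0.0, 0.0]
wrist_force: [0.6, 1.0, -0.9]
gripper_width: 0.994
t: 3.05
ee_pos: [448.3, -237.5, 347.7]
tcp_rot: [0.145, 0.989, -0.0, 0.0]
wrist_force: [1.2, 0.5, -0.5]
gripper_width: 0.993
```

```bash
python3 -m pendant '[[[-1,-6.2,0,0],[-1,-6.2,0,0],[-1,-6.2,0,0],[-1,-6.2,0,0],[-1,-6.2,0,0],[-1,-6.2,0,0],[-1,-6.2,0,0],[-1,-6.2,0,0]]]';  python3 -m pendant '[[[0,-6,0,0],[0,-6,0,0],[0,-6,0,0],[0,-6,0,0],[0,-6,0,0],[0,0,0,0],[0,0,0,0],[0,0,0,0]]]'; python3 -c "
from h import *
s=read_state();print(s['q'].round(2),R.from_quat(s['tcp_rot']).as_matrix().round(2).tolist())"
```

```text
t: 4.05
ee_pos: [372.8, -710.3, 348.1]
tcp_rot: [0.145, 0.989, 0.0, -0.0]
wrist_force: [1.2, -0.4, 1.1]
gripper_width: 1.0
t: 5.05
ee_pos: [320.8, -859.1, 273.8]
tcp_rot: [0.144, 0.987, -0.055, 0.033]
wrist_force: [-0.8, -0.5, -0.4]
gripper_width: 0.999
[-1.3   0.98  0.12  0.02  1.92 -2.58] [[-0.96, 0.29, 0.05], [0.28, 0.95, -0.12], [-0.08, -0.1, -0.99]]
```

```bash
python3 -m pendant '[[[0,-6.2,0,0],[0,-6.2,0,0],[0,-6.2,0,0],[0,-6.2,0,0],[0,-6.2,0,0],[0,-6.2,0,0],[0,-6.2,0,0],[0,-6.2,0,0]]]'; python3 -m pendant '[[[0,6,0,0],[0,6,0,0],[0,6,0,0],[0,0,0,0],[0,0,0,0],[0,0,0,0],[0,0,0,0],[0,0,0,0]]]'; python3 -c "
from h import *
s=read_state();print(s['q'].round(2),R.from_quat(s['tcp_rot']).as_matrix().round(2).tolist())"
```

```text
t: 6.05
ee_pos: [235.2, -1041.3, 149.1]
tcp_rot: [0.143, 0.967, -0.189, 0.092]
wrist_force: [0.3, -0.1, 0.3]
gripper_width: 0.998
t: 7.05
ee_pos: [236.8, -955.6, 152.8]
tcp_rot: [0.143, 0.967, -0.188, 0.092]
wrist_force: [-0.6, 0.9, -0.4]
gripper_width: 0.992
[-1.43  0.81  0.7   0.07  1.21 -2.72] [[-0.94, 0.31, 0.12], [0.24, 0.89, -0.39], [-0.23, -0.34, -0.91]]
```

```bash
python3 -m pendant '[[[0,4,2.5,0],[0,5,3,0],[0,6,3,0],[0,6,3,0],[0,6,3,0],[0,6,3,0],[0,6,3,0],[0,6,3,0]]]'; python3 -m pendant '[[[0,5,0,0],[0,5,0,0],[0,5,0,0],[0,5,0,0],[0,5,0,0],[0,5,0,0],[0,5,0,0],[0,5,0,0]]]'; python3 -c "
from h import *
s=read_state();print(s['q'].round(2),R.from_quat(s['tcp_rot']).as_matrix().round(2).tolist())"
```

```text
t: 8.05
ee_pos: [236.7, -528.1, 377.2]
tcp_rot: [0.144, 0.967, -0.189, 0.092]
wrist_force: [0.4, 0.0, 0.7]
gripper_width: 0.993
t: 9.05
ee_pos: [238.8, -147.2, 376.7]
tcp_rot: [0.144, 0.967, -0.188, 0.092]
wrist_force: [1.1, -0.3, -0.5]
gripper_width: 0.995
[-0.5  -0.68  1.83 -0.29  1.67 -1.85] [[-0.94, 0.31, 0.12], [0.24, 0.89, -0.39], [-0.23, -0.34, -0.91]]
```

```bash
python3 -m pendant '[[[-4,2.5,0,0],[-4,2.5,0,0],[-4,2.5,0,0],[-4,2.5,0,0],[0,0,0,0],[0,0,0,0],[0,0,0,0],[0,0,0,0]]]'; python3 -c "
from h import *
s=read_state();print(s['q'].round(2),R.from_quat(s['tcp_rot']).as_matrix().round(2).tolist())"
```

```text
t: 10.05
ee_pos: [181.5, -36.1, 403.9]
tcp_rot: [0.152, 0.967, -0.196, 0.053]
wrist_force: [0.2, 0.1, 1.2]
gripper_width: 0.998
[ 0.09 -0.68  1.77 -0.45  2.   -1.38] [[-0.95, 0.32, 0.04], [0.27, 0.88, -0.4], [-0.16, -0.36, -0.92]]
```

```bash
cat > st.py <<'E'
from h import *
import json
s=read_state();M=R.from_quat(s['tcp_rot']).as_matrix()
json.dump([list(map(float,s['q'])),list(map(float,s['ee_pos'])),list(map(float,s['tcp_rot']))],open('log.jsonl','a')); open('log.jsonl','a').write('\n')
z=M[:,2]; p=s['ee_pos']; az=np.arctan2(p[1],p[0]); er=np.array([np.cos(az),np.sin(az),0]); et=np.array([-er[1],er[0],0])
print('t',round(s['t'],2),'p',p.round(1),'r',round(float(np.hypot(p[0],p[1])),1),'az',round(float(np.degrees(az)),1),'q',s['q'].round(2),'jawyaw',np.degrees(np.arctan2(M[1,1],M[0,1])).round(1),'tilt out',np.degrees(np.arcsin(z@er)).round(1),'tang',np.degrees(np.arcsin(z@et)).round(1),'tilt xtool',np.degrees(np.arcsin(M[2,0])).round(1),'ytool',np.degrees(np.arcsin(M[2,1])).round(1),'F',s['wrist_force'].round(1),'w',round(float(s['gripper_width'])*85.4,1))
E
python3 -m pendant '[[[2.5,-2,0,0.085],[2,-3,0,0.085],[1,-3,0,0.085],[0,-3,0,0.085],[-1,-3,0,0.085],[-1,-2,0,0.085],[-1,-1,0,0.085],[0,0,0,0.085]]]' >/dev/null; python3 st.py;  python3 -m pendant '[[[-3.5,3.5,-2.5,0],[-3.5,3.5,-2.5,0],[-3.5,3.5,-2.5,0],[-3.5,3.5,-2.5,0],[-3.5,3.5,-2.5,0],[-3.5,3.5,-2.5,0],[0,0,0,0],[0,0,0,0]]]'>/dev/null; python3 st.py
```

```text
t 11.05 p [ 239.2 -189.2  410.2] r 305.0 az -38.3 q [-0.94 -0.68  1.75  0.02  1.68 -2.81] jawyaw 105.8 tilt out 21.6 tang -4.9 tilt xtool -7.9 ytool -20.7 F [ 1.1 -0.3 -1. ] w 84.7
t 12.05 p [ 206.4 -145.7  335.3] r 252.7 az -35.2 q [-0.88 -0.68  1.87 -0.03  1.78 -2.81] jawyaw 109.8 tilt out 9.0 tang -4.3 tilt xtool -1.6 ytool -9.9 F [-0.3 -0.4  0.1] w 85.0
```

```bash
python3 -m pendant '[[[0,-5,0.5,0],[-2,-4,0.5,0],[-4,-3,0.5,0],[-1.5,0,0,0],[-3,5,-0.8,0],[-3,5,-0.8,0],[-3,5,-0.8,0],[0,0,0,0]]]' >/dev/null; python3 st.py
```

```text
t 13.05 p [191.6 -90.8 340.3] r 212.0 az -25.3 q [-0.56 -0.68  1.86 -0.17  1.89 -2.47] jawyaw 106.2 tilt out 3.1 tang -9.7 tilt xtool 4.0 ytool -9.3 F [-0.1 -0.6  0.6] w 85.0
```

```bash
python3 -m pendant '[[[3,-1,1,-0.18],[3,-2,1,-0.18],[3,-3,0,-0.18],[3,-4,0,-0.18],[3,-4,0,-0.18],[2,-4,0,-0.18],[2,-4,0,-0.18],[2,-4,0,-0.18]]]' >/dev/null; python3 -m pendant '[[[0,-5,0,-0.18],[0,-5,0,-0.18],[0,-5,0,-0.18],[0,-5,0,-0.18],[0,-6,0,-0.18],[0,-6,0,-0.16],[0,-1,0,0],[0,0,0,0]]]' >/dev/null; python3 st.py
```

```text
t 15.05 p [ 402.3 -645.5  363.3] r 760.6 az -58.1 q [-1.1   0.81  0.23 -0.03  2.28 -0.58] jawyaw -31.0 tilt out -10.1 tang -0.6 tilt xtool 4.0 ytool -9.3 F [-0.2  0.2  0.8] w 84.9
```

```bash
python3 -m pendant '[[[2.5,-4,0,0],[3.2,-5.1,1.5,0],[3.2,-5.1,1.5,0],[3.2,-5.1,1.5,0],[0,0,0,0],[0,0,0,0],[0,0,0,0],[0,0,0,0]]]' >/dev/null; python3 st.py
```

```text
t 16.05 p [ 442.8 -706.8  318. ] r 834.0 az -57.9 q [-1.1   0.92  0.12 -0.02  2.15 -0.56] jawyaw -31.2 tilt out -3.1 tang -0.6 tilt xtool 0.8 ytool -3.0 F [-0.5  0.6 -0.3] w 85.3
```

```bash
python3 -m pendant '[[[3,-4.8,2.6,0],[0,0,0,0],[0,0,0,0],[0,0,0,0],[0,0,0,0],[0,0,0,0],[0,0,0,0],[0,0,0,0]]]' >/dev/null; python3 st.py; cat log.jsonl | cut -c1-200
```

```text
t 17.05 p [ 448.9 -717.1  317.8] r 846.0 az -58.0 q [-1.1   0.92  0.12 -0.01  2.11 -0.56] jawyaw -31.2 tilt out -0.9 tang -0.6 tilt xtool -0.1 ytool -1.1 F [ 0.9 -0.5  0.8] w 85.0
[[-0.9423679713501509, -0.6811806382446525, 1.753124114710388, 0.01712048585379766, 1.6817275338523618, -2.8103777750072068], [239.18923608980947, -189.16561247103834, 410.18365753785696], [-0.1478200
[[-0.8815048222173976, -0.6819172884449359, 1.8692737628114946, -0.03239600400524663, 1.782294954550829, -2.8100180098362646], [206.38836496089033, -145.72914236228002, 335.27423867468474], [-0.172554
[[-0.5599332557952358, -0.682942235113662, 1.8598554118982833, -0.17025136775678548, 1.8861901896376774, -2.466290324979361], [191.57020390445035, -90.75352056800114, 340.25056078747576], [-0.13715175
[[-1.103681598395735, 0.812702754428401, 0.22782719073636623, -0.033886904693478145, 2.2760709008744984, -0.5757515876024087], [402.2523254908807, -645.5064709834691, 363.3188184361634], [0.8685529463
[[-1.0974787868359874, 0.9211008594991152, 0.12220942369132758, -0.0182258014017838, 2.1504006720314295, -0.5620127877498134], [442.7511781619836, -706.8093347280656, 317.9855748457598], [0.8710165038
[[-1.097761010468807, 0.920885424924018, 0.12212987136049085, -0.014064235261764544, 2.113215678425188, -0.5600097530901726], [448.92481678705036, -717.1194186114489, 317.7868907606792], [0.8712679226
```

```bash
cat >> h.py <<'E'
from scipy.optimize import minimize
def woodmask(c):
    hsv=cv2.cvtColor(c['img'],cv2.COLOR_RGB2HSV)
    return cv2.inRange(hsv,(12,50,110),(32,255,255))
def model_mask(c,x,y,yaw,z0=0,lid=0,S=1):
    Rz=np.array([[np.cos(yaw),-np.sin(yaw)],[np.sin(yaw),np.cos(yaw)]])
    m=np.zeros(c['img'].shape[:2],np.uint8)
    def hull(cx,hx,hy,za,zb):
        P=[]
        for sx in(-1,1):
            for sy in(-1,1):
                for z in(za,zb):
                    q=Rz@np.array([cx+sx*hx,sy*hy]); P.append(proj(c,[x+q[0],y+q[1],z0+z]))
        return cv2.convexHull((np.array(P,np.float32)*16).astype(np.int32))
    cv2.fillConvexPoly(m,hull(0,44,29,0,48),255,shift=4,lineType=cv2.LINE_AA)
    if lid>0.5: cv2.fillConvexPoly(m,hull(lid,44,29,42,48),255,shift=4,lineType=cv2.LINE_AA)
    cv2.fillConvexPoly(m,hull(28+lid,5,16,48,66),255,shift=4,lineType=cv2.LINE_AA)
    return m
def fitbox(c,x,y,yaw,z0=0,lid=0,mask=None):
    M=woodmask(c) if mask is None else mask
    # only component region near guess
    g=cv2.dilate(model_mask(c,x,y,yaw,z0,lid),np.ones((5,5)),iterations=max(2,int(c['f']/441*6)))
    M=(cv2.bitwise_and(M,g)).astype(float)/255
    def f(p):
        m=model_mask(c,p[0],p[1],p[2]/50,z0,lid).astype(float)/255
        return np.abs(M-m).sum()/M.sum()
    best=None
    for s in (8,3):
        p0=np.array([x,y,yaw*50]) if best is None else best.x
        best=minimize(f,p0,method='Nelder-Mead',options=dict(initial_simplex=np.vstack([p0,p0+[s,0,0],p0+[0,s,0],p0+[0,0,s]]),xatol=.1,fatol=1e-4))
    return best.x[0],best.x[1],best.x[2]/50,best.fun
E
python3 - <<'E'
from h import *
for n in ['top','scene']:
    c=cam(n); 
    for g in [(445,238,.29),(446,78,.2),(442,-108,-.03)]:
        r=fitbox(c,*g); print(n,np.round(r,2), 'yawdeg',np.degrees(r[2]).round(1))
    cv2.imwrite('pics/%s_m.png'%n,woodmask(c))
E
```

```text
top [4.4686e+02 2.3964e+02 2.8000e-01 7.0000e-02] yawdeg 16.0
top [4.5052e+02 7.9090e+01 1.9000e-01 7.0000e-02] yawdeg 10.7
top [ 4.4165e+02 -1.0819e+02 -9.0000e-02  1.9000e-01] yawdeg -5.4
scene [4.45e+02 2.38e+02 2.90e-01      inf] yawdeg 16.6
scene [538.64 135.06   1.06  10.42] yawdeg 60.5
scene [ 4.4513e+02 -9.8250e+01 -1.4000e-01  2.7000e-01] yawdeg -8.1h.py:47: RuntimeWarning: divide by zero encountered in scalar divide
  return np.abs(M-m).sum()/M.sum()
  np.max(np.abs(fsim[0] - fsim[1:])) <= fatol):
```

View pics/top_m.png

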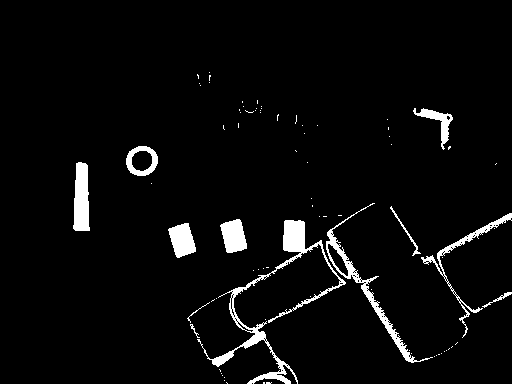

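```bash
python3 -m pendant '[[[0,5,0,0.175],[0,5,0,0.175],[0,5,0,0.175],[0,5,0,0.175],[0,5,0,0.175],[0,5,-0.5,0.175],[0,5,-0.5,0.175],[0,5,-0.5,0.175]]]' >/dev/null; python3 -m pendant '[[[0,5,-1,0.175],[0,5,-1,0.175],[0,4,-1,0.175],[0,3,-1,0.175],[0,2,-1,0],[0,0,-1,0],[0,0,0,0],[0,0,0,0]]]' >/dev/null; python3 st.py
python3 - <<'E'
from h import *
c=cam('wrist'); save(c,'w1.png')
r=fitbox(c,442,-108,-.05); print(np.round(r,2),np.degrees(r[2]))
c['img']=np.dstack([woodmask(c)]*3); save(c,'w1m.png',1)
E
```

```text
t 19.15 p [ 451.6 -166.   245.9] r 481.2 az -20.2 q [-0.5  -0.06  1.62 -0.02  1.56 -1.93] jawyaw 82.0 tilt out 0.4 tang -1.0 tilt xtool -0.1 ytool -1.1 F [ 0.6 -0.   0.5] w 85.1
[ 4.4159e+02 -1.0450e+02 -7.0000e-02  1.2000e-01] -3.743655377806171
```

View pics/w1.png

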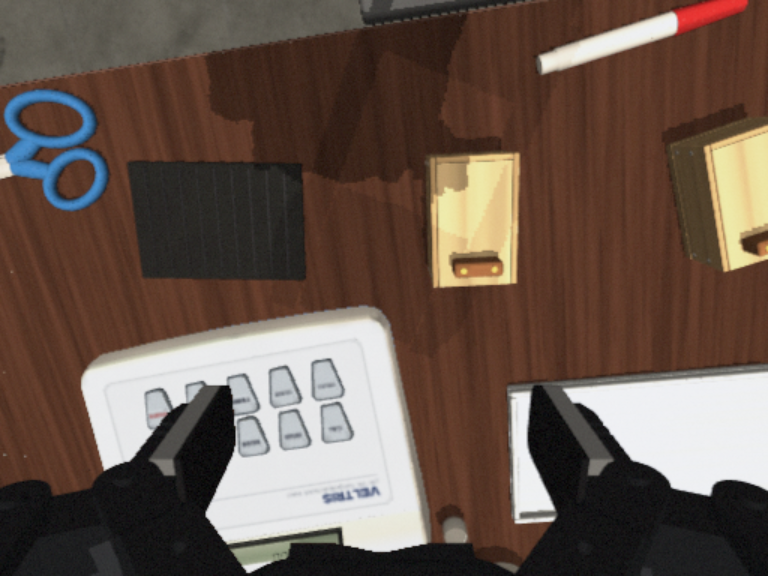

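View pics/w1m.png

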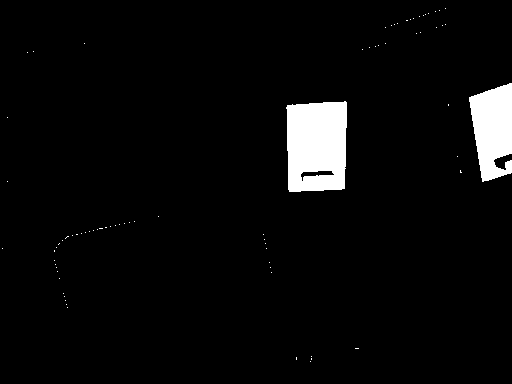

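```bash
python3 -m pendant '[[[-0.4,2,-3,0.04],[-0.4,2,-3,0.035],[-0.2,2,-3,0],[0,0,-3.5,0],[0,0,-3.5,0],[0,0,-3.5,0],[0,0,-2.5,0],[0,0,0,0]]]' >/dev/null; python3 st.py
python3 - <<'E'
from h import *
c=cam('wrist'); save(c,'w2.png')
E
```

```text
t 20.2 p [ 440.8 -105.3   24.7] r 453.2 az -13.4 q [-0.39  0.07  1.97 -0.02  1.09 -1.89] jawyaw 86.4 tilt out 0.2 tang -1.0 tilt xtool 0.0 ytool -1.0 F [-0.3 -0.   0.6] w 85.2
```

View pics/w2.png

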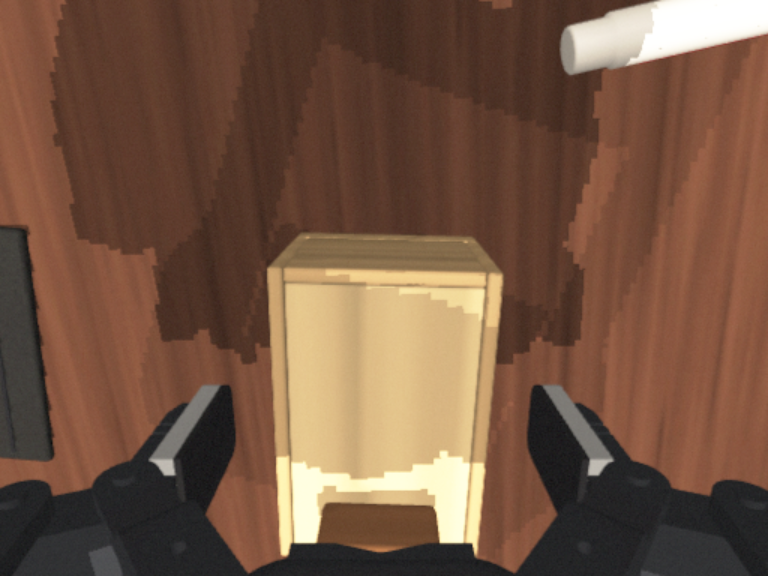

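```bash
python3 -m pendant '[[[0,0,-1.5,0],[0,0,0,0],[0,0,0,0],[0,0,0,0],[0,0,0,0],[0,0,0,0],[0,0,1.5,0],[0,0,3,0]]]' 5.0 ; python3 -m pendant '[[[0,0,4,0],[0,0,3,0],[0,0,0,0],[0,0,0,0],[0,0,0,0],[0,0,0,0],[0,0,0,0],[0,0,0,0]]]'
cat > wgh.py <<'E'
from h import *
F=[]
for i in range(12):
    F.append(read_state()['wrist_force']); camera('wrist')
F=np.array(F); print('F mean',F.mean(0).round(2),'se',(F.std(0)/12**.5).round(2))
E
python3 st.py; python3 wgh.py
python3 - <<'E'
from h import *
save(cam('scene'),'s2.png'); save(cam('wrist'),'w3.png')
E
```

```text
t: 21.25
ee_pos: [441.0, -105.0, 56.4]
tcp_rot: [0.031, 0.999, -0.009, 0.0]
wrist_force: [-0.5, 0.1, -2.5]
gripper_width: 0.669
t: 22.25
ee_pos: [441.5, -105.2, 125.6]
tcp_rot: [0.031, 0.999, -0.009, 0.001]
wrist_force: [-0.8, 0.5, -1.9]
gripper_width: 0.672
t 22.25 p [ 441.5 -105.2  125.6] r 453.8 az -13.4 q [-0.39 -0.05  1.86 -0.02  1.32 -1.9 ] jawyaw 86.5 tilt out 0.3 tang -1.0 tilt xtool -0.1 ytool -1.1 F [-0.8  0.5 -1.9] w 57.4
F mean [ 0.03 -0.11 -2.2 ] se [0.18 0.15 0.15]
```

View pics/s2.png

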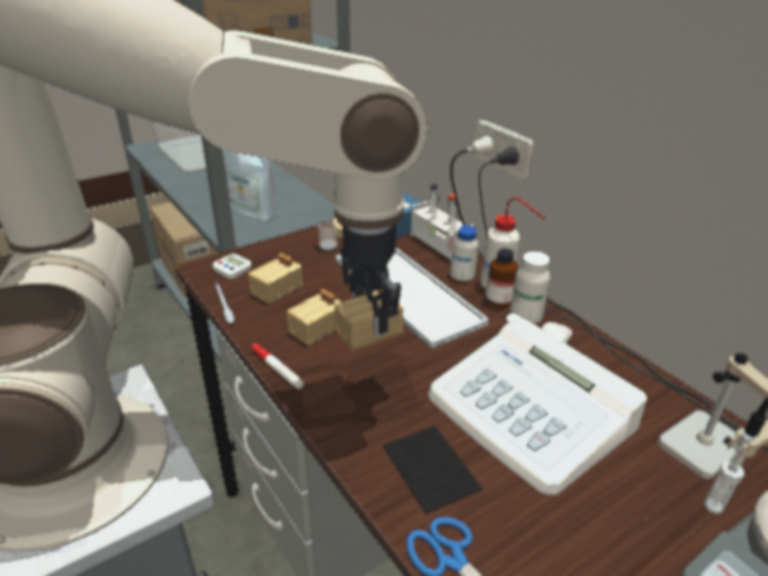

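```bash
sed -i 's/range(12)/range(16)/;s/12\*\*/16**/' wgh.py; python3 wgh.py; python3 -m pendant '[[[0,0,-3,0],[0,0,-4,0],[0,0,-3,0],[0,0,-1.4,0],[0,0,0,0],[0,0,0,0],[0,0,0,0],[0,0,0,0]]]' >/dev/null; python3 st.py
```

```text
F mean [ 0.    0.21 -2.4 ] se [0.13 0.12 0.15]
t 24.75 p [ 441.7 -105.3   12.1] r 454.1 az -13.4 q [-0.39  0.09  1.99 -0.02  1.06 -1.89] jawyaw 86.5 tilt out 0.4 tang -1.0 tilt xtool -0.2 ytool -1.1 F [ 0.2  0.9 -2.2] w 57.6
```

```bash
python3 -m pendant '[[[0,0,-0.3,0],[0,0,0,0],[0,0,0,0],[0,0,2,0],[0,0,3,0],[0,0,3,0],[0,0,3,0],[0,4,0,0.06]]]' 8.5 >/dev/null; python3 -m pendant '[[[0.3,5,0,0.06],[0.3,5,0,0.06],[0.3,4.4,0,0.065],[0,0,-3,0],[0,0,-4,0],[0,0,-3,0],[0,0,-0.4,0],[0,0,0,0]]]' >/dev/null; python3 st.py
python3 - <<'E'
from h import *
save(cam('wrist'),'w4.png'); c=cam('top');print(fitbox(c,442,-106,-.05))
E
```

```text
t 26.75 p [450.9  78.8  15.6] r 457.8 az 9.9 q [ 0.02  0.09  1.97 -0.02  1.07 -1.73] jawyaw 100.5 tilt out 0.2 tang -1.1 tilt xtool -0.2 ytool -1.1 F [ 0.1 -0.1  0.1] w 85.0
(np.float64(442.4127196191082), np.float64(-108.35182340784888), np.float64(-0.08652078172177037), np.float64(0.050125841381328654))
```

View pics/w4.png

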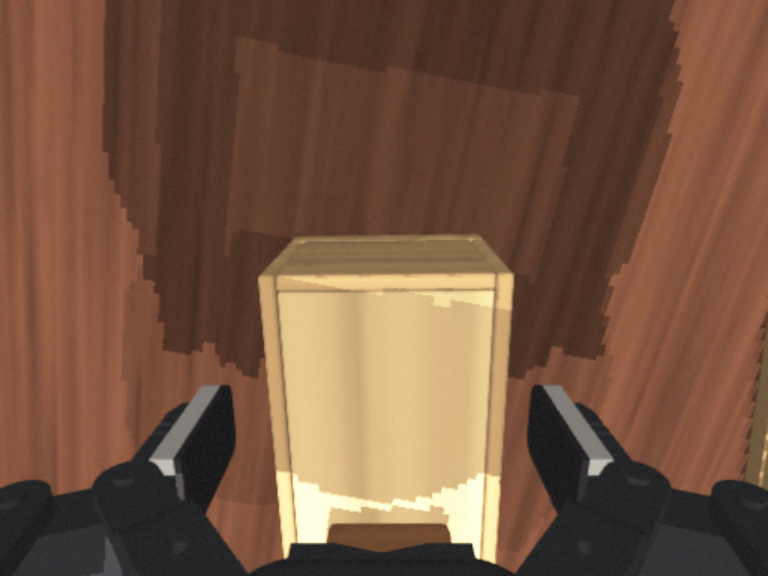

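```bash
python3 -m pendant '[[[0,0,-0.6,0],[0,0,0,0],[0,0,0,0],[0,0,0,0],[0,0,0,0],[0,0,2,0],[0,0,3,0],[0,0,2,0]]]' 5.0 ; python3 wgh.py; python3 wgh.py; python3 st.py
```

```text
t: 27.85
ee_pos: [450.6, 78.8, 79.8]
tcp_rot: [-0.092, 0.996, -0.009, 0.002]
wrist_force: [0.5, 0.5, -2.2]
gripper_width: 0.674
F mean [ 0.08  0.1  -2.04] se [0.25 0.12 0.31]
F mean [ 0.18 -0.04 -2.32] se [0.15 0.14 0.15]
t 29.45 p [450.5  78.8  78.7] r 457.3 az 9.9 q [ 0.02  0.01  1.91 -0.02  1.22 -1.73] jawyaw 100.5 tilt out 0.2 tang -1.1 tilt xtool -0.1 ytool -1.1 F [-0.7 -1.4 -2.2] w 57.2
```

```bash
python3 -m pendant '[[[0,0,-2,0],[0,0,-3,0],[0,0,-1.5,0],[0,0,-0.4,0],[0,0,0,0],[0,0,0,0],[0,0,0,0],[0,0,0,0]]]' >/dev/null; python3 st.py; python3 -m pendant '[[[0,0,0,0],[0,0,0,0],[0,0,0,0],[0,0,2,0],[0,0,3,0],[0,0,3,0],[0,0,3,0],[0,4,0,0.05]]]' 8.5 >/dev/null; python3 -m pendant '[[[-0.2,4,0,0.046],[-0.2,4,0,0],[0,4,0,0],[0,0,-3,0],[0,0,-4,0],[0,0,-3,0],[0,0,-1,0],[0,0,0,0]]]' >/dev/null; python3 st.py
python3 - <<'E'
from h import *
save(cam('wrist'),'w5.png')
E
```

```text
t 30.45 p [450.7  78.8  10. ] r 457.5 az 9.9 q [ 0.02  0.1   1.98 -0.02  1.06 -1.73] jawyaw 100.5 tilt out 0.2 tang -1.1 tilt xtool -0.2 ytool -1.1 F [ 0.3  0.  -2. ] w 57.2
t 32.45 p [446.6 238.8   9.9] r 506.4 az 28.1 q [ 0.35  0.2   1.86 -0.02  1.08 -1.49] jawyaw 106.0 tilt out -0.1 tang -1.1 tilt xtool -0.1 ytool -1.1 F [-0.3  0.1  0.3] w 84.9
```

View pics/w5.png

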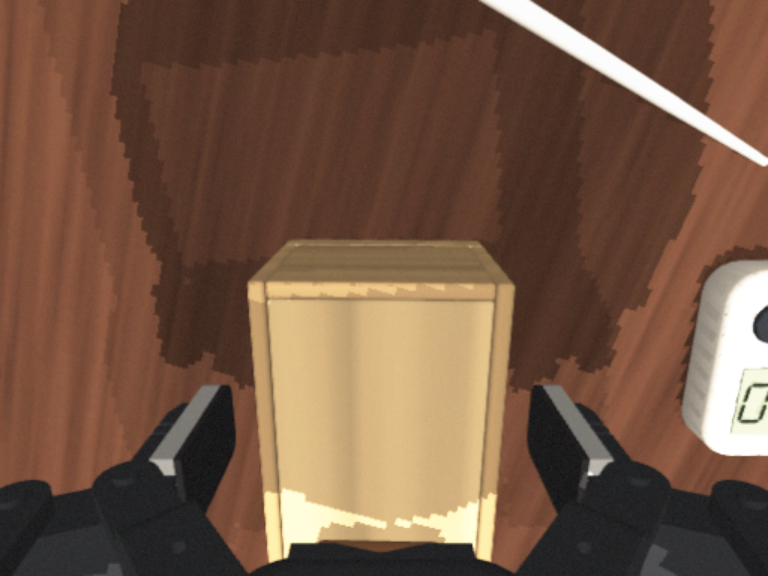

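```bash
python3 -m pendant '[[[0,0,0,0],[0,0,0,0],[0,0,0,0],[0,0,0,0],[0,0,2,0],[0,0,3,0],[0,0,2,0],[0,0,0,0]]]' 5.0 ; python3 wgh.py; python3 wgh.py; python3 st.py
```

```text
t: 33.5
ee_pos: [447.3, 239.1, 81.3]
tcp_rot: [-0.139, 0.99, -0.009, 0.004]
wrist_force: [-1.0, 0.1, -2.4]
gripper_width: 0.666
F mean [-0.07 -0.1  -1.97] se [0.14 0.15 0.09]
F mean [ 0.14 -0.09 -1.59] se [0.13 0.11 0.09]
t 35.1 p [446.5 238.8  79.8] r 506.4 az 28.1 q [ 0.35  0.11  1.8  -0.02  1.23 -1.49] jawyaw 106.0 tilt out -0.1 tang -1.1 tilt xtool -0.2 ytool -1.1 F [ 0.1  0.2 -2. ] w 56.9
```

```bash
python3 -m pendant '[[[0,0,-2,0],[0,0,-3,0],[0,0,-1.5,0],[0,0,-0.5,0],[0,0,0,0],[0,0,0,0],[0,0,0,0],[0,0,0,0]]]' >/dev/null; python3 st.py; python3 -m pendant '[[[0,0,0,0],[0,0,0,0],[0,0,0,0],[0,0,2,0],[0,0,3,0],[0,0,3,0],[0,0,3,0],[0,-2,0,-0.18]]]' 8.5 >/dev/null; python3 -m pendant '[[[0.5,-2,0,-0.186],[0.5,-2,0,-0.186],[0.5,-2,0,-0.186],[0.5,-2,0,-0.186],[0.5,-2,0,-0.186],[0.5,-2,0,-0.186],[0.2,-1.5,0,-0.186],[0,0,0,-0.186]]]' 3.4 >/dev/null; python3 st.py
python3 - <<'E'
from h import *
c=cam('wrist'); save(c,'w6.png'); c=cam('top');save(c,'t6.png')
for g in [(447,239,.28),(451,79,.19),(442,-107,-.06)]: print(np.round(fitbox(c,*g),3))
E
```

```text
t 36.1 p [446.8 238.9  11. ] r 506.7 az 28.1 q [ 0.35  0.2   1.86 -0.02  1.08 -1.49] jawyaw 106.0 tilt out -0.0 tang -1.1 tilt xtool -0.2 ytool -1.1 F [-5.8 -3.4 10.1] w 57.2
t 38.1 p [478.7  82.9 119.8] r 485.8 az 9.8 q [ 0.02  0.04  1.78 -0.01  1.33 -0.16] jawyaw 10.0 tilt out -1.1 tang -0.2 tilt xtool -0.2 ytool -1.1 F [ 0.4 -0.7  0.4] w 34.1
[446.623 247.165   0.465   0.787]
[4.53259e+02 7.81230e+01 1.65000e-01 5.36000e-01]
[ 4.42963e+02 -1.08785e+02 -6.40000e-02  4.40000e-02]
```

View pics/w6.png

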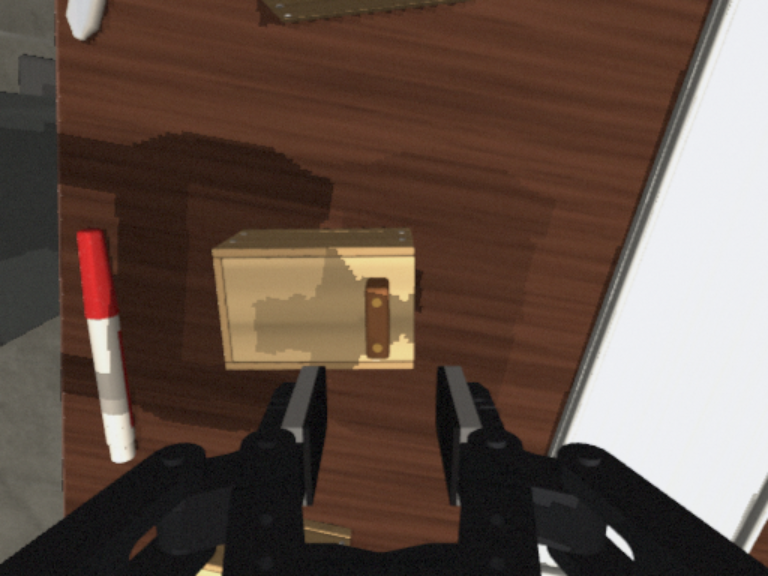

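View pics/t6.png

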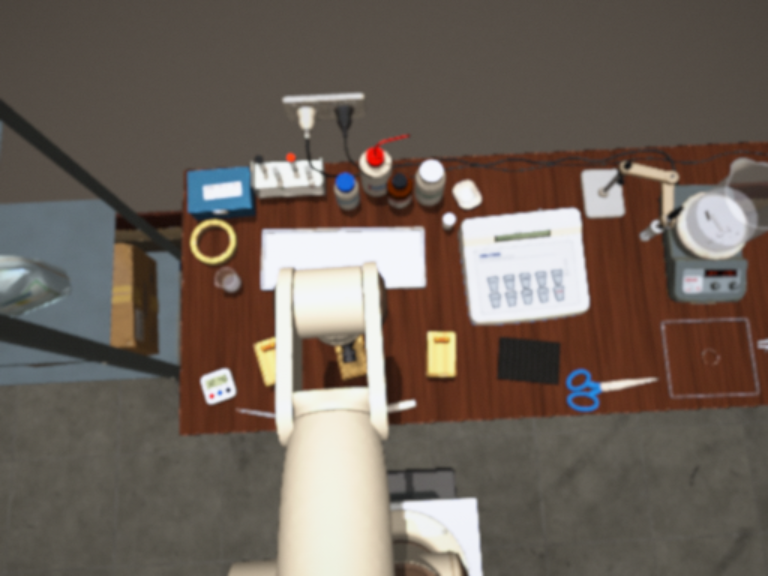

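Run:
```python
from h import *
c=cam('wrist'); s=c['state']; print(s['ee_pos'])
for u,v,z in [(377,324,66),(377,303,66),(377,349,66)]: print(at_z(c,u/1.5,v/1.5,z).round(1))
# box top corners z=48
P=[at_z(c,u/1.5,v/1.5,48).round(1) for u,v in [(213,252),(414,250),(226,369),(414,369)]]; print(P)
r=fitbox(c,450.6,78.8,.185); print(np.round(r,3))
r=tip_of(c,'box_a_pull'); print([(x['p'],at_z(c,x['location'][0]*512,x['location'][1]*384,57).round(1)) for x in r[:2]])
```

```text
[478.58483991  83.51430742 119.77788251]
[476.3  84.1  66. ]
[474.7  93.2  66. ]
[478.3  73.1  66. ]
[array([401. ,  97.1,  48. ]), array([486.8, 113.9,  48. ]), array([411.5,  42.1,  48. ]), array([497.9,  58.5,  48. ])]
[4.49313e+02 7.66210e+01 1.97000e-01 2.45000e-01]
[]
```

```bash
python3 -m pendant '[[[-0.2,0,-2,0],[0,0,-2.5,0],[0,0,-2.2,0],[0,0,0,0],[0,0,0,0],[0,0,0,0],[0,0,0,0],[0,0,0,0]]]' >/dev/null; python3 st.py; python3 -m pendant '[[[0,0,0,0],[0,0,0,0],[0,0,0,0],[0,0,0,0],[0,0,0,0],[0,0,0,0],[0.5,0.1,0,0],[0.98,0.18,0,0]]]' 0.4 >/dev/null; python3 st.py
python3 - <<'E'
from h import *
c=cam('wrist'); save(c,'w7.png')
E
```

```text
t 39.3 p [476.6  83.8  53.1] r 483.9 az 10.0 q [ 0.02  0.11  1.86 -0.01  1.19 -0.16] jawyaw 10.4 tilt out -1.0 tang -0.2 tilt xtool -0.2 ytool -1.0 F [ 0.1 -0.5 -0.7] w 33.9
t 40.3 p [491.6  86.6  52.9] r 499.2 az 10.0 q [ 0.02  0.14  1.83 -0.01  1.19 -0.16] jawyaw 10.4 tilt out -1.1 tang -0.2 tilt xtool -0.2 ytool -1.1 F [-0.1  0.2  4.3] w 7.7
```

View pics/w7.png

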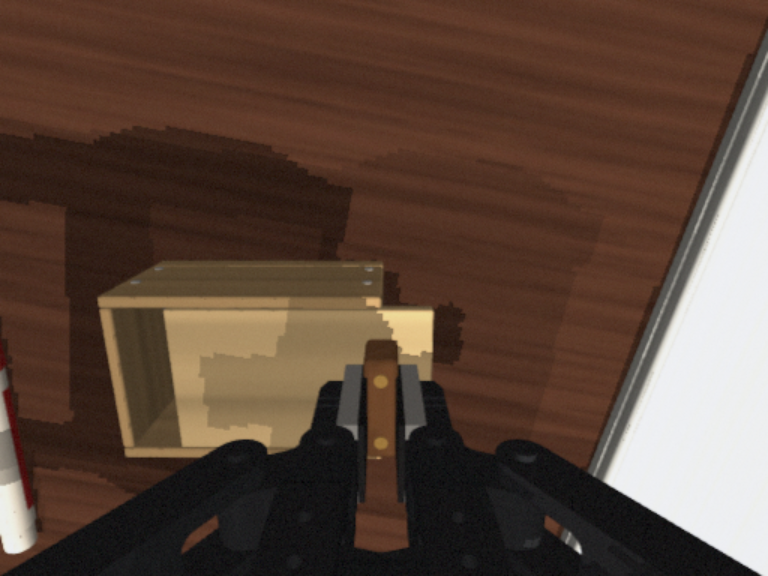

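```bash
python3 -m pendant '[[[1.1,0.2,0,0],[1.1,0.2,0,0],[1.1,0.2,0,0],[1.1,0.2,0,0],[1.1,0.2,0,0],[0.75,0.14,0,0],[0,0,0,0],[0,0,0,0]]]' >/dev/null; python3 st.py
python3 - <<'E'
from h import *
c=cam('wrist'); save(c,'w8.png')
E
```

```text
t 41.35 p [553.6  97.9  52.7] r 562.2 az 10.0 q [ 0.04  0.26  1.68 -0.01  1.22 -0.14] jawyaw 10.4 tilt out -1.1 tang -0.2 tilt xtool -0.2 ytool -1.1 F [0.5 0.4 0.6] w 8.1
```

View pics/w8.png

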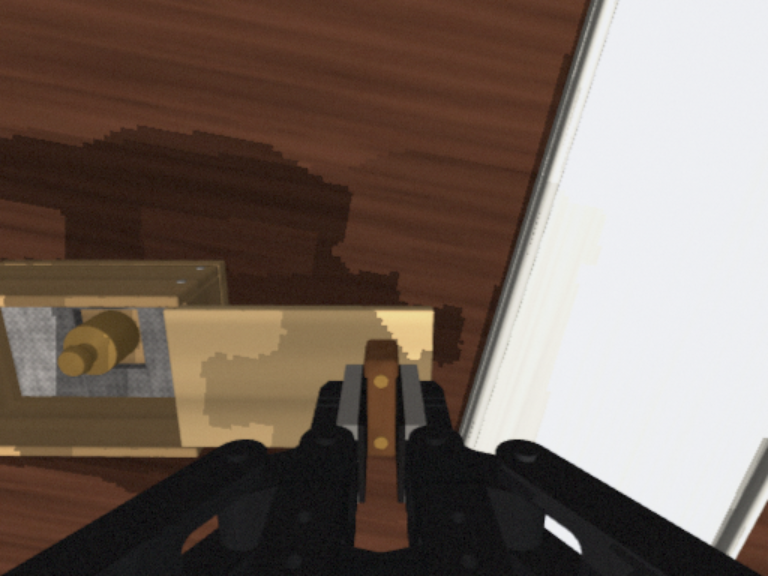

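```bash
python3 -m pendant '[[[0,0,0,0],[0,0,0,0],[0,0,1.5,0],[0,0,1.5,0],[-2.5,-0.45,0,0],[-4,-0.75,0,0],[-3.95,-0.72,0,0],[0,0,0,0]]]' 3.4 >/dev/null; python3 st.py
python3 - <<'E'
from h import *
c=cam('wrist'); save(c,'w9.png')
E
```

```text
t 42.4 p [447.9  78.6  84. ] r 454.7 az 10.0 q [ 0.01  0.01  1.9  -0.01  1.25 -0.17] jawyaw 10.4 tilt out -1.0 tang -0.2 tilt xtool -0.2 ytool -1.0 F [0.3 0.3 1.1] w 34.2
```

View pics/w9.png

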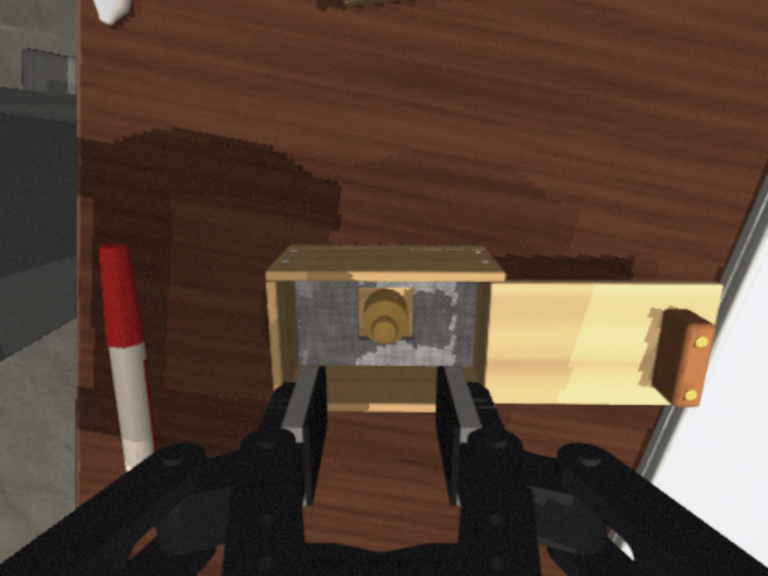

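```bash
python3 - <<'E'
from h import *
c=cam('wrist')
print(c['state']['ee_pos'].round(1),at_z(c,384.5/1.5,329/1.5,39).round(1))
E
python3 -m pendant '[[[0,0,-2,0],[0,0,-2,0],[0,0,-2,0],[0,0,-0.7,0],[0,0,0,0],[0,0,0,0],[0,0,0,0],[0,0,0,0]]]' >/dev/null; python3 st.py;  python3 - <<'E'
from h import *
c=cam('wrist'); save(c,'w10.png')
E
```

```text
[449.3  78.7  84.2] [450.1  81.1  39. ]
t 43.5 p [449.5  78.8  16.1] r 456.4 az 9.9 q [ 0.01  0.1   1.96 -0.01  1.1  -0.17] jawyaw 10.4 tilt out -1.0 tang -0.2 tilt xtool -0.2 ytool -1.0 F [-0.5  0.9 -0.3] w 34.2
```

View pics/w10.png

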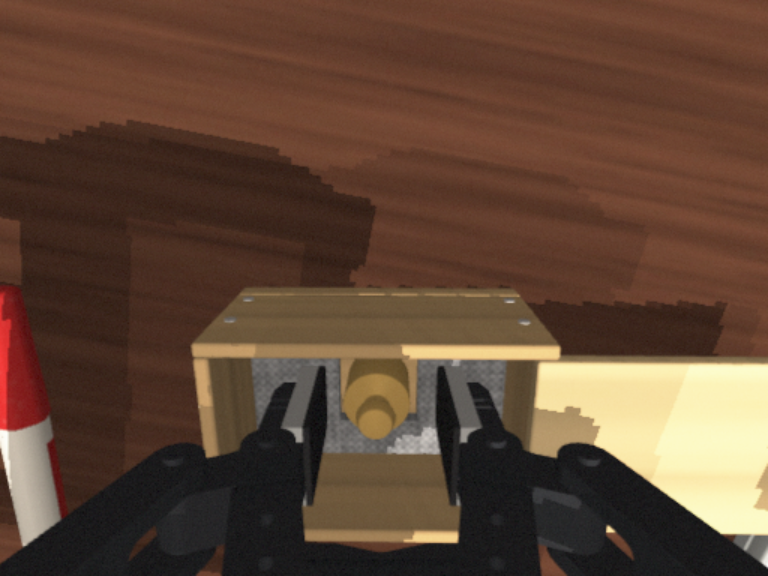

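```bash
python3 -m pendant '[[[0,0,0,0],[0,0,0,0],[0,0,0,0],[0,0,0,0],[0,0,0,0],[0,0,2,0],[0,0,3,0],[0,0,3,0]]]' 1.5 >/dev/null; python3 st.py;  python3 - <<'E'
from h import *
c=cam('wrist'); save(c,'w11.png')
E
```

```text
t 44.55 p [449.1  78.8  96.6] r 455.9 az 9.9 q [ 0.01  0.    1.88 -0.01  1.28 -0.17] jawyaw 10.4 tilt out -1.1 tang -0.2 tilt xtool -0.1 ytool -1.1 F [ 0.9 -0.3 -0.1] w 16.8
```

View pics/w11.png

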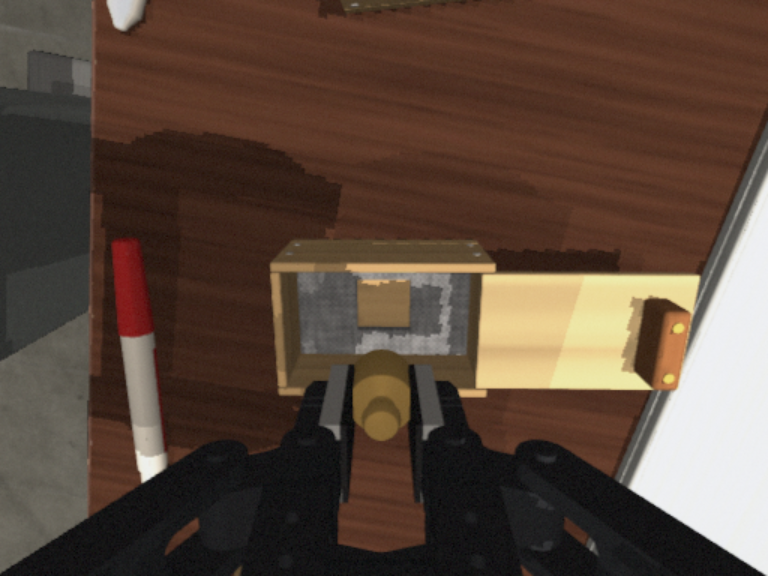

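```bash
python3 -m pendant '[[[-0.2,-3,0.5,0],[-0.4,-5,0.5,0],[-0.4,-5.5,0,0],[-0.4,-5.5,0,0],[-0.4,-5.5,0,0],[-0.4,-5.5,0,0],[-0.4,-5.5,-1,0],[-0.2,-4.4,-2,0]]]' >/dev/null; python3 st.py;python3 -m pendant '[[[0,0,-3,0],[0,0,-2,0],[0,0,-1,0],[0,0,0,0],[0,0,0,0],[0,0,0,0],[0,0,0,0],[0,0,0,0]]]' >/dev/null; python3 st.py;  python3 - <<'E'
from h import *
c=cam('wrist'); save(c,'w12.png'); save(cam('scene'),'s12.png')
E
```

```text
t 45.6 p [ 421.1 -322.7   75.8] r 530.5 az -37.5 q [-0.79  0.17  1.74 -0.02  1.24 -0.96] jawyaw 10.4 tilt out -0.5 tang -0.9 tilt xtool -0.2 ytool -1.0 F [ 1.   1.1 -1. ] w 16.6
t 46.6 p [ 421.4 -320.2   15.9] r 529.3 az -37.2 q [-0.79  0.24  1.8  -0.02  1.12 -0.96] jawyaw 10.4 tilt out -0.6 tang -0.9 tilt xtool -0.2 ytool -1.1 F [-0.1  0.5 -0.6] w 16.4
```

View pics/w12.png

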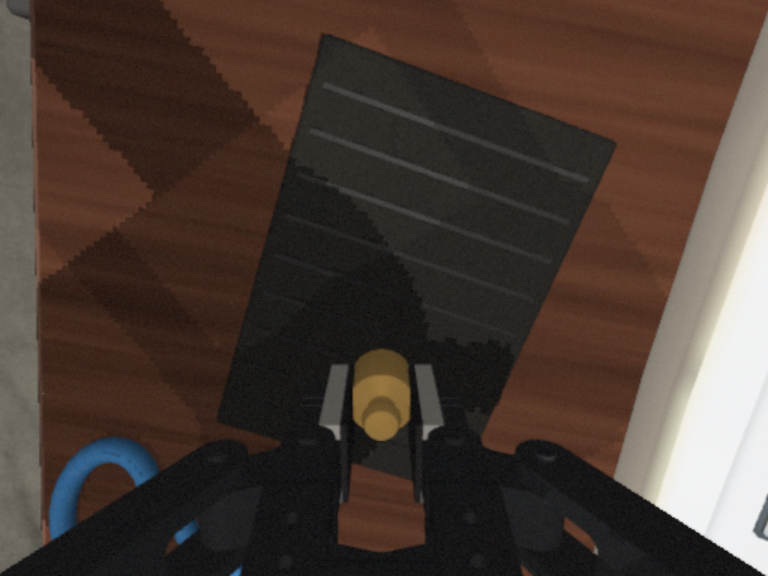

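View pics/s12.png

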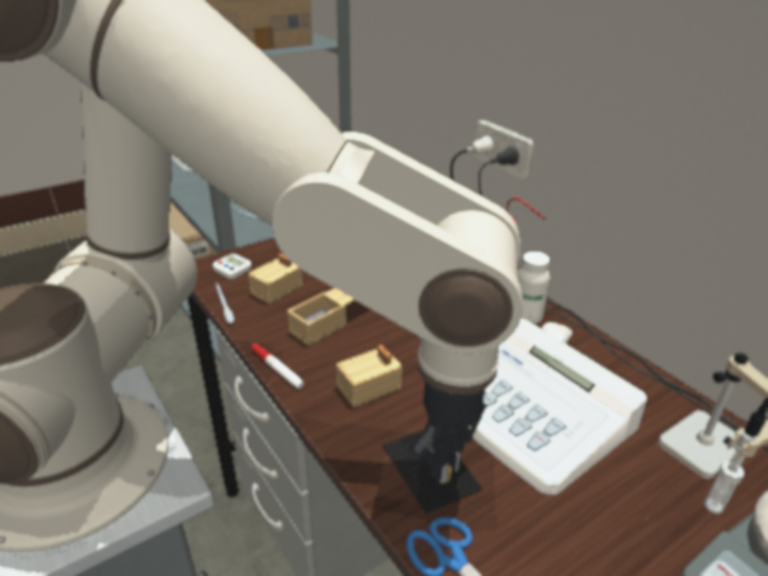

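```bash
python3 -m pendant '[[[0,0,-0.35,0],[0,0,0,0],[0,0,0,0],[0,0,2,0],[0,0,3,0],[0,0,3,0],[1,4,0,0],[1.5,4,0,0]]]' 3.4 >/dev/null; python3 st.py;  python3 - <<'E'
from h import *
c=cam('wrist'); save(c,'w13.png')
E
```

```text
t 47.7 p [ 446.4 -239.6   92.7] r 506.6 az -28.2 q [-0.63  0.11  1.78 -0.02  1.27 -0.81] jawyaw 10.4 tilt out -0.7 tang -0.8 tilt xtool -0.2 ytool -1.0 F [ 0.3 -0.2  0.2] w 33.9
```

View pics/w13.png

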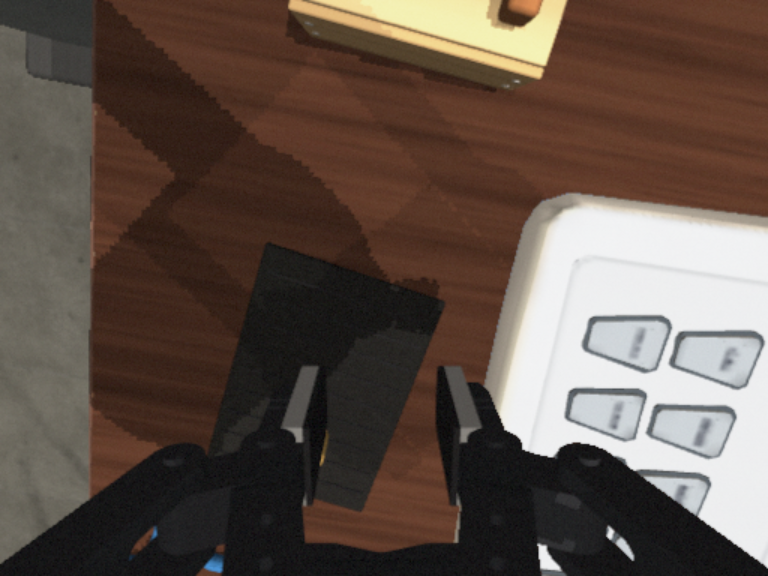

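```bash
python3 -m pendant '[[[1.5,4.8,0,0],[1.5,5,0,0],[1.5,5,0,0],[1.5,5,0,0],[1.5,5,0,0],[1.5,5,0,0],[1.7,3.9,0,0],[0,0,0,0]]]' >/dev/null; python3 st.py;  python3 - <<'E'
from h import *
c=cam('wrist'); save(c,'w14.png'); save(cam('scene'),'s14.png')
E
```

```text
t 48.75 p [553.8  99.2  92.1] r 562.6 az 10.2 q [ 0.04  0.22  1.64 -0.01  1.3  -0.14] jawyaw 10.6 tilt out -1.1 tang -0.1 tilt xtool -0.1 ytool -1.1 F [-1.  -0.3 -1.2] w 34.2
```

View pics/w14.png

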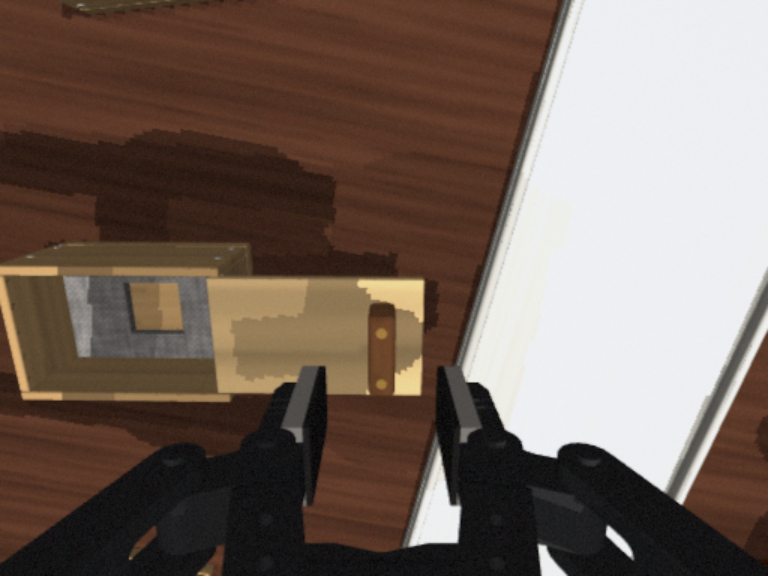

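View pics/s14.png

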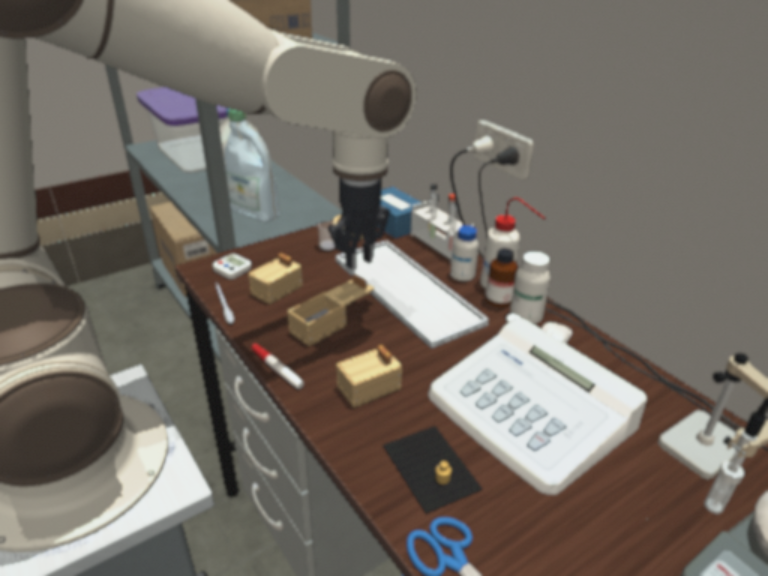

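```bash
python3 -m pendant '[[[0,-0.1,-3.9,0],[0,0,0,0],[0,0,0,0],[0,0,0,0],[0,0,0,0],[-0.4,-0.08,0,0],[-0.9,-0.17,0,0],[-1,-0.18,0,0]]]' 0.4 >/dev/null; python3 st.py; python3 -m pendant '[[[-1.1,-0.2,0,0],[-1.1,-0.2,0,0],[-1.1,-0.2,0,0],[-1.1,-0.2,0,0],[-0.9,-0.17,0,0],[-0.3,-0.06,0,0],[0,0,0,0],[0,0,0,0]]]' >/dev/null; python3 st.py;python3 - <<'E'
from h import *
c=cam('wrist'); save(c,'w15.png')
E
```

```text
t 49.85 p [529.5  91.4  53.2] r 537.3 az 9.8 q [ 0.03  0.21  1.74 -0.01  1.21 -0.15] jawyaw 10.4 tilt out -1.1 tang -0.2 tilt xtool -0.1 ytool -1.1 F [-0.4  0.2 -1.1] w 8.4
t 50.85 p [474.6  81.2  53.3] r 481.5 az 9.7 q [ 0.01  0.1   1.87 -0.01  1.19 -0.17] jawyaw 10.4 tilt out -1.1 tang -0.2 tilt xtool -0.2 ytool -1.1 F [-0.2 -0.5 -1.6] w 8.5
```

View pics/w15.png

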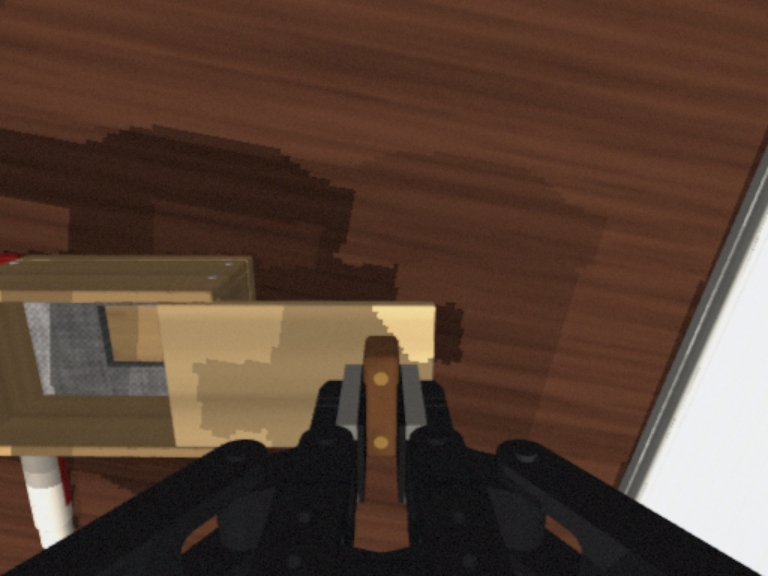

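```bash
python3 -m pendant '[[[0,0,0,0],[0,0,0,0],[-0.5,-0.09,0,0],[-1.1,-0.2,0,0],[-1.1,-0.2,0,0],[-1.1,-0.2,0,0],[0,0,0,0],[0,0,0,0]]]' 2.2 >/dev/null; python3 st.py
python3 - <<'E'
from h import *
c=cam('wrist'); save(c,'w16.png')
E
```

```text
t 51.9 p [436.5  74.3  53.5] r 442.8 az 9.7 q [-0.    0.02  1.95 -0.01  1.18 -0.18] jawyaw 10.4 tilt out -1.0 tang -0.2 tilt xtool -0.2 ytool -1.0 F [ 0.2 -0.2 -0.5] w 21.6
```

View pics/w16.png

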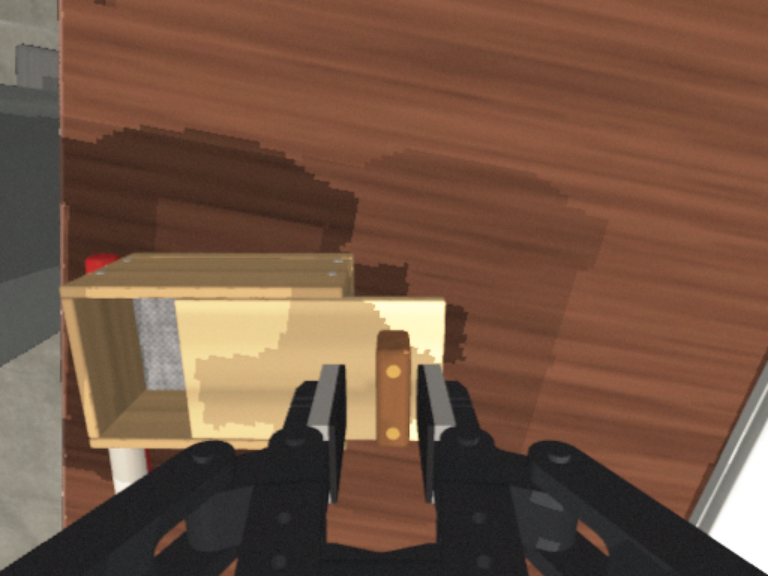

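```bash
python3 -m pendant '[[[-0.8,-0.15,0,0],[-0.8,-0.15,0,0],[-0.8,-0.15,0,0],[-0.7,-0.13,0,0],[-0.4,-0.08,0,0],[0,0,0,0],[0,0,0,0],[0,0,0,0]]]' >/dev/null; python3 st.py
python3 - <<'E'
from h import *
c=cam('wrist'); save(c,'w17.png')
E
```

```text
t 52.95 p [401.9  67.7  53.5] r 407.5 az 9.6 q [-0.02 -0.05  2.03 -0.01  1.18 -0.2 ] jawyaw 10.4 tilt out -1.0 tang -0.2 tilt xtool -0.2 ytool -1.0 F [6.9 1.9 2.9] w 22.0
```

View pics/w17.png

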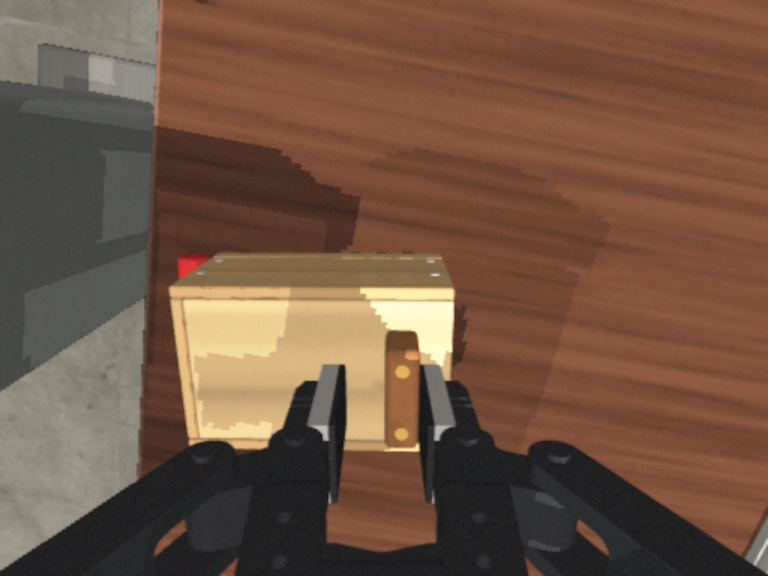

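```bash
python3 -m pendant '[[[0.4,0.07,0,0],[0,0,2,0],[0.5,-2,3,0],[1.4,-4,1.5,-0.05],[1.4,-4,0,-0.05],[1.4,-4,0,-0.05],[1.4,-3.6,0,-0.05],[0.3,0,0,-0.045]]]' 3.4 >/dev/null; python3 st.py
python3 - <<'E'
from h import *
c=cam('wrist'); save(c,'w18.png'); c=cam('top'); save(c,'t18.png')
for g in [(447,239,.28),(380,64,.19),(442,-107,-.06)]: print(np.round(fitbox(c,*g),3))
E
```

```text
t 54.0 p [ 469.6 -109.7  117.6] r 482.2 az -13.1 q [-0.38  0.04  1.79 -0.01  1.33 -0.31] jawyaw -3.8 tilt out -1.1 tang -0.3 tilt xtool -0.1 ytool -1.2 F [-0.4  0.8  0.2] w 34.2
[4.47050e+02 2.39775e+02 2.78000e-01 6.60000e-02]
[3.81742e+02 6.58060e+01 1.44000e-01 1.57000e-01]
[ 4.44103e+02 -1.09446e+02 -7.50000e-02  7.26000e-01]
```

View pics/w18.png

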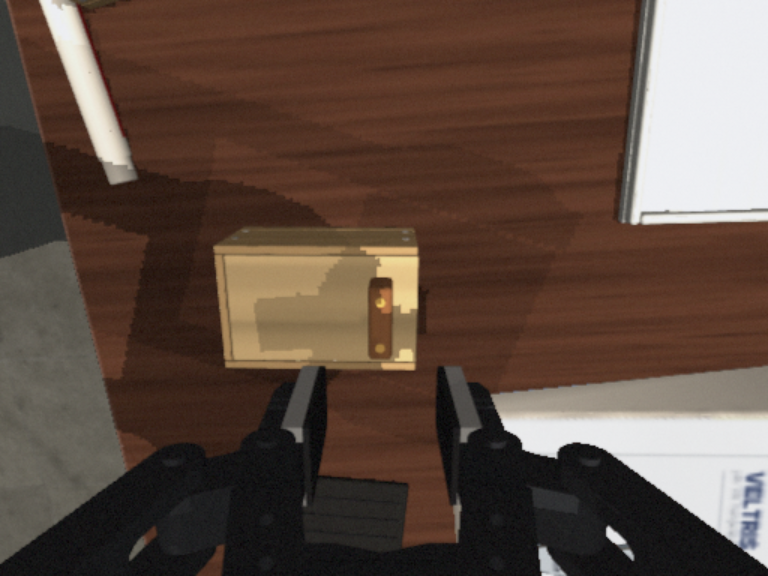

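View pics/t18.png

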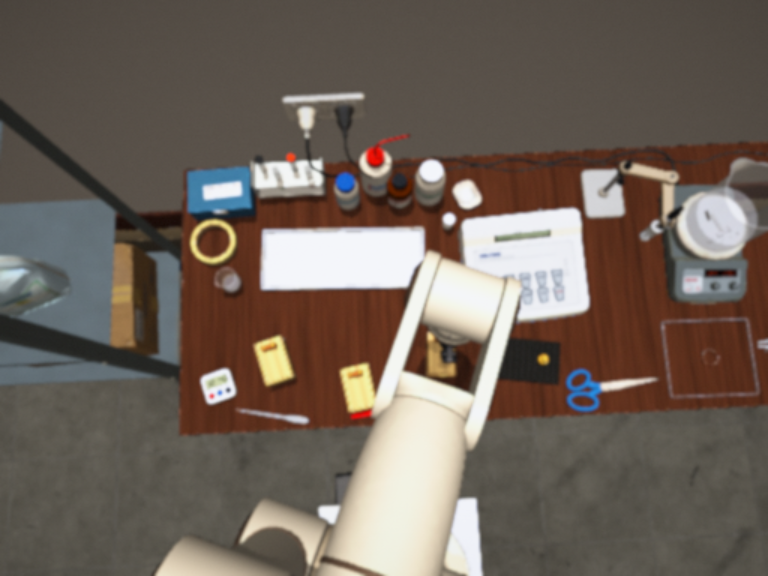

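```bash
python3 -m pendant '[[[0,0,-3,0],[0,0,-3.4,0],[0,0,0,0],[0,0,0,0],[1,-0.07,0,0],[1.1,-0.07,0,0],[1.1,-0.07,0,0],[1.1,-0.07,0,0]]]' 2.2 >/dev/null; python3 -m pendant '[[[1.1,-0.07,0,0],[1.1,-0.07,0,0],[1.1,-0.07,0,0],[0.9,-0.07,0,0],[0,0,0,0],[0,0,0,0],[0,0,0,0],[0,0,0,0]]]'  >/dev/null;python3 st.py
python3 - <<'E'
from h import *
c=cam('wrist'); save(c,'w19.png')
E
```

```text
t 56.1 p [ 554.2 -113.2   54.4] r 565.6 az -11.5 q [-0.33  0.27  1.67 -0.01  1.22 -0.27] jawyaw -3.6 tilt out -1.0 tang -0.3 tilt xtool -0.2 ytool -1.1 F [ 0.  -0.6  0.2] w 22.2
```

View pics/w19.png

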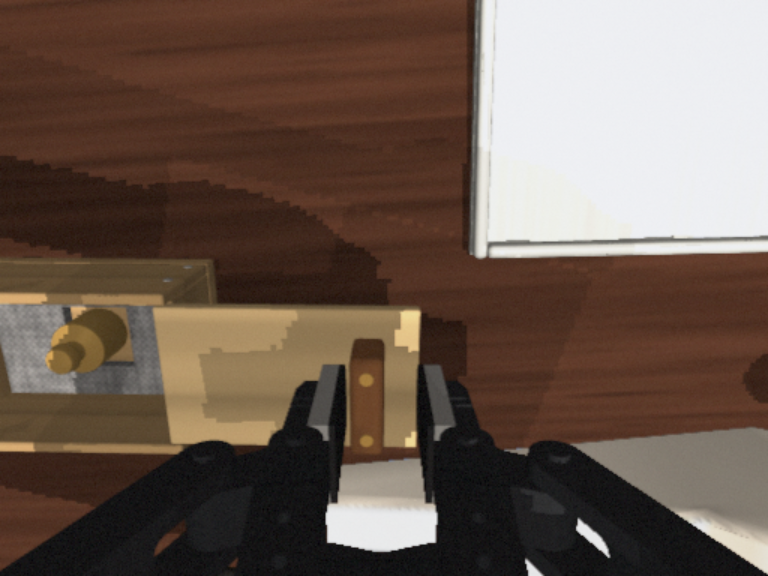

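```bash
python3 -m pendant '[[[0,0,1.5,0],[0,0,1.5,0],[-2.5,0.15,0,0],[-4,0.25,0,0],[-3.6,0.2,0,0],[-1,0,0,0],[0,0,0,0],[0,0,0,0]]]' 3.4 >/dev/null; python3 st.py
python3 - <<'E'
from h import *
c=cam('wrist'); save(c,'w20.png')
E
```

```text
t 57.15 p [ 444.3 -107.4   84.7] r 457.1 az -13.6 q [-0.4   0.02  1.89 -0.01  1.25 -0.33] jawyaw -3.6 tilt out -1.0 tang -0.3 tilt xtool -0.2 ytool -1.0 F [ 0.8 -1.4 -0.4] w 34.2
```

View pics/w20.png

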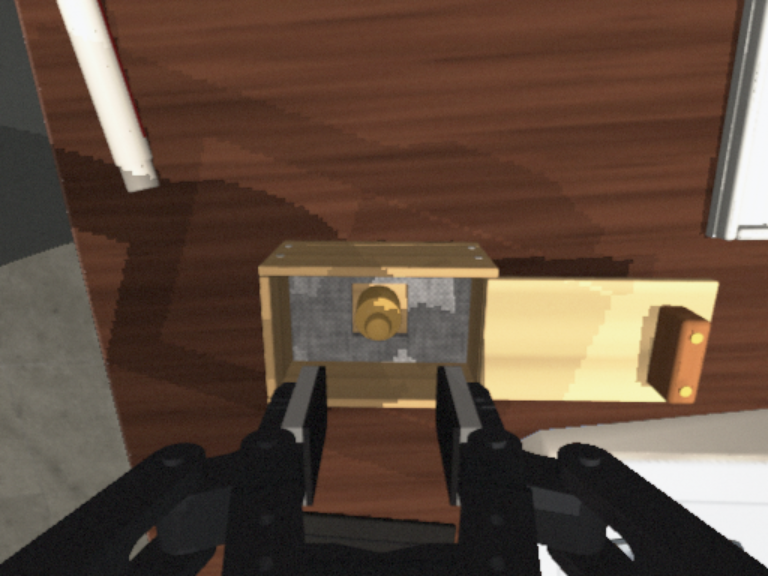

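```bash
python3 -m pendant '[[[-0.1,0,-2,0],[0,0,-2,0],[0,0,-2,0],[0,0,-0.9,0],[0,0,0,0],[0,0,0,0],[0,0,0,0],[0,0,0,0]]]' >/dev/null; python3 st.py; python3 -m pendant '[[[0,0,0,0],[0,0,0,0],[0,0,0,0],[0,0,0,0],[0,0,0,0],[0,0,2,0],[0,0,3,0],[0,0,3,0]]]' 1.5 >/dev/null; python3 st.py;  python3 - <<'E'
from h import *
c=cam('wrist'); save(c,'w21.png')
E
```

```text
t 58.2 p [ 442.5 -107.3   15.7] r 455.3 az -13.6 q [-0.4   0.1   1.96 -0.01  1.1  -0.33] jawyaw -3.6 tilt out -1.0 tang -0.3 tilt xtool -0.2 ytool -1.0 F [-0.3 -0.5 -0. ] w 33.7
t 59.2 p [ 442.1 -107.1   96.1] r 454.9 az -13.6 q [-0.4   0.    1.88 -0.01  1.28 -0.34] jawyaw -3.6 tilt out -1.0 tang -0.3 tilt xtool -0.1 ytool -1.1 F [ 0.4 -0.9 -0.7] w 16.4
```

View pics/w21.png

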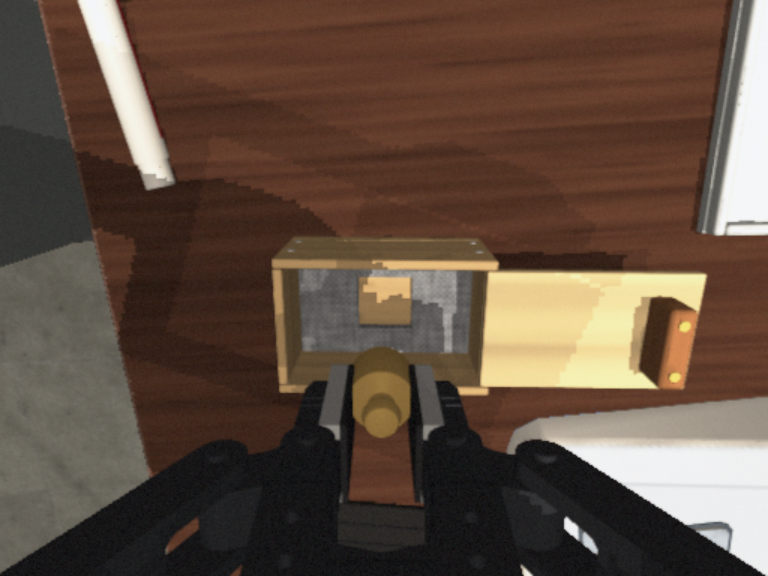

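```bash
python3 -m pendant '[[[-0.4,-2.5,0,0],[-0.5,-4,0,0],[-0.5,-4,0,0],[-0.5,-3.5,0,0],[-0.2,-1.5,-2,0],[0,0,-3,0],[0,0,-2.2,0],[0,0,-0.8,0]]]' >/dev/null; python3 st.py; python3 -m pendant '[[[0,0,-0.35,0],[0,0,0,0],[0,0,0,0],[0,0,2,0],[0,0,3,0],[0,0,3,0],[1.5,3,0,0],[2.5,4,0,0]]]' 3.4 >/dev/null; python3 st.py
```

```text
t 60.25 p [ 420.8 -261.8   14.1] r 495.6 az -31.9 q [-0.7   0.18  1.87 -0.01  1.1  -0.63] jawyaw -3.6 tilt out -1.0 tang -0.6 tilt xtool -0.1 ytool -1.2 F [-0.1  0.7 -1.1] w 16.9
t 61.25 p [ 461.7 -192.1   92.8] r 500.1 az -22.6 q [-0.54  0.1   1.79 -0.01  1.27 -0.47] jawyaw -3.7 tilt out -0.9 tang -0.5 tilt xtool -0.2 ytool -1.0 F [0.5 0.1 0.2] w 33.9
```

```bash
python3 -m pendant '[[[2.5,3,0,0],[2.5,3,0,0],[2.4,1.9,0,0],[1.5,0,0,0],[0,0,0,0],[0,0,0,0],[0,0,0,0],[0,0,0,0]]]' 3.4 >/dev/null; python3 st.py;  python3 - <<'E'
from h import *
c=cam('wrist'); save(c,'w22.png'); save(cam('scene'),'s22.png'); 
E
```

```text
t 62.25 p [ 550.  -113.6   91.9] r 561.6 az -11.7 q [-0.34  0.22  1.64 -0.01  1.29 -0.27] jawyaw -3.6 tilt out -1.0 tang -0.3 tilt xtool -0.2 ytool -1.1 F [-0.4  0.4 -0.2] w 34.0
```

View pics/w22.png

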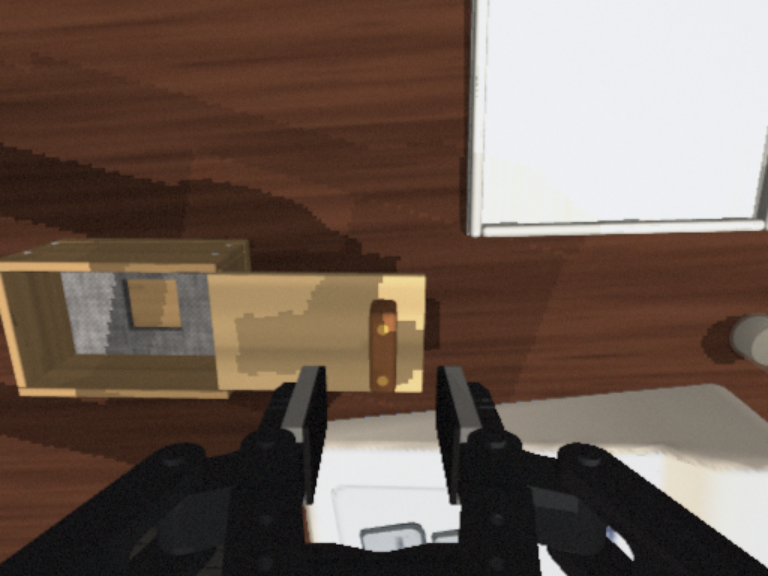

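View pics/s22.png

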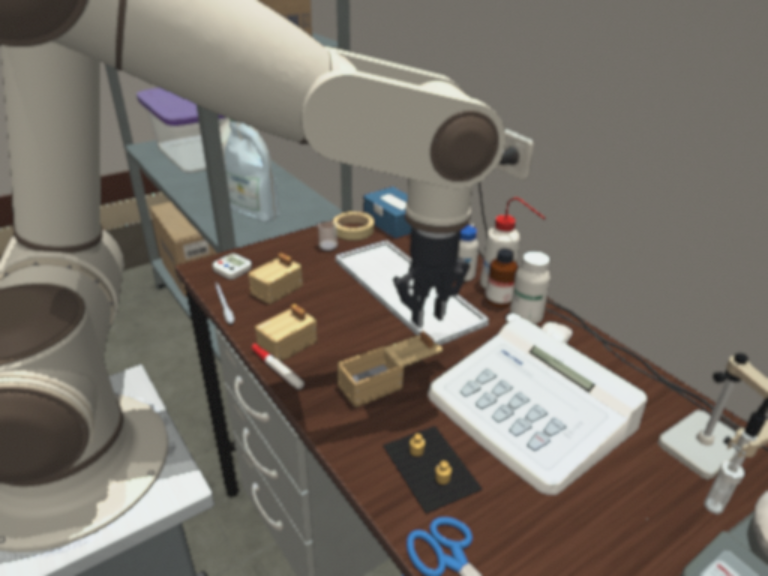

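```bash
python3 -m pendant '[[[0,0,-2,0],[0,0,-1.8,0],[-0.5,0.03,0,0],[-1.1,0.07,0,0],[-1.1,0.07,0,0],[-1.1,0.07,0,0],[-1.1,0.07,0,0],[-1.1,0.07,0,0]]]' 2.2 >/dev/null;  python3 -m pendant '[[[-1,0.07,0,0],[-1,0.07,0,0],[-0.7,0.05,0,0],[0,0,0,0],[0,0,0,0],[0,0,0,0],[0,0,0,0],[0,0,0,0]]]' >/dev/null; python3 st.py
python3 - <<'E'
from h import *
c=cam('wrist'); save(c,'w23.png')
E
```

```text
t 64.35 p [ 463.4 -107.5   53.7] r 475.7 az -13.1 q [-0.38  0.09  1.88 -0.01  1.19 -0.32] jawyaw -3.6 tilt out -1.0 tang -0.3 tilt xtool -0.1 ytool -1.1 F [-0.2 -0.4  0.2] w 22.0
```

View pics/w23.png

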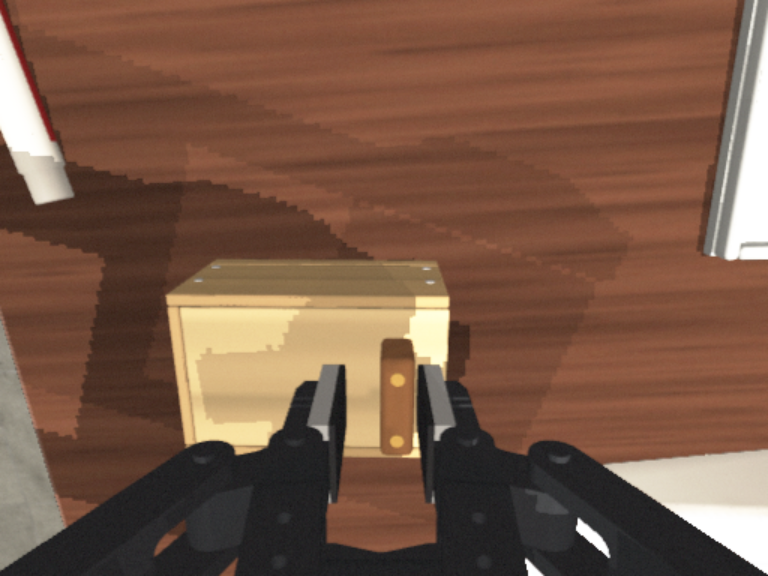

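```bash
python3 -m pendant '[[[0.3,0,0,0],[0,0,2.5,0],[-0.5,0,2.5,0.18],[-0.5,0,0,0.18],[-0.5,0,0,0.18],[-0.5,0.1,0,0.18],[-0.5,0,0,0.18],[0,0,0,0.18]]]' 8.5 >/dev/null;  python3 -m pendant '[[[0,0,0,0.18],[0,0,0,0.18],[0,0,-2,0.13],[0,0,-3,0],[0,0,-3,0],[0,0,-1,0],[0,0,0,0],[0,0,0,0]]]' >/dev/null; python3 st.py
python3 - <<'E'
from h import *
c=cam('wrist'); save(c,'w24.png'); c=cam('top')
for g in [(447,239,.28),(380,64,.19)]: print(np.round(fitbox(c,*g),3))
E
```

```text
t 66.4 p [ 442.  -106.7   14.8] r 454.7 az -13.6 q [-0.39  0.08  1.98 -0.02  1.07 -1.89] jawyaw 86.4 tilt out 0.4 tang -1.0 tilt xtool -0.2 ytool -1.1 F [ 0.  -0.3 -0.8] w 84.8
[4.46713e+02 2.39880e+02 2.63000e-01 5.90000e-02]
[3.82269e+02 6.55520e+01 1.58000e-01 1.47000e-01]
```

View pics/w24.png

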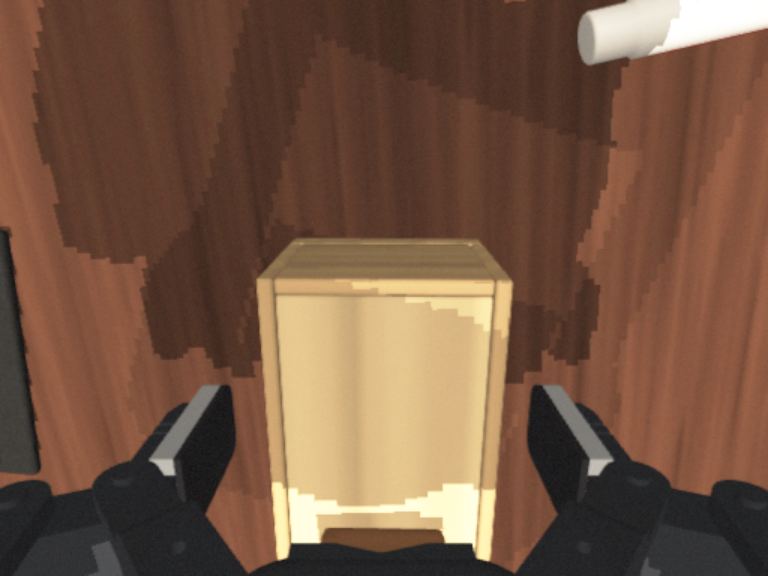

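Run:
```python
import json,numpy as np
from scipy.optimize import least_squares
D=[json.loads(l) for l in open('log.jsonl')]
A=[];b=[]
for q,p,_ in D:
    if abs(q[3])>0.04: continue
    q2,q23,f=q[1],q[1]+q[2],q[1]+q[2]+q[4]
    A.append([1,0,np.sin(q2),np.sin(q23),np.cos(q23),np.sin(f)]);b.append(np.hypot(p[0],p[1]))
    A.append([0,1,np.cos(q2),np.cos(q23),-np.sin(q23),np.cos(f)]);b.append(p[2])
A=np.array(A);b=np.array(b)
x,res,rk,sv=np.linalg.lstsq(A,b,rcond=None);print(x.round(1),rk,sv.round(3),np.abs(A@x-b).max())
```

```text
[  7.2 170.  474.3 498.2  71.  328.7] 6 [12.448  8.856  1.915  1.414  0.955  0.212] 0.8515562025337999
```

```bash
cat > sim.py <<'E'
import numpy as np
from scipy.optimize import minimize, least_squares
a1,d1,L2,L3,B,T=7.2,170.,474.3,498.2,71.,328.7
lo=np.array([-.68,.12,.16]);hi=np.array([2.1,2.68,2.79])
def fk(q):
    q2,q23,f=q[0],q[0]+q[1],q.sum()
    return np.array([a1+L2*np.sin(q2)+L3*np.sin(q23)+B*np.cos(q23)+T*np.sin(f), d1+L2*np.cos(q2)+L3*np.cos(q23)-B*np.sin(q23)+T*np.cos(f), np.pi-f]) # tilt out>0
def row(q,dr,dz,W):
    p=fk(q); t=p+[dr,dz,0]
    s=least_squares(lambda x:(fk(x)-t)*[1,1,W],np.clip(q,lo+1e-6,hi-1e-6),bounds=(lo,hi))
    return s.x
def ik(r,z,tilt):
    s=least_squares(lambda x:(fk(x)-[r,z,tilt])*[1,1,300],[.5,.8,1.8],bounds=(lo,hi)); return s.x,np.abs(s.fun).max()
if __name__=='__main__':
    q=np.array([.92,.1222,2.150]); print(fk(q))
    for W in (200,400,600,800,1000):
        n=row(q,56.6,26,W); print(W,(fk(n)-fk(q))*[1,1,57.3])
    # first big test far call: z=348 r~802
E
python3 sim.py
```

```text
[ 8.33936741e+02  3.19004797e+02 -5.06073464e-02]
200 [39.64935715 16.00714499  8.39532714]
400 [21.08349316  5.57383345  4.23576964]
600 [12.52550337  0.96717041  2.2918685 ]
800 [ 8.5888921  -1.10568179  1.39142952]
1000 [ 6.55154154 -2.16666584  0.92378665]
```

```bash
cat > plan.py <<'E'
from sim import *
W=610
def maxr(z,tilt):
    r=1200
    lo_,hi_=300,1200
    for _ in range(30):
        m=(lo_+hi_)/2
        q,e=ik(m,z,tilt)
        if e<0.5: lo_=m
        else: hi_=m
    return lo_
for z0 in (150,250,350):
  for t0 in (-30,0):
    rm=maxr(z0,np.radians(t0)); 
    for ang in (-20,0,15,30):
        q,_=ik(rm,z0,np.radians(t0)); out=[]
        for i in range(40):
            q=row(q,62*np.cos(np.radians(ang)),62*np.sin(np.radians(ang)),W)
            p=fk(q); 
            if i%6==5: out.append('%d/%d/%.0f'%(p[0],p[1],np.degrees(p[2])))
            if p[2]>.54: break
        print(z0,t0,'rm %.0f'%rm,'ang',ang,'rows',i+1,' '.join(out))
E
python3 plan.py
```

```text
150 -30 rm 776 ang -20 rows 29 863/-25/-19 944/-164/-6 1016/-271/8 1074/-345/22
150 -30 rm 776 ang 0 rows 27 851/75/-18 937/16/-4 1027/-26/10 1110/-55/25
150 -30 rm 776 ang 15 rows 27 830/152/-18 901/153/-4 984/155/10 1069/162/25
150 -30 rm 776 ang 30 rows 28 800/228/-18 840/281/-5 897/322/8 966/361/23
150 0 rm 927 ang -20 rows 15 1038/-26/12 1116/-161/25
150 0 rm 927 ang 0 rows 14 1029/75/14 1120/23/28
150 0 rm 927 ang 15 rows 13 1010/154/15 1094/163/29
150 0 rm 927 ang 30 rows 13 980/230/14 1041/297/29
250 -30 rm 742 ang -20 rows 30 844/53/-20 931/-103/-8 1009/-224/6 1071/-312/20 1114/-366/32
250 -30 rm 742 ang 0 rows 28 826/149/-19 917/72/-6 1010/15/9 1098/-24/23
250 -30 rm 742 ang 15 rows 28 800/223/-18 874/204/-5 960/193/9 1049/190/23
250 -30 rm 742 ang 30 rows 29 765/296/-19 807/328/-7 867/356/7 941/384/21
250 0 rm 887 ang -20 rows 16 1018/54/11 1110/-99/24
250 0 rm 887 ang 0 rows 14 1004/152/13 1106/82/27
250 0 rm 887 ang 15 rows 13 980/228/14 1073/220/29
250 0 rm 887 ang 30 rows 13 945/303/14 1013/350/29
350 -30 rm 694 ang -20 rows 31 817/135/-21 913/-38/-10 996/-175/4 1064/-277/17 1112/-343/30
350 -30 rm 694 ang 0 rows 29 793/224/-20 890/129/-8 988/58/6 1080/7/21
350 -30 rm 694 ang 15 rows 29 762/295/-20 842/256/-7 931/230/6 1024/217/21
350 -30 rm 694 ang 30 rows 30 722/364/-20 769/375/-9 833/387/4 910/405/18 992/429/33
350 0 rm 833 ang -20 rows 17 989/140/10 1096/-32/23
350 0 rm 833 ang 0 rows 15 969/231/13 1084/143/26
350 0 rm 833 ang 15 rows 14 941/304/14 1044/277/28
350 0 rm 833 ang 30 rows 14 901/374/14 979/403/28
```

```bash
python3 -m pendant '[[[0,0,-0.5,0],[0,0,0,0],[0,0,0,0],[0,0,0,0],[0,0,0,0],[0,0,3,0],[-0.3,-2,4,0],[-1,-5,3,-0.09]]]' 5.0 >/dev/null; python3 st.py; python3 -m pendant '[[[-1.3,-5.5,2,-0.1],[-1.4,-5.7,1,-0.1],[-1.4,-5.7,1,-0.1],[-1.4,-5.7,1,-0.1],[-1.4,-5.7,1,-0.1],[-1.4,-5.7,1,-0.1],[-1.4,-5.7,1,-0.1],[-1.4,-5.7,1,-0.1]]]' >/dev/null; python3 st.py
```

```text
t 67.5 p [ 428.6 -176.2  110.2] r 463.4 az -22.4 q [-0.55 -0.01  1.86 -0.02  1.28 -1.96] jawyaw 81.3 tilt out 0.5 tang -1.0 tilt xtool -0.2 ytool -1.1 F [ 0.3 -0.3 -1. ] w 57.2
t 68.5 p [ 316.6 -632.2  198.6] r 707.0 az -63.4 q [-1.21  0.44  1.14 -0.02  1.56 -1.82] jawyaw 35.2 tilt out 0.3 tang -1.0 tilt xtool -0.1 ytool -1.1 F [ 0.5 -1.6 -0.5] w 57.1
```

```bash
python3 -m pendant '[[[-1.1,-5.1,1,-0.075],[-1.1,-5.1,1,-0.075],[-1.1,-5.1,1,-0.075],[-1.1,-5.1,1,-0.075],[1.8,-5.5,2.3,0],[1.8,-5.5,2.3,0],[1.8,-5.5,2.3,0],[1.8,-5.5,2.3,0]]]' >/dev/null; python3 st.py; python3 -m pendant '[[[1.8,-5.5,2.3,0],[1.8,-5.5,2.3,0],[1.8,-5.5,2.3,0],[1.8,-5.5,2.3,0],[1.8,-5.5,2.3,0],[1.8,-5.5,2.3,0],[1.8,-5.5,2.3,0],[1.8,-5.5,2.3,0]]]' >/dev/null; python3 st.py;  python3 - <<'E'
from h import *
save(cam('scene'),'s25.png');save(cam('wrist'),'w25.png')
E
```

```text
t 69.5 p [ 298.4 -879.4  250.6] r 928.6 az -71.3 q [-1.32  1.    0.12 -0.01  1.89 -1.68] jawyaw 20.2 tilt out 7.4 tang -1.1 tilt xtool -7.4 ytool -1.3 F [ 0.5  0.  -1.8] w 57.6
t 70.5 p [ 327.1 -982.6  271.3] r 1035.7 az -71.6 q [-1.33  1.01  0.12  0.02  1.54 -1.68] jawyaw 20.0 tilt out 26.5 tang -0.9 tilt xtool -26.5 ytool -1.8 F [ 0.   0.2 -1.7] w 57.5
```

View pics/s25.png

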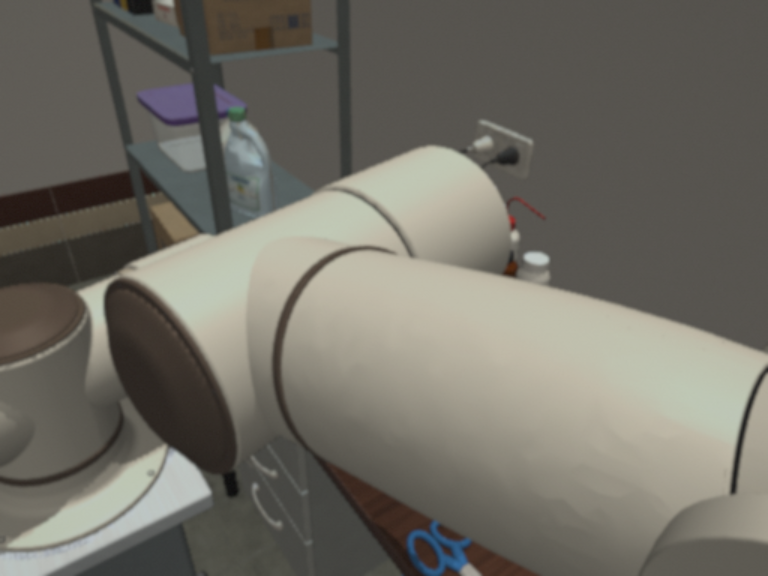

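View pics/w25.png

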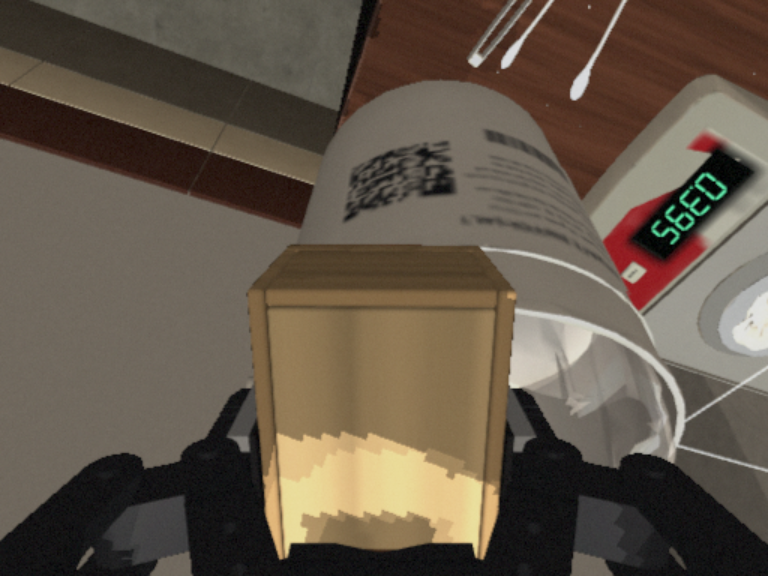

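```bash
python3 -m pendant '[[[1.4,-4.4,4.2,0],[1.4,-4.4,4.2,0],[1.4,-4.4,4.2,0],[-1,3,0.5,-0.1],[-1.2,3.5,0.5,-0.185],[-1.2,3.5,0,-0.185],[-0.6,1.9,0,-0.185],[-0.6,1.9,0,-0.185]]]' >/dev/null; python3 st.py; python3 -m pendant '[[[-0.5,1.6,0,-0.185],[-0.5,1.6,0,-0.185],[-0.5,1.6,0,-0.185],[-0.5,1.6,0,-0.185],[-0.5,1.6,0,-0.185],[-0.5,1.6,0,-0.185],[-0.5,1.6,0,-0.185],[-0.5,1.6,0,-0.185]]]' >/dev/null; python3 st.py
```

```text
t 71.6 p [ 285.2 -863.6  348.8] r 909.5 az -71.7 q [-1.18  0.68  0.58 -0.45  1.51 -0.77] jawyaw -27.2 tilt out 21.6 tang -24.4 tilt xtool -33.5 ytool -1.9 F [ 0.2 -0.3 -1.1] w 57.2
t 72.6 p [ 230.8 -710.1  331.5] r 746.7 az -72.0 q [-1.19  0.97  0.12 -0.6   2.39  0.37] jawyaw -111.3 tilt out -20.8 tang -24.4 tilt xtool -33.1 ytool -0.9 F [ 0.1 -0.7 -1.8] w 57.3
```

```bash
python3 -m pendant '[[[-0.6,1.9,0,-0.177],[-0.5,1.6,0,-0.177],[-0.5,1.5,0,-0.177],[0,0,0,-0.177],[0,0,0,-0.177],[1.7,-5.2,2.8,0],[1.7,-5.2,2.8,0],[1.7,-5.2,2.8,0]]]' >/dev/null; python3 st.py; python3 -m pendant '[[[1.7,-5.2,2.8,0],[1.7,-5.2,2.8,0],[1.7,-5.2,2.8,0],[1.7,-5.2,2.8,0],[1.7,-5.2,2.8,0],[1.7,-5.2,2.8,0],[1.7,-5.2,2.8,0],[1.7,-5.2,2.8,0]]]' >/dev/null; python3 st.py
```

```text
t 73.6 p [ 207.1 -609.   397.5] r 643.2 az -71.2 q [-1.35  0.91  0.12 -0.05  2.79  1.43] jawyaw -162.9 tilt out -39.3 tang 3.1 tilt xtool -39.3 ytool -2.6 F [-0.  -0.  -2.6] w 57.1
t 74.6 p [ 210.  -600.2  419.4] r 635.9 az -70.7 q [-1.36  0.88  0.12  0.04  2.79  1.51] jawyaw -164.0 tilt out -37.0 tang 5.2 tilt xtool -37.2 ytool -4.0 F [-0.3  0.1 -1.4] w 57.2
```

```bash
python3 -m pendant '[[[0.3,-0.9,-5,0],[0.3,-0.9,-5,0],[0.3,-0.9,-4,0],[1.85,-5.7,1.3,0],[1.85,-5.7,1.3,0],[1.85,-5.7,1.3,0],[1.85,-5.7,1.3,0],[1.85,-5.7,1.3,0]]]' >/dev/null; python3 st.py
```

```text
t 75.6 p [ 218.8 -626.9  336.4] r 664.0 az -70.8 q [-1.36  1.01  0.12  0.08  2.8   1.54] jawyaw -165.1 tilt out -44.2 tang 6.7 tilt xtool -44.5 ytool -5.1 F [ 0.3 -0.7 -0.7] w 57.1
```

```bash
python3 -m pendant '[[[-0.9,2.7,-2,0.05],[-0.9,2.7,-2,0.05],[-0.9,2.7,-2,0.05],[-0.5,1.6,-1,0],[0,0,0,0],[0.9,-2.7,0,0],[1.9,-5.8,0.5,0],[1.9,-5.8,0.5,0]]]' >/dev/null; python3 st.py
```

```text
t 76.6 p [ 221.  -634.6  284.1] r 672.0 az -70.8 q [-1.33  0.99  0.26 -0.08  2.67  1.34] jawyaw -158.4 tilt out -44.6 tang 2.0 tilt xtool -44.2 ytool -5.1 F [-0.2 -1.2 -1. ] w 57.0
```

```bash
cat > plan2.py <<'E'
import sys
from sim import *
q0=np.array(eval(sys.argv[1])); n=int(sys.argv[2]); goal=float(sys.argv[3])
for ang in (-30,-20,-10,0,10,20,30):
    q=q0.copy(); out=[]
    for i in range(n):
        q=row(q,62*np.cos(np.radians(ang)),62*np.sin(np.radians(ang)),610); p=fk(q)
        if i%4==3: out.append('%d/%d/%.0f'%(p[0],p[1],np.degrees(p[2])))
        if np.degrees(p[2])>goal: break
    print(ang,i+1,' '.join(out),q.round(2))
E
python3 plan2.py [.99,.26,2.67] 40 31
```

```text
-30 40 740/123/-41 787/-21/-34 827/-148/-27 866/-257/-18 903/-350/-9 938/-427/0 968/-489/9 992/-534/17 1010/-563/25 1024/-580/31 [1.94 0.12 0.54]
-20 38 736/152/-40 785/34/-33 832/-67/-26 880/-155/-17 929/-230/-8 976/-293/2 1019/-344/11 1056/-382/20 1086/-407/28 [1.76 0.12 0.71]
-10 37 729/184/-40 776/94/-33 826/17/-25 879/-48/-16 934/-104/-7 990/-152/2 1043/-191/12 1091/-220/21 1131/-240/30 [1.58 0.12 0.89]
0 37 719/217/-39 762/156/-33 809/104/-25 861/59/-16 917/21/-7 977/-9/2 1036/-35/12 1092/-54/21 1142/-66/31 [1.4  0.12 1.05]
10 37 707/251/-39 741/219/-33 781/190/-26 827/166/-17 879/145/-9 936/129/1 996/117/10 1056/109/20 1112/106/30 [1.21 0.12 1.25]
20 38 693/286/-40 714/281/-34 742/274/-27 777/268/-19 819/263/-11 869/260/-2 923/259/7 981/262/17 1039/268/26 [1.03 0.12 1.45]
30 40 677/320/-40 683/341/-34 695/355/-28 715/364/-22 742/371/-15 777/378/-7 819/386/2 868/396/11 921/409/20 976/425/30 [0.85 0.12 1.65]
```

```bash
python3 -m pendant '[[[1.9,-5.5,2.1,0],[1.9,-5.5,2.1,0],[1.9,-5.5,2.1,0],[1.9,-5.5,2.1,0],[1.9,-5.5,2.1,0],[1.9,-5.5,2.1,0],[1.9,-5.5,2.1,0],[1.9,-5.5,2.1,0]]]' >/dev/null; python3 st.py
```

```text
t 77.6 p [ 227.6 -623.7  333.5] r 663.9 az -70.0 q [-1.34  1.01  0.12 -0.    2.79  1.4 ] jawyaw -159.9 tilt out -44.7 tang 4.6 tilt xtool -44.3 ytool -6.6 F [-0.2 -0.2 -1.7] w 57.3
```

```bash
python3 -m pendant '[[[-0.7,2,-3,0],[-0.5,1.5,-5,0],[-0.3,1,-5,0],[0,0,-5,0],[0.5,-1.5,-2,0],[2,-5.8,0,0],[2,-5.8,0,0],[2,-5.8,0,0]]]' >/dev/null; python3 st.py
```

```text
t 78.6 p [ 249.  -686.2  146.6] r 730.0 az -70.1 q [-1.33  1.21  0.12  0.01  2.58  1.42] jawyaw -159.9 tilt out -43.5 tang 4.7 tilt xtool -43.1 ytool -6.6 F [  8.7 -30.   -9.5] w 57.4
```

```bash
python3 - <<'E'
from h import *
for i in range(3):
    c=cam('wrist'); print(c['state']['wrist_force'].round(1),c['state']['ft_torque'].round(2))
save(c,'w26.png'); c=cam('top'); save(c,'t26.png')
E
python3 st.py
```

```text
[  8.7 -30.   -9.5] [-2.8  -0.75 -0.12]
[  2.1  -5.  -21.2] [-1.12 -0.32  0.01]
[ 0.4 -0.3 -4.6] [-0.6  -0.18 -0.02]
t 78.8 p [ 249.1 -686.9  145.9] r 730.6 az -70.1 q [-1.33  1.21  0.12  0.01  2.57  1.42] jawyaw -159.9 tilt out -43.3 tang 4.7 tilt xtool -42.9 ytool -6.6 F [-0.6  0.7  1.9] w 57.2
```

View pics/w26.png

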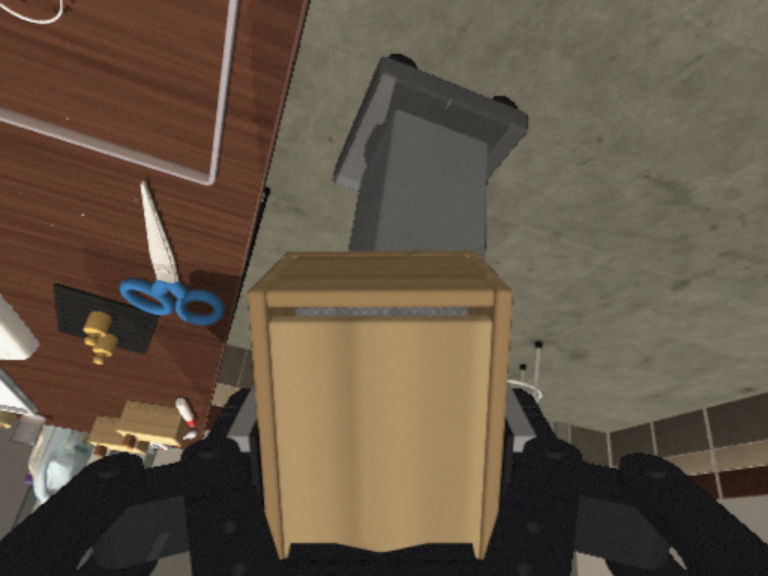

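View pics/t26.png

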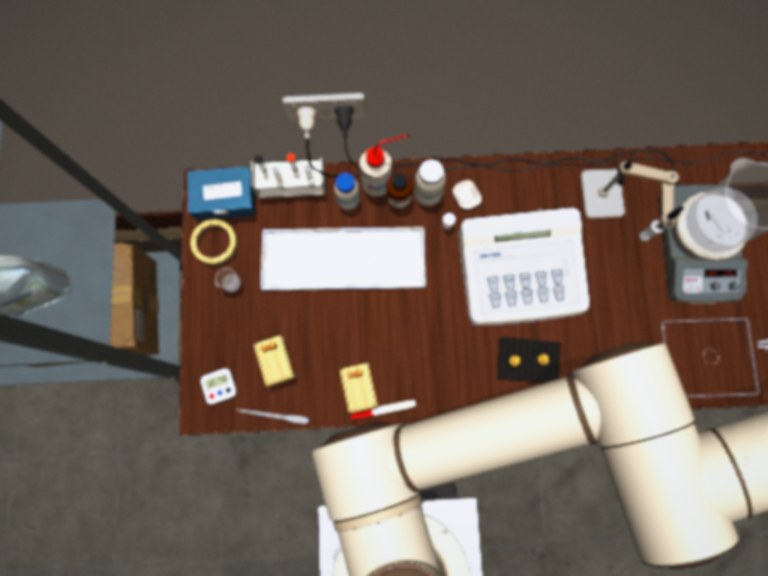

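```bash
python3 -m pendant '[[[-2.1,5.8,0,0],[-2.1,5.8,0,0],[-1.4,4,0,0],[-1,2.8,0,0],[-0.7,2,0,0],[-0.4,1.2,0,0],[-0.2,0.6,0,0],[0,0,0,0]]]' >/dev/null; python3 st.py
python3 - <<'E'
from h import *
c=cam('wrist'); save(c,'w27.png')
E
```

```text
t 79.8 p [ 197.9 -545.6  151.4] r 580.4 az -70.1 q [-1.35  0.71  0.99 -0.01  2.2   1.39] jawyaw -159.9 tilt out -43.1 tang 4.7 tilt xtool -42.7 ytool -6.6 F [-0.  -0.3 -1.3] w 57.1
```

View pics/w27.png

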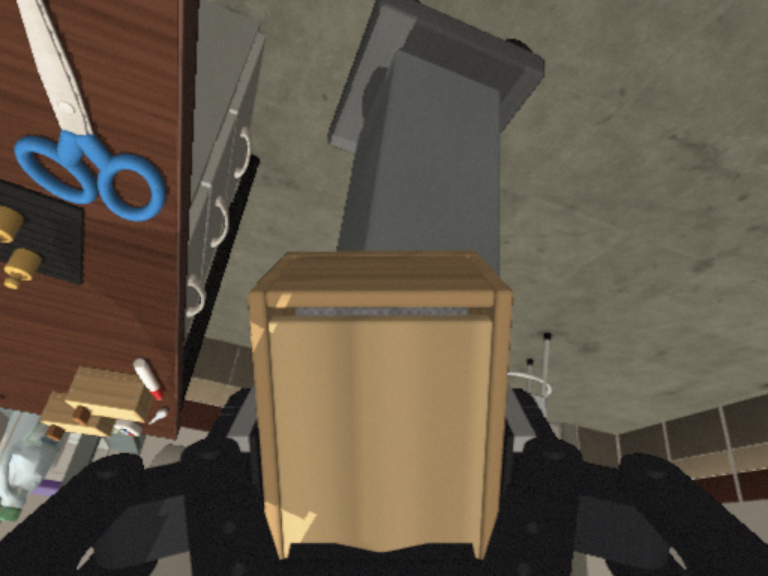

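```bash
python3 plan2.py [1.21,.12,2.57] 40 0
```

```text
-30 22 771/0/-38 810/-127/-30 847/-238/-22 885/-333/-13 920/-414/-4 [1.74 0.12 1.27]
-20 21 770/32/-37 813/-67/-29 859/-153/-21 907/-227/-12 954/-291/-2 [1.59 0.12 1.43]
-10 21 766/66/-37 810/-3/-29 859/-64/-20 913/-117/-11 967/-162/-1 [1.45 0.12 1.55]
0 21 760/102/-37 801/62/-29 848/26/-20 902/-5/-11 959/-31/-2 [1.31 0.12 1.7 ]
10 22 751/139/-37 785/128/-29 826/116/-21 874/105/-12 927/96/-3 [1.17 0.12 1.81]
20 22 741/175/-37 763/192/-30 792/204/-22 829/212/-13 874/218/-5 [1.03 0.12 1.99]
30 24 729/210/-37 736/255/-31 749/288/-23 771/312/-16 801/331/-8 838/348/1 [0.88 0.12 2.12]
```

```bash
python3 -m pendant '[[[0.5,-1.4,0.2,0],[1,-2.6,0.3,0],[1.2,-3.3,0.5,0],[1.2,-3.3,0.6,0],[1.3,-3.5,1,0],[1.6,-4.5,1.3,0],[2,-5.5,1.6,0],[2,-5.6,1.6,0]]]' >/dev/null; python3 st.py; python3 -m pendant '[[[2,-5.6,1.6,0],[2,-5.6,1.6,0],[2,-5.6,1.6,0],[2,-5.6,1.6,0],[2,-5.6,1.6,0],[2,-5.6,1.6,0],[2,-5.6,1.6,0],[2,-5.6,1.6,0]]]' >/dev/null; python3 st.py
python3 - <<'E'
from h import *
c=cam('wrist'); save(c,'w28.png')
E
```

```text
t 80.85 p [ 254.9 -691.3  177.2] r 736.8 az -69.8 q [-1.33  1.16  0.12  0.04  2.55  1.44] jawyaw -160.0 tilt out -39.0 tang 5.3 tilt xtool -38.7 ytool -6.6 F [ 0.5  0.1 -0.5] w 57.4
t 81.85 p [ 281.9 -740.6  171.9] r 792.4 az -69.2 q [-1.33  1.12  0.12  0.09  2.35  1.49] jawyaw -160.1 tilt out -25.0 tang 6.6 tilt xtool -24.9 ytool -6.8 F [-0.6  0.9 -2.5] w 57.2
```

View pics/w28.png

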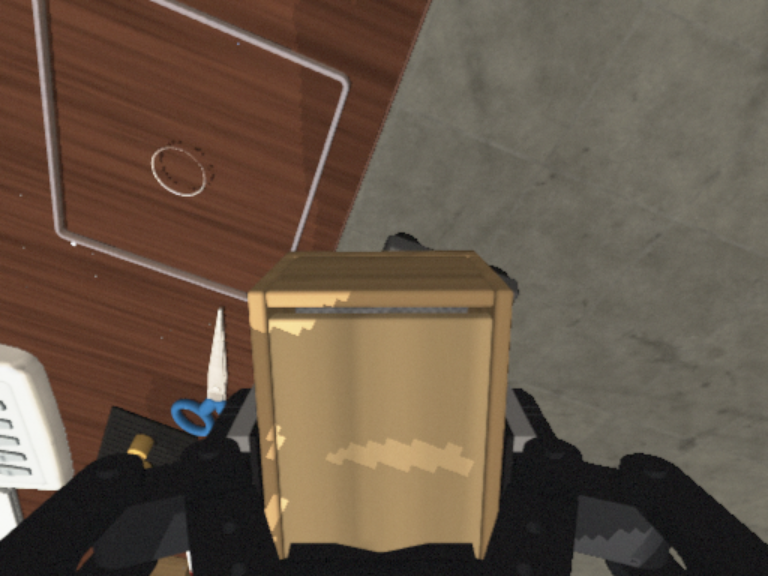

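```bash
python3 -m pendant '[[[2,-5.6,1.6,0.065],[2,-5.6,1.6,0.065],[2,-5.6,1.6,0.065],[2,-5.6,1.6,0.065],[2,-5.6,1.6,0],[2,-5.6,1.6,0],[2,-5.6,1.6,0],[2,-5.6,1.6,0]]]' >/dev/null; python3 st.py; python3 plan2.py [1.07,.12,2.1] 30 31
```

```text
t 82.9 p [ 305.6 -815.4  162.3] r 870.8 az -69.5 q [-1.3   1.1   0.12  0.    2.08  1.21] jawyaw -144.3 tilt out -9.3 tang 1.0 tilt xtool -8.7 ytool -3.4 F [-0.6 -1.  -1.4] w 57.2
-30 21 945/32/-2 1008/-107/6 1053/-225/14 1083/-321/22 1100/-392/30 [1.75 0.12 0.72]
-20 19 944/63/-1 1012/-47/7 1068/-139/16 1111/-214/25 [1.59 0.12 0.89]
-10 18 940/96/-0 1010/16/9 1072/-49/18 1125/-102/27 [1.45 0.12 1.03]
0 18 933/131/0 1001/82/10 1066/42/19 1123/12/28 [1.33 0.12 1.12]
10 17 923/167/1 985/148/10 1047/135/20 1106/127/29 [1.19 0.12 1.28]
20 17 910/203/1 962/213/10 1017/225/20 1071/239/30 [1.06 0.12 1.4 ]
30 17 894/237/1 932/276/10 974/311/20 1020/344/29 [0.94 0.12 1.53]
```

```bash
python3 -m pendant '[[[1.9,-5.1,3.1,0],[1.9,-5.1,3.1,0],[1.9,-5.1,3.1,0],[1.9,-5.1,3.1,0],[-3,-0.7,0,-0.1],[-4,-1,0.3,-0.11],[-4,-1,0.3,-0.11],[-3,-0.7,0.3,-0.1]]]' >/dev/null; python3 st.py;  python3 - <<'E'
from h import *
c=cam('wrist'); save(c,'w29.png')
E
```

```text
t 83.9 p [ 174.7 -876.7  221.4] r 893.9 az -78.7 q [-1.47  1.01  0.17  0.02  1.97  1.48] jawyaw -168.4 tilt out -0.2 tang 1.1 tilt xtool -0.2 ytool -1.1 F [ 0.5  0.  -2.7] w 57.7
```

View pics/w29.png

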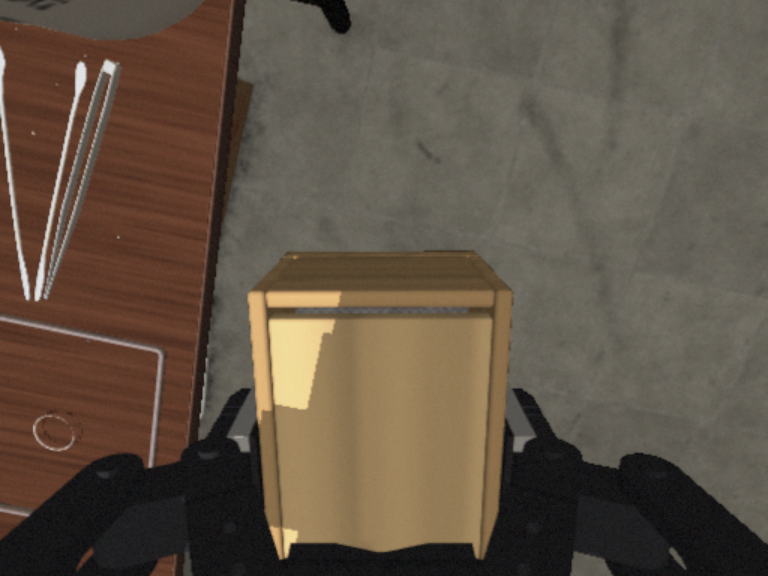

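```bash
python3 -m pendant '[[[0.5,-2.5,1,0],[1.1,-5.4,2.7,0],[1.1,-5.4,2.7,0],[1.1,-5.4,2.7,0],[1.1,-5.4,2.7,0],[1.1,-5.4,2.7,0],[1.1,-5.4,2.7,0],[1.1,-5.4,2.7,0]]]' >/dev/null; python3 st.py; python3 -m pendant '[[[1.1,-5.4,2.7,0],[1.1,-5.4,2.7,0],[1.1,-5.4,2.7,0],[1.1,-5.4,2.7,0],[1.1,-5.4,2.7,0],[1.1,-5.4,2.7,0],[1.1,-5.4,2.7,0],[1.1,-5.4,2.7,0]]]' >/dev/null; python3 st.py;  python3 - <<'E'
from h import *
c=cam('wrist'); save(c,'w30.png')
E
```

```text
t 84.95 p [ 195.6 -957.8  269.1] r 977.5 az -78.5 q [-1.46  0.99  0.12  0.05  1.73  1.49] jawyaw -168.2 tilt out 17.0 tang 1.1 tilt xtool 17.0 ytool -1.0 F [-0.2  0.2 -1.7] w 57.2
t 85.95 p [  215.8 -1048.6   319. ] r 1070.5 az -78.4 q [-1.46  0.99  0.12  0.07  1.41  1.49] jawyaw -168.2 tilt out 35.8 tang 0.9 tilt xtool 35.8 ytool -1.0 F [ 1.1 -0.3 -2.2] w 57.0
```

View pics/w30.png

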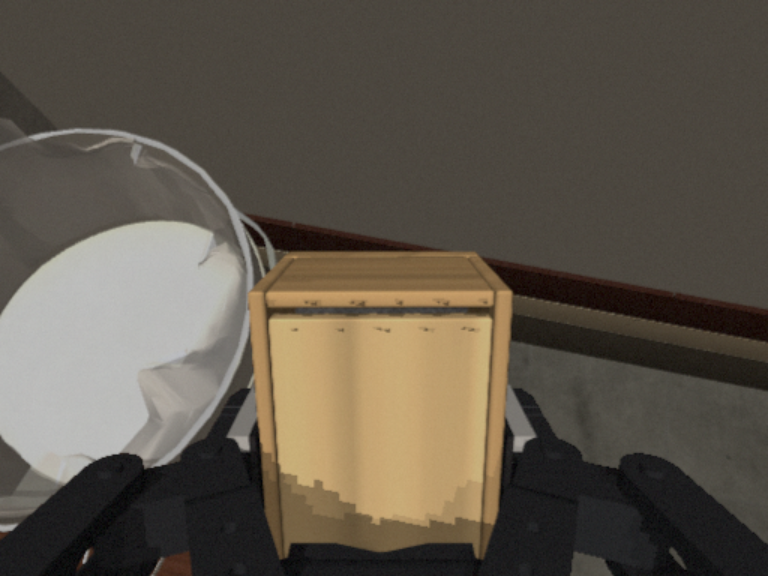

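```bash
python3 -m pendant '[[[-0.3,1.2,0,0.1],[-0.5,2.6,-0.3,0.185],[-0.6,3,-0.6,0.185],[-0.6,3,-0.6,0.185],[-0.6,3,-0.6,0.185],[-0.6,3,-0.6,0.185],[-0.5,2.5,-0.6,0.185],[-0.5,2.5,-0.8,0.185]]]' >/dev/null; python3 st.py; python3 -m pendant '[[[-0.4,2,-0.8,0.185],[-0.4,2,-0.8,0.185],[-0.4,2,-0.8,0.185],[-0.3,1.7,-0.8,0.185],[-0.3,1.7,-0.8,0.185],[-0.3,1.7,-0.8,0.185],[-0.3,1.7,-0.8,0.185],[-0.3,1.5,-0.8,0.185]]]' >/dev/null; python3 st.py
```

```text
t 87.0 p [ 172.8 -839.2  278.1] r 856.8 az -78.4 q [-1.68  0.81  0.53  0.64  1.86  0.03] jawyaw -88.0 tilt out 4.8 tang 35.2 tilt xtool 35.7 ytool -0.9 F [ 1.3 -0.7 -2.6] w 57.6
t 88.0 p [ 146.4 -696.7  213.1] r 712.0 az -78.1 q [-1.5   0.95  0.4   0.09  2.4  -1.39] jawyaw -3.1 tilt out -34.5 tang 7.9 tilt xtool 35.6 ytool -1.0 F [ 0.6  0.3 -1.9] w 57.5
```

```bash
python3 -m pendant '[[[0.2,-1,0,0.13],[0.6,-3,0.5,0.13],[1,-4.5,1.2,0],[1.2,-5.7,1.9,0],[1.2,-5.7,1.9,0],[1.2,-5.7,1.9,0],[1.2,-5.7,1.9,0],[1.2,-5.7,1.9,0]]]' >/dev/null; python3 st.py; python3 -m pendant '[[[1.2,-5.7,1.9,0],[1.2,-5.7,1.9,0],[1.2,-5.7,1.9,0],[1.2,-5.7,1.9,0],[1.2,-5.7,1.9,0],[1.2,-5.7,1.9,0],[1.2,-5.7,1.9,0],[1.2,-5.7,1.9,0]]]' >/dev/null; python3 st.py
```

```text
t 89.0 p [ 159.4 -762.2  211.2] r 778.7 az -78.2 q [-1.44  1.08  0.12 -0.07  2.38 -1.68] jawyaw 11.4 tilt out -25.0 tang -0.6 tilt xtool 25.0 ytool -0.9 F [ 0.5 -1.3 -2.1] w 57.5
t 90.0 p [ 174.5 -838.3  207.1] r 856.3 az -78.2 q [-1.45  1.05  0.12 -0.03  2.12 -1.66] jawyaw 11.4 tilt out -8.9 tang -0.7 tilt xtool 8.9 ytool -0.8 F [ 0.3  0.1 -2.2] w 57.1
```

```bash
python3 -m pendant '[[[1.1,-5.5,2.6,0],[1.1,-5.5,2.6,0],[1.1,-5.5,2.6,0],[1.1,-5.5,2.6,0],[1.1,-5.5,2.6,0],[1.1,-5.5,2.6,0],[1.1,-5.5,2.6,0],[1.1,-5.5,2.6,0]]]' >/dev/null; python3 -m pendant '[[[1.1,-5.5,2.6,0],[1.1,-5.5,2.6,0],[1.1,-5.5,2.6,0],[1.1,-5.5,2.6,0],[1.1,-5.5,2.6,0],[1.1,-5.5,2.6,0],[1.1,-5.5,2.6,0],[1.1,-5.5,2.6,0]]]' >/dev/null; python3 st.py;  python3 - <<'E'
from h import *
c=cam('wrist'); save(c,'w31.png')
E
```

```text
t 92.0 p [  203.9 -1015.2   293.3] r 1035.5 az -78.6 q [-1.46  0.99  0.12  0.03  1.54 -1.65] jawyaw 11.4 tilt out 28.1 tang -0.7 tilt xtool -28.1 ytool -0.8 F [-1.   0.  -2.3] w 57.5
```

View pics/w31.png

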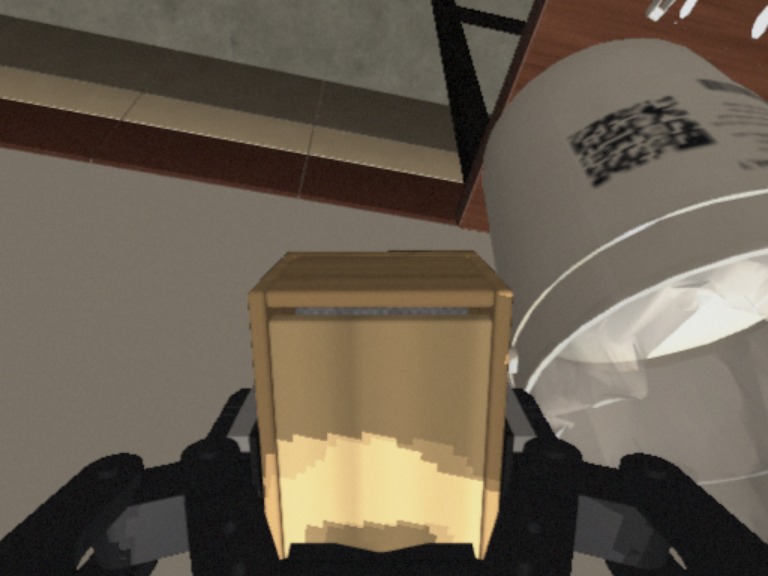

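```bash
python3 -m pendant '[[[1,-4.5,4,0],[-0.2,0.8,0,-0.1],[-0.5,2.2,-0.3,-0.185],[-0.6,2.8,-0.6,-0.185],[-0.6,2.8,-0.6,-0.185],[-0.6,2.8,-0.6,-0.185],[-0.6,2.8,-0.6,-0.185],[-0.5,2.5,-0.6,-0.185]]]' >/dev/null; python3 -m pendant '[[[-0.4,2,-0.6,-0.185],[-0.4,2,-0.6,-0.185],[-0.4,2,-0.6,-0.185],[-0.4,2,-0.6,-0.185],[-0.3,1.7,-0.6,-0.185],[-0.3,1.7,-0.6,-0.185],[-0.3,1.7,-0.6,-0.185],[-0.3,1.5,-0.6,-0.185]]]' >/dev/null; python3 st.py
```

```text
t 94.05 p [ 141.6 -705.7  232.6] r 719.8 az -78.7 q [-1.38  0.87  0.48 -0.28  2.26  0.98] jawyaw -143.1 tilt out -27.2 tang -12.0 tilt xtool -30.1 ytool -0.7 F [-0.3 -0.2 -2.7] w 57.8
```

```bash
python3 -m pendant '[[[0,0,0,-0.15],[0.2,-1,0,-0.15],[0.6,-3,0.5,-0.15],[1,-4.5,1.2,0],[1.2,-5.7,1.9,0],[1.2,-5.7,1.9,0],[1.2,-5.7,1.9,0],[1.2,-5.7,1.9,0]]]' >/dev/null; python3 -m pendant '[[[1.2,-5.7,1.9,0],[1.2,-5.7,1.9,0],[1.2,-5.7,1.9,0],[1.2,-5.7,1.9,0],[1.2,-5.7,1.9,0],[1.2,-5.7,1.9,0],[1.2,-5.7,1.9,0],[1.2,-5.7,1.9,0]]]' >/dev/null; python3 st.py; python3 -m pendant '[[[1.1,-5.5,2.6,0],[1.1,-5.5,2.6,0],[1.1,-5.5,2.6,0],[1.1,-5.5,2.6,0],[1.1,-5.5,2.6,0],[1.1,-5.5,2.6,0],[1.1,-5.5,2.6,0],[1.1,-5.5,2.6,0]]]' >/dev/null; python3 st.py
```

```text
t 96.05 p [ 178.4 -857.1  215.9] r 875.5 az -78.2 q [-1.45  1.04  0.12  0.    2.06  1.47] jawyaw -167.7 tilt out -4.6 tang 0.5 tilt xtool -4.6 ytool -0.5 F [ 0.2 -0.1 -1.9] w 57.4
t 97.05 p [ 194.2 -942.7  259.8] r 962.5 az -78.4 q [-1.46  1.    0.12  0.03  1.78  1.48] jawyaw -167.7 tilt out 13.8 tang 0.5 tilt xtool 13.8 ytool -0.3 F [ 0.5 -0.7 -1.8] w 57.2
```

```bash
python3 -m pendant '[[[1.1,-5.5,2.6,0],[1.1,-5.5,2.6,0],[1.1,-5.5,2.6,0],[1.1,-5.5,2.6,0],[1.1,-5.5,2.6,0],[1.1,-5.5,2.6,0],[1.1,-5.5,2.6,0],[1,-5,3,0]]]' >/dev/null; python3 st.py; python3 -m pendant '[[[-0.2,0.8,0,0.1],[-0.5,2.2,-0.3,0.185],[-0.6,2.8,-0.6,0.185],[-0.6,2.8,-0.6,0.185],[-0.6,2.8,-0.6,0.185],[-0.6,2.8,-0.6,0.185],[-0.5,2.5,-0.6,0.185],[-0.4,2,-0.6,0.185]]]' >/dev/null; python3 -m pendant '[[[-0.4,2,-0.6,0.185],[-0.4,2,-0.6,0.185],[-0.4,2,-0.6,0.185],[-0.4,2,-0.6,0.185],[-0.3,1.7,-0.6,0.185],[-0.3,1.7,-0.6,0.185],[-0.3,1.7,-0.6,0.185],[0,0,-0.6,0.185]]]' >/dev/null; python3 st.py
```

```text
t 98.05 p [  212.  -1035.3   306.7] r 1056.8 az -78.4 q [-1.46  0.99  0.12  0.06  1.46  1.48] jawyaw -167.8 tilt out 32.6 tang 0.5 tilt xtool 32.6 ytool -0.2 F [ 0.4  0.  -1.9] w 57.7
t 100.05 p [ 146.7 -716.5  221. ] r 731.4 az -78.4 q [-1.5   0.98  0.32  0.09  2.4  -1.4 ] jawyaw -2.8 tilt out -31.3 tang 7.5 tilt xtool 32.4 ytool -0.1 F [-0.8 -0.7 -1.2] w 57.3
```

```bash
python3 -m pendant '[[[0.3,-1.5,0.2,0.125],[0.8,-4,0.8,0.125],[1.2,-5.7,1.9,0],[1.2,-5.7,1.9,0],[1.2,-5.7,1.9,0],[1.2,-5.7,1.9,0],[1.2,-5.7,1.9,0],[1.2,-5.7,1.9,0]]]' >/dev/null; python3 -m pendant '[[[1.2,-5.7,1.9,0],[1.2,-5.7,1.9,0],[1.2,-5.7,1.9,0],[1.2,-5.7,1.9,0],[1.2,-5.7,1.9,0],[1.2,-5.7,1.9,0],[1.2,-5.7,1.9,0],[1.2,-5.7,1.9,0]]]' >/dev/null; python3 st.py
```

```text
t 102.05 p [ 180.9 -866.1  208.9] r 884.8 az -78.2 q [-1.45  1.05  0.12 -0.    2.03 -1.65] jawyaw 11.1 tilt out -3.4 tang 0.2 tilt xtool 3.4 ytool 0.2 F [ 0.3 -0.2 -1.8] w 57.3
```

```bash
python3 -m pendant '[[[1.2,-5.7,1.9,0],[0.6,-3,1,0],[0.3,1.5,0,0],[1.5,3.5,0,-0.02],[3,5,0,-0.025],[3,5.3,0,-0.025],[3,5.3,0,-0.025],[3,5.3,0,-0.025]]]' >/dev/null; python3 st.py; python3 -m pendant '[[[3.2,5.3,0,-0.025],[3.2,5.3,0,-0.025],[3.2,5.3,0,-0.025],[3.2,5.3,0,-0.025],[3.2,5.3,0,-0.025],[3.2,5.3,0,-0.025],[3.2,5.3,0,0],[3.2,5.3,0,0]]]' >/dev/null; python3 st.py
```

```text
t 103.05 p [ 318.8 -633.4  209.7] r 709.1 az -63.3 q [-1.21  0.44  1.11  0.    1.59 -1.29] jawyaw 4.4 tilt out -0.0 tang 0.2 tilt xtool 0.1 ytool 0.2 F [ 1.  -0.5 -1. ] w 57.1
t 104.05 p [ 575.  -209.5  209.8] r 611.9 az -20.0 q [-0.48  0.23  1.38  0.    1.52 -0.41] jawyaw -4.1 tilt out 0.2 tang 0.2 tilt xtool 0.1 ytool 0.3 F [ 1.1 -1.2 -1.2] w 57.4
```

```bash
python3 -m pendant '[[[2.3,4.8,0,0],[2.2,4.8,0,0],[2,4.6,-1,0],[1.3,3,-3,0],[0,0.6,-4,0],[0,0,-4,0],[0,0,-2,0],[0,0,0,0]]]' >/dev/null; python3 st.py;  python3 - <<'E'
from h import *
c=cam('wrist'); save(c,'w32.png'); c=cam('scene'); save(c,'s32.png')
E
```

```text
t 105.05 p [651.8 -33.4  68.8] r 652.7 az -2.9 q [-0.17  0.4   1.45  0.    1.28 -0.1 ] jawyaw -4.1 tilt out 0.1 tang 0.2 tilt xtool 0.2 ytool 0.1 F [ 0.6  0.3 -1.8] w 57.4
```

View pics/w32.png

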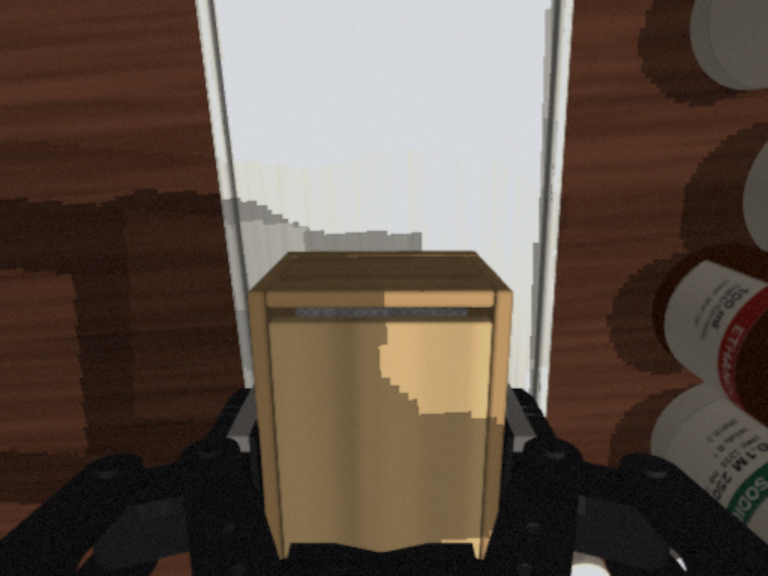

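View pics/s32.png

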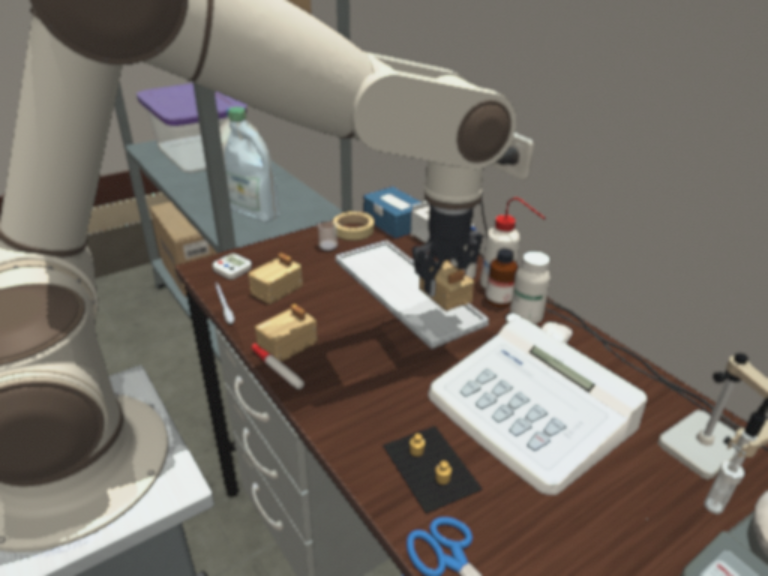

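```bash
python3 -m pendant '[[[0.1,0.8,-2,0],[0,0,-2,0],[0,0,-1,0],[0,0,-0.4,0],[0,0,0,0],[0,0,0,0],[0,0,0,0],[0,0,0,0]]]' >/dev/null; python3 st.py; python3 wgh.py
```

```text
t 106.15 p [653.2 -25.3  15.5] r 653.7 az -2.2 q [-0.16  0.46  1.5   0.    1.19 -0.09] jawyaw -4.1 tilt out 0.2 tang 0.1 tilt xtool 0.2 ytool 0.2 F [ 0.7  0.9 -2. ] w 57.7
F mean [ 0.17 -0.04 -1.73] se [0.11 0.16 0.08]
```

```bash
python3 -m pendant '[[[0,0,-0.1,0],[0,0,0,0],[0,0,0,0],[0,0,2.5,0],[0,0,2.5,0],[0,0,2.4,0],[0.2,-2.5,0,0],[0.2,-2.6,0,0]]]' 8.5 >/dev/null; python3 -m pendant '[[[0,0,0,0],[0,0,-1.5,0],[0,0,-1.4,0],[0,0,0,0],[0,0,0,0],[0,0.3,0,0],[0,0.3,0,0],[0,0.2,0,0]]]' 2.0 >/dev/null; python3 st.py;  python3 - <<'E'
from h import *
c=cam('wrist'); save(c,'w33.png'); 
E
```

```text
t 108.95 p [657.2 -68.2  59.7] r 660.8 az -5.9 q [-0.22  0.43  1.44  0.    1.27 -0.15] jawyaw -4.1 tilt out 0.2 tang 0.1 tilt xtool 0.1 ytool 0.2 F [-0.1 -1.7  1.6] w 20.0
```

View pics/w33.png

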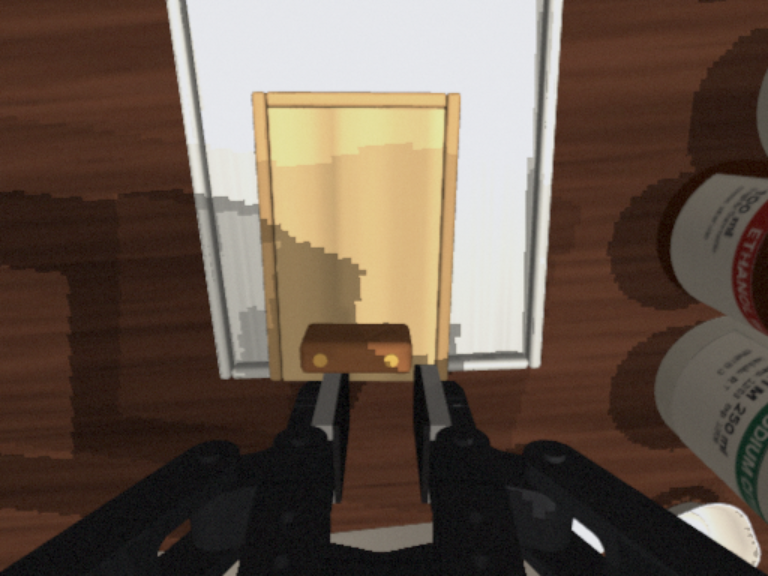

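```bash
python3 -m pendant '[[[0,-0.4,0,0],[0,0,2.5,0.17],[-2,0.5,2.5,0.18],[-5,2.3,1,0.18],[-5,2.3,0,0.18],[-5,2.3,0,0.18],[-5,2.3,0,0.18],[-4,2.3,0,0.18]]]' 8.5 >/dev/null; python3 -m pendant '[[[-1.5,1.7,0,0.18],[0,0,0,0.18],[0,0,0,0.18],[0,0,0,0],[0,0,0,0],[0,0,0,0],[0,0,0,0],[0,0,0,0]]]' >/dev/null; python3 st.py;  python3 - <<'E'
from h import *
c=cam('wrist'); save(c,'w34.png'); 
for g in [(381,65,.17),]: print(np.round(fitbox(c,*g),3))
c=cam('top'); save(c,'t34.png'); print(np.round(fitbox(c,447,239,.27),3))
E
```

```text
t 111.0 p [382.1  64.7 119.4] r 387.6 az 9.6 q [-0.03 -0.18  2.    0.    1.33 -1.75] jawyaw 98.4 tilt out -0.1 tang 0.2 tilt xtool 0.2 ytool 0.2 F [-0.2  1.   1. ] w 85.0
[3.81164e+02 6.68640e+01 1.80000e-01 8.40000e-02]
[4.46924e+02 2.39770e+02 2.78000e-01 1.28000e-01]
```

View pics/w34.png

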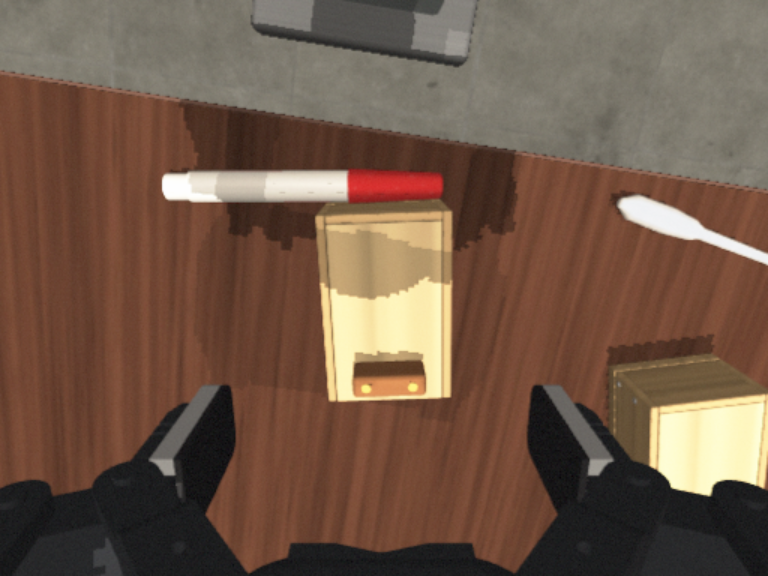

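View pics/t34.png

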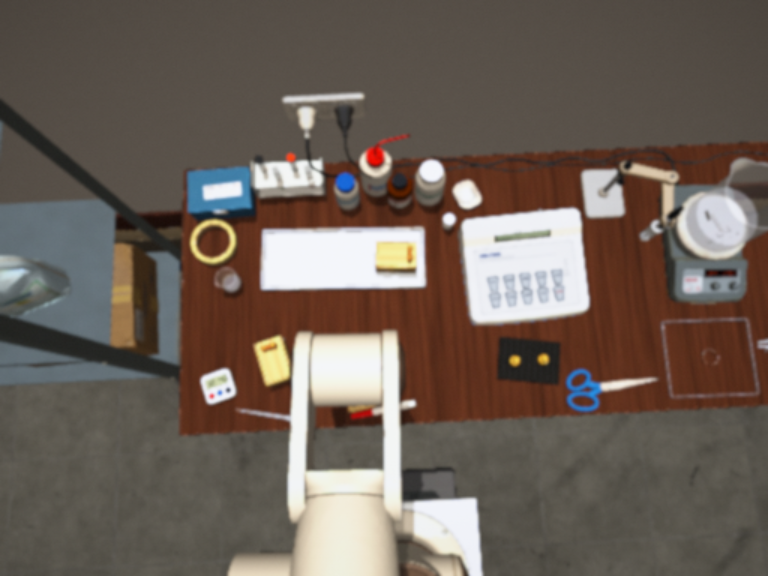

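```bash
python3 -m pendant '[[[-0.1,0.2,-2,0.035],[0,0,-3,0],[0,0,-3,0],[0,0,-2.2,0],[0,0,-0.7,0],[0,0,0,0],[0,0,0,0],[0,0,0,0]]]' >/dev/null; python3 st.py; python3 -m pendant '[[[0,0,0,0],[0,0,0,0],[0,0,0,0],[0,0,0,0],[0,0,0,0],[0,0,2,0],[0,0,4,0],[0,-1.5,4,0]]]' 5.0 >/dev/null; python3 st.py; python3 -m pendant '[[[0,-3,3,-0.09],[-0.5,-4.5,2,-0.11],[-0.8,-5.5,1,-0.11],[-1.2,-5.5,0.7,-0.11],[-1.5,-5.7,0.5,-0.11],[-1.5,-5.7,0.5,-0.11],[-1.5,-5.7,0.5,-0.11],[-1.5,-5.7,0.5,-0.11]]]' >/dev/null; python3 st.py
```

```text
t 112.1 p [381.6  66.7  11.1] r 387.4 az 9.9 q [-0.03 -0.05  2.12  0.    1.07 -1.78] jawyaw 100.4 tilt out -0.1 tang 0.2 tilt xtool 0.1 ytool 0.2 F [-0.2  0.2  0.2] w 85.1
t 113.1 p [380.7  52.  111.5] r 384.3 az 7.8 q [-0.07 -0.18  2.01  0.    1.32 -1.82] jawyaw 100.5 tilt out -0.2 tang 0.2 tilt xtool 0.2 ytool 0.2 F [ 0.5 -1.2 -0.4] w 57.1
t 114.1 p [ 295.1 -363.1  197.6] r 467.9 az -50.9 q [-1.05 -0.06  1.72  0.    1.48 -1.94] jawyaw 50.9 tilt out -0.2 tang 0.2 tilt xtool 0.1 ytool 0.2 F [ 2.1  0.3 -1. ] w 57.1
```

```bash
python3 -m pendant '[[[-1.3,-5.9,0.2,-0.085],[-1.3,-5.9,0.2,-0.085],[-1.3,-5.9,0.2,-0.085],[-1.3,-5.9,0.2,-0.085],[-1.3,-5.9,0.2,-0.085],[-1.3,-5.9,0.2,-0.085],[-1.3,-5.9,0.2,-0.085],[-0.3,-5.9,0.5,-0.08]]]' >/dev/null; python3 st.py; python3 -m pendant '[[[1.2,-5.5,2.5,0],[1.2,-5.5,2.5,0],[1.2,-5.5,2.5,0],[1.2,-5.5,2.5,0],[1.2,-5.5,2.5,0],[1.2,-5.5,2.5,0],[1.2,-5.5,2.5,0],[1.2,-5.5,2.5,0]]]' >/dev/null; python3 st.py
```

```text
t 115.1 p [ 202.8 -815.   214.7] r 839.8 az -76.0 q [-1.42  0.77  0.59  0.    1.79 -1.66] jawyaw 14.0 tilt out -0.2 tang 0.2 tilt xtool 0.2 ytool 0.2 F [ 0.4 -1.6 -0.1] w 57.5
t 116.1 p [ 224.7 -938.6  268.1] r 965.1 az -76.5 q [-1.42  0.99  0.12  0.03  1.77 -1.66] jawyaw 14.2 tilt out 14.8 tang 0.2 tilt xtool -14.8 ytool 0.0 F [ 0.1  0.3 -1.4] w 57.4
```

```bash
python3 -m pendant '[[[1.2,-5.2,3.1,0],[1.2,-5.2,3.1,0],[1.2,-5.2,3.1,0],[1.2,-5.2,3.1,0],[1.2,-5.2,3.1,0],[1.2,-5.2,3.1,0],[1.2,-5.2,3.1,0],[1.2,-5.2,3.1,0]]]' >/dev/null; python3 st.py; python3 -m pendant '[[[-0.3,0.8,0,-0.1],[-0.8,2,-0.3,-0.185],[-0.9,2.8,-0.6,-0.185],[-0.9,2.8,-0.6,-0.185],[-0.8,2.8,-0.6,-0.185],[-0.7,2.8,-0.6,-0.185],[-0.6,2.5,-0.6,-0.185],[-0.6,2.5,-0.6,-0.185]]]' >/dev/null; python3 st.py; python3 -m pendant '[[[-0.5,2,-0.8,-0.185],[-0.5,2,-0.8,-0.185],[-0.5,2,-0.8,-0.185],[-0.4,2,-0.8,-0.185],[-0.4,1.7,-0.8,-0.185],[-0.3,1.7,-0.8,-0.185],[-0.3,1.5,-0.8,-0.185],[0,0,-0.6,-0.185]]]' >/dev/null; python3 st.py;  python3 - <<'E'
from h import *
c=cam('wrist'); save(c,'w35.png')
E
```

```text
t 117.1 p [  241.2 -1018.    339.8] r 1046.2 az -76.7 q [-1.43  0.96  0.12  0.05  1.48 -1.66] jawyaw 14.1 tilt out 33.5 tang 0.3 tilt xtool -33.5 ytool -0.2 F [ 0.4  0.8 -1.3] w 57.3
t 118.1 p [ 185.6 -826.7  300.6] r 847.3 az -77.3 q [-1.23  0.75  0.55 -0.59  1.75 -0.21] jawyaw -66.1 tilt out 6.1 tang -32.7 tilt xtool -33.4 ytool -0.1 F [-1.1 -0.5 -0.9] w 56.8
t 119.1 p [ 156.4 -698.2  238.5] r 715.5 az -77.4 q [-1.38  0.93  0.38 -0.25  2.38  1.12] jawyaw -150.9 tilt out -31.8 tang -8.8 tilt xtool -33.3 ytool -0.1 F [ 1.  -0.1 -1.2] w 57.2
```

View pics/w35.png

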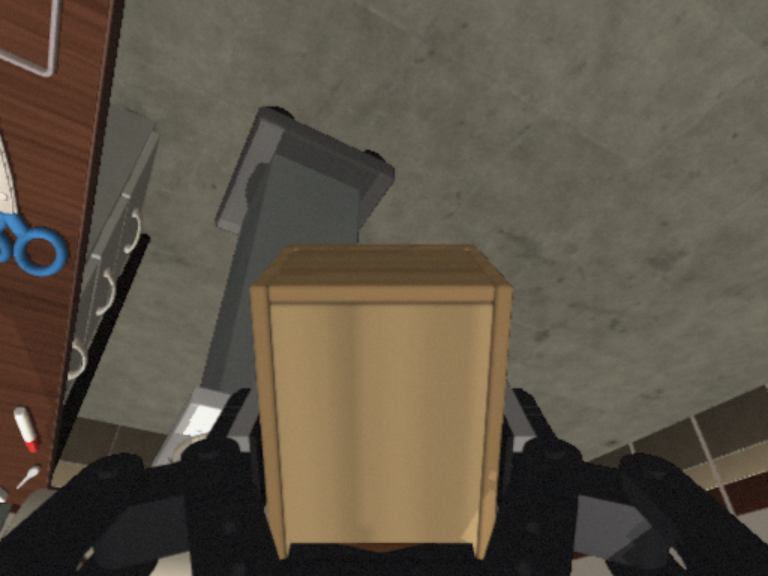

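```bash
python3 -m pendant '[[[0.1,-0.7,0,-0.144],[0.4,-1.8,0.2,-0.144],[0.7,-3,0.6,0],[1,-4.3,1.2,0],[1.3,-5.7,1.7,0],[1.3,-5.7,1.7,0],[1.3,-5.7,1.7,0],[1.3,-5.7,1.7,0]]]' >/dev/null; python3 st.py; python3 -m pendant '[[[1.3,-5.7,1.8,0],[1.3,-5.7,1.8,0],[1.3,-5.7,1.8,0],[1.3,-5.7,1.8,0],[1.3,-5.7,1.8,0],[1.3,-5.7,1.8,0],[1.3,-5.7,1.8,0],[1.3,-5.7,1.8,0]]]' >/dev/null; python3 st.py;python3 -m pendant '[[[1.2,-5.4,2.6,0],[1.2,-5.4,2.6,0],[1.2,-5.4,2.6,0],[1.2,-5.4,2.6,0],[1.2,-5.4,2.6,0],[1.2,-5.4,2.6,0],[1.2,-5.4,2.6,0],[1.2,-5.4,2.6,0]]]' >/dev/null; python3 st.py
```

```text
t 120.15 p [ 171.1 -760.6  220.1] r 779.6 az -77.3 q [-1.43  1.06  0.12 -0.05  2.37  1.45] jawyaw -167.1 tilt out -23.9 tang 0.0 tilt xtool -23.9 ytool -0.1 F [-0.1  0.3 -1.9] w 57.2
t 121.15 p [ 190.3 -840.8  206.9] r 862.1 az -77.2 q [-1.43  1.05  0.12 -0.01  2.1   1.48] jawyaw -167.1 tilt out -7.8 tang 0.1 tilt xtool -7.8 ytool -0.1 F [ 0.4  0.2 -1.4] w 57.3
t 122.15 p [ 207.  -920.5  253.6] r 943.4 az -77.3 q [-1.44  1.    0.12  0.02  1.84  1.49] jawyaw -167.1 tilt out 10.2 tang 0.1 tilt xtool 10.2 ytool -0.0 F [-0.2  0.6 -2.3] w 57.0
```

```bash
python3 -m pendant '[[[1.2,-5.2,3,0],[1.2,-5.2,3,0],[1.2,-5.2,3,0],[1.2,-5.2,3,0],[1.2,-5.2,3,0],[1.2,-5.2,3,0],[1.2,-5.2,3,0],[1.2,-5.2,3,0]]]' >/dev/null; python3 st.py; python3 -m pendant '[[[1.2,-5.2,3,0],[0,0,0,0],[-0.4,1.3,-0.2,0.15],[-0.6,2.6,-0.6,0.185],[-0.7,2.9,-0.6,0.185],[-0.7,2.9,-0.6,0.185],[-0.7,2.9,-0.6,0.185],[-0.7,2.9,-0.6,0.185]]]' >/dev/null; python3 st.py; python3 -m pendant '[[[-0.5,2.5,-0.8,0.185],[-0.5,2.5,-0.8,0.185],[-0.5,2,-0.8,0.185],[-0.5,2,-0.8,0.185],[-0.4,2,-0.8,0.185],[-0.4,1.7,-0.8,0.185],[-0.4,1.7,-0.8,0.185],[-0.3,1.5,-0.6,0.185]]]' >/dev/null; python3 st.py;  python3 - <<'E'
from h import *
c=cam('wrist'); save(c,'w36.png')
E
```

```text
t 123.15 p [  227.1 -1000.3   322.8] r 1025.8 az -77.2 q [-1.44  0.96  0.12  0.04  1.55  1.49] jawyaw -167.1 tilt out 28.9 tang 0.0 tilt xtool 28.9 ytool 0.0 F [ 1.4 -0.1 -1.4] w 57.2
t 124.15 p [ 190.8 -853.8  298.6] r 874.9 az -77.4 q [-1.63  0.69  0.65  0.53  1.66  0.3 ] jawyaw -105.2 tilt out 14.0 tang 27.2 tilt xtool 31.1 ytool 0.0 F [ 0.3  0.2 -2. ] w 57.1
t 125.15 p [ 156.1 -695.6  235.9] r 712.9 az -77.4 q [-1.55  0.82  0.55  0.25  2.26 -1.08] jawyaw -20.4 tilt out -25.7 tang 16.4 tilt xtool 31.2 ytool -0.0 F [ 0.3  0.1 -1.9] w 57.3
```

View pics/w36.png

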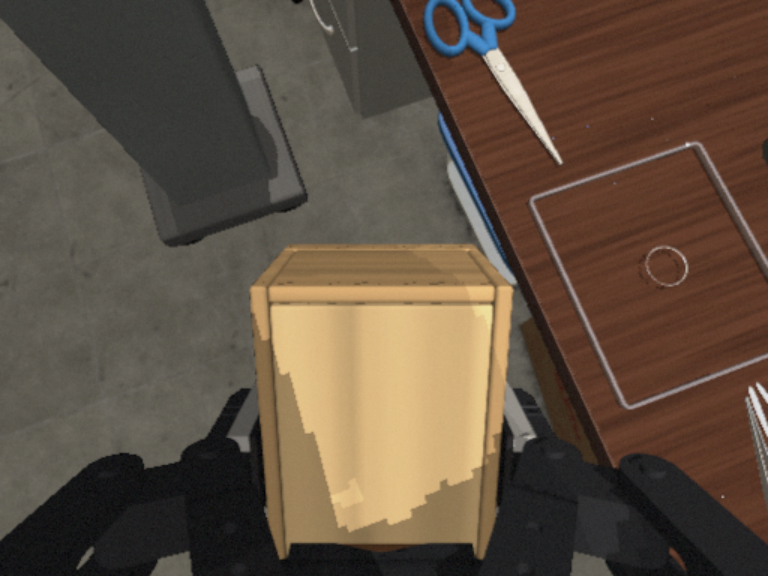

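```bash
python3 -m pendant '[[[0,0,0,0.144],[0.2,-0.8,0,0.144],[0.5,-1.8,0.3,0.144],[0.8,-3,0.6,0.144],[1,-4.3,1.2,0],[1.3,-5.7,1.7,0],[1.3,-5.7,1.7,0],[1.3,-5.7,1.7,0]]]' >/dev/null; python3 -m pendant '[[[1.3,-5.7,1.8,0],[1.3,-5.7,1.8,0],[1.3,-5.7,1.8,0],[1.3,-5.7,1.8,0],[1.3,-5.7,1.8,0],[1.3,-5.7,1.8,0],[1.3,-5.7,1.8,0],[1.3,-5.7,1.8,0]]]' >/dev/null; python3 st.py;python3 -m pendant '[[[1.2,-5.4,2.6,0],[1.2,-5.4,2.6,0],[1.2,-5.4,2.6,0],[1.2,-5.4,2.6,0],[1.2,-5.4,2.6,0],[1.2,-5.4,2.6,0],[1.2,-5.4,2.6,0],[1.2,-5.4,2.6,0]]]' >/dev/null; python3 st.py
```

```text
t 127.2 p [ 194.  -841.3  209.5] r 863.4 az -77.0 q [-1.43  1.05  0.12  0.    2.1  -1.63] jawyaw 11.3 tilt out -7.4 tang 0.9 tilt xtool 7.4 ytool 0.7 F [ 0.5  0.1 -2.1] w 57.6
t 128.2 p [ 211.2 -921.4  255.6] r 945.3 az -77.1 q [-1.44  1.    0.12  0.03  1.84 -1.62] jawyaw 11.3 tilt out 10.6 tang 0.9 tilt xtool -10.6 ytool 1.2 F [-0.4 -0.6 -1.9] w 57.7
```

```bash
python3 -m pendant '[[[1.2,-5.2,3,0],[1.2,-5.2,3,0],[1.2,-5.2,3,0],[1.2,-5.2,3,0],[1.2,-5.2,3,0],[1.2,-5.2,3,0],[1.2,-5.2,3,0],[1.2,-5.2,3,0]]]' >/dev/null; python3 st.py; python3 -m pendant '[[[1.2,-5.2,3,0],[0,0,0,0],[-0.4,1.3,-0.2,-0.15],[-0.6,2.6,-0.6,-0.185],[-0.7,2.9,-0.6,-0.185],[-0.7,2.9,-0.6,-0.185],[-0.7,2.9,-0.6,-0.185],[-0.7,2.9,-0.6,-0.185]]]' >/dev/null; python3 st.py; python3 -m pendant '[[[-0.5,2.5,-0.8,-0.185],[-0.5,2.5,-0.8,-0.185],[-0.5,2,-0.8,-0.185],[-0.5,2,-0.8,-0.185],[-0.4,2,-0.8,-0.185],[-0.4,1.7,-0.8,-0.185],[-0.4,1.7,-0.8,-0.185],[-0.3,1.5,-0.6,-0.185]]]' >/dev/null; python3 st.py
```

```text
t 129.2 p [  231.7 -1001.5   324.5] r 1027.9 az -77.0 q [-1.44  0.96  0.12  0.06  1.55 -1.62] jawyaw 11.5 tilt out 29.4 tang 0.8 tilt xtool -29.3 ytool 1.7 F [ 0.1  0.  -2.1] w 57.0
t 130.2 p [ 196.2 -854.7  300.3] r 876.9 az -77.1 q [-1.26  0.68  0.67 -0.5   1.55 -0.42] jawyaw -50.4 tilt out 15.0 tang -27.1 tilt xtool -31.5 ytool 1.8 F [ 0.1 -1.5 -1.4] w 57.2
t 131.2 p [ 161.3 -696.6  237.6] r 715.0 az -77.0 q [-1.32  0.83  0.54 -0.37  2.21  0.89] jawyaw -135.1 tilt out -25.6 tang -17.4 tilt xtool -31.6 ytool 1.8 F [-0.7  0.3 -1.3] w 57.1
```

```bash
python3 -m pendant '[[[0,0,0,-0.14],[0.2,-0.8,0,-0.14],[0.5,-1.8,0.3,-0.14],[0.8,-3,0.6,-0.14],[1,-4.3,1.2,0],[1.3,-5.7,1.7,0],[1.3,-5.7,1.7,0],[1.3,-5.7,1.7,0]]]' >/dev/null; python3 -m pendant '[[[1.3,-5.7,1.8,0],[1.3,-5.7,1.8,0],[1.3,-5.7,1.8,0],[1.3,-5.7,1.8,0],[1.3,-5.7,1.8,0],[1.3,-5.7,1.8,0],[1.3,-5.7,1.8,0],[1.3,-5.7,1.8,0]]]' >/dev/null; python3 -m pendant '[[[1.2,-5.4,2.6,0],[1.2,-5.4,2.6,0],[1.2,-5.4,2.6,0],[1.2,-5.4,2.6,0],[1.2,-5.4,2.6,0],[1.2,-5.4,2.6,0],[1.2,-5.4,2.6,0],[1.2,-5.4,2.6,0]]]' >/dev/null; python3 st.py; python3 -m pendant '[[[1.2,-5.2,3,0],[1.2,-5.2,3,0],[1.2,-5.2,3,0],[1.2,-5.2,3,0],[1.2,-5.2,3,0],[1.2,-5.2,3,0],[1.2,-5.2,3,0],[1.2,-5.2,3,0]]]' >/dev/null; python3 st.py;  python3 - <<'E'
from h import *
c=cam('wrist'); save(c,'w37.png')
E
```

```text
t 134.2 p [ 198.7 -921.8  255.9] r 942.9 az -77.8 q [-1.43  1.    0.12 -0.04  1.84  1.44] jawyaw -165.2 tilt out 10.3 tang -3.0 tilt xtool 10.1 ytool 3.6 F [-0.4 -0.2 -2.2] w 57.5
t 135.2 p [  215.9 -1002.5   324.6] r 1025.5 az -77.8 q [-1.43  0.96  0.12 -0.02  1.55  1.44] jawyaw -165.5 tilt out 29.0 tang -2.8 tilt xtool 28.7 ytool 4.5 F [ 0.1 -0.5 -1.4] w 57.2
```

View pics/w37.png

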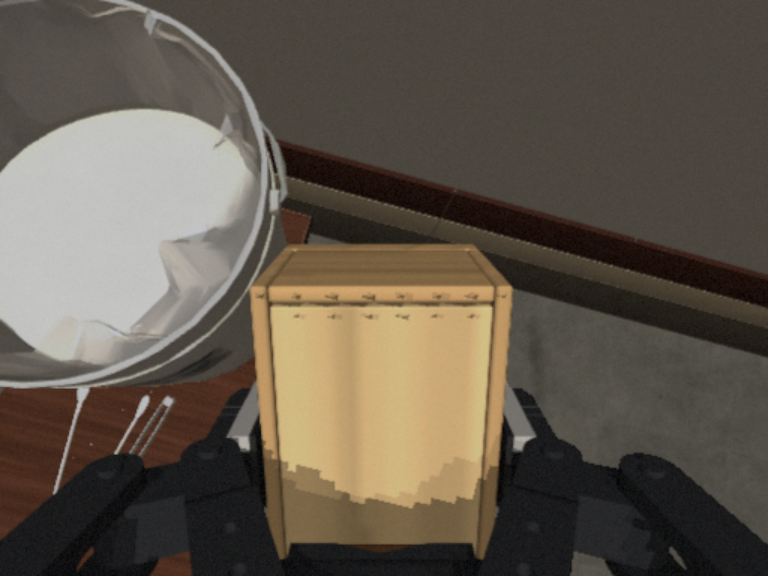

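```bash
python3 -m pendant '[[[1.2,-5.2,3,0],[0,0,0,0],[-0.4,1.3,-0.2,0.15],[-0.6,2.6,-0.6,0.185],[-0.7,2.9,-0.6,0.185],[-0.7,2.9,-0.6,0.185],[-0.7,2.9,-0.6,0.185],[-0.7,2.9,-0.6,0.185]]]' >/dev/null; python3 -m pendant '[[[-0.5,2.5,-0.8,0.185],[-0.5,2.5,-0.8,0.185],[-0.5,2,-0.8,0.185],[-0.5,2,-0.8,0.185],[-0.4,2,-0.8,0.185],[-0.4,1.7,-0.8,0.185],[-0.4,1.7,-0.8,0.185],[-0.3,1.5,-0.6,0.185]]]' >/dev/null; python3 st.py;  python3 -m pendant '[[[0,0,0,0.171],[0.2,-0.8,0,0.171],[0.5,-1.8,0.3,0.171],[0.8,-3,0.6,0.171],[1,-4.3,1.2,0],[1.3,-5.7,1.7,0],[1.3,-5.7,1.7,0],[1.3,-5.7,1.7,0]]]' >/dev/null; python3 st.py
```

```text
t 137.25 p [ 144.4 -697.8  237.7] r 712.6 az -78.3 q [-1.58  0.8   0.59  0.29  2.23 -1.15] jawyaw -18.9 tilt out -24.2 tang 18.8 tilt xtool 31.0 ytool 4.6 F [ 0.4 -0.1 -1.8] w 57.1
t 138.25 p [ 163.9 -760.9  226.4] r 778.3 az -77.8 q [-1.45  1.06  0.12 -0.03  2.38 -1.81] jawyaw 18.9 tilt out -23.7 tang 0.7 tilt xtool 23.3 ytool 3.7 F [ 0.3  0.  -1.1] w 57.3
```

```bash
python3 -m pendant '[[[1.3,-5.7,1.8,0],[1.3,-5.7,1.8,0],[1.3,-5.7,1.8,0],[1.3,-5.7,1.8,0],[1.3,-5.7,1.8,0],[1.3,-5.7,1.8,0],[1.3,-5.7,1.8,0],[1.3,-5.7,1.8,0]]]' >/dev/null; python3 st.py;  python3 -m pendant '[[[1.3,-5.7,1.8,0],[1.3,-5.7,1.8,0],[1.3,-5.7,1.8,0],[0.3,0,0,0],[0.8,2,0,-0.03],[1.8,4,0,-0.04],[2.8,5.3,0,-0.04],[3,5.3,0,-0.04]]]' >/dev/null; python3 st.py
```

```text
t 139.25 p [ 187.8 -840.8  210.2] r 861.6 az -77.4 q [-1.44  1.05  0.12  0.    2.11 -1.78] jawyaw 19.6 tilt out -7.6 tang 0.9 tilt xtool 7.5 ytool 1.8 F [-0.4  0.1 -2.6] w 57.6
t 140.25 p [ 278.6 -721.8  207.5] r 773.7 az -68.9 q [-1.31  0.6   0.88  0.02  1.68 -1.51] jawyaw 11.6 tilt out -0.9 tang 1.2 tilt xtool 1.0 ytool 1.0 F [ 1.8 -1.3 -0.5] w 57.6
```

```bash
python3 -m pendant '[[[2.8,5.5,0,-0.04],[2.8,5.5,0,-0.04],[2.8,5.5,0,-0.04],[2.8,5.5,0,-0.04],[2.8,5.5,0,-0.04],[2.8,5.5,0,-0.04],[2.8,5.5,0,0],[2.8,5.5,0,0]]]' >/dev/null; python3 st.py;  python3 -m pendant '[[[2.8,5.5,0,0],[2.8,5.5,0,0],[2.8,5.5,-1,0],[2.8,5.5,-2,0],[2.2,5.3,-3,0],[1.5,4.5,-3,0],[0.5,2.5,-3,0],[0,1,-2,0]]]' >/dev/null; python3 st.py;  python3 - <<'E'
from h import *
c=cam('wrist'); save(c,'w38.png')
E
```

```text
t 141.25 p [ 502.9 -281.5  208. ] r 576.3 az -29.2 q [-0.66  0.16  1.48  0.03  1.5  -0.62] jawyaw -2.1 tilt out 0.5 tang 1.4 tilt xtool 1.0 ytool 1.0 F [ 0.6 -0.4 -1.2] w 57.1
t 142.25 p [654.1  67.1  67.9] r 657.6 az 5.9 q [-0.02  0.4   1.45  0.02  1.27  0.  ] jawyaw -2.0 tilt out 1.1 tang 0.9 tilt xtool 1.0 ytool 0.9 F [-0.8 -0.4 -2.1] w 57.4
```

View pics/w38.png

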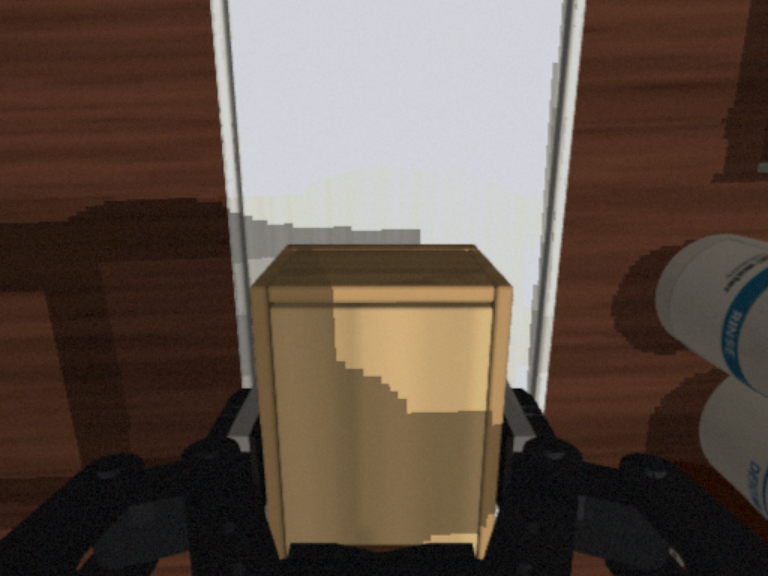

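```bash
python3 -m pendant '[[[0.2,1,0,0],[0.2,1,-1,0],[0,0,-2,0],[0,0,-1.5,0],[0,0,-0.6,0],[0,0,0,0],[0,0,0,0],[0,0,0,0]]]' >/dev/null; python3 st.py
```

```text
t 143.3 p [658.8  85.4  18.7] r 664.3 az 7.4 q [0.   0.46 1.48 0.02 1.18 0.03] jawyaw -2.1 tilt out 1.2 tang 0.8 tilt xtool 1.0 ytool 1.1 F [ 0.   0.2 -1.7] w 57.4
```

```bash
python3 -m pendant '[[[0,0,-0.25,0],[0,0,0,0],[0,0,0,0],[0,0,2.5,0],[0,0,3,0],[0,0,3,0],[-1,1,2,0.18],[-3,2,0,0.18]]]' 8.5 >/dev/null;  python3 -m pendant '[[[-4,2.5,0,0.18],[-4,2.5,0,0.18],[-4,2.5,0,0.18],[-3,2.5,0,0.18],[-1.5,1.5,0,0.18],[-0.7,0.9,0,0.18],[0,0,0,0.18],[0,0,0,0.18]]]' >/dev/null; python3 st.py;  python3 - <<'E'
from h import *
c=cam('wrist'); save(c,'w39.png'); 
for g in [(447,240,.27),]: print(np.round(fitbox(c,*g),3))
c=cam('scene'); save(c,'s39.png')
E
```

```text
t 145.3 p [446.5 239.7 121. ] r 506.8 az 28.2 q [ 0.33  0.08  1.74  0.02  1.33 -1.45] jawyaw 101.4 tilt out -0.7 tang 1.3 tilt xtool 1.0 ytool 1.0 F [-0.2 -0.4  0.1] w 85.0
[4.45226e+02 2.38340e+02 2.82000e-01 9.10000e-02]
```

View pics/w39.png

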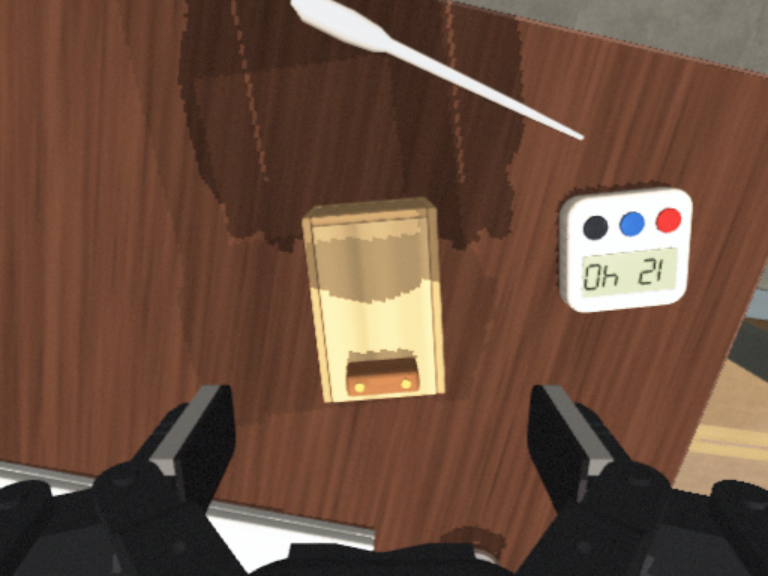

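View pics/s39.png

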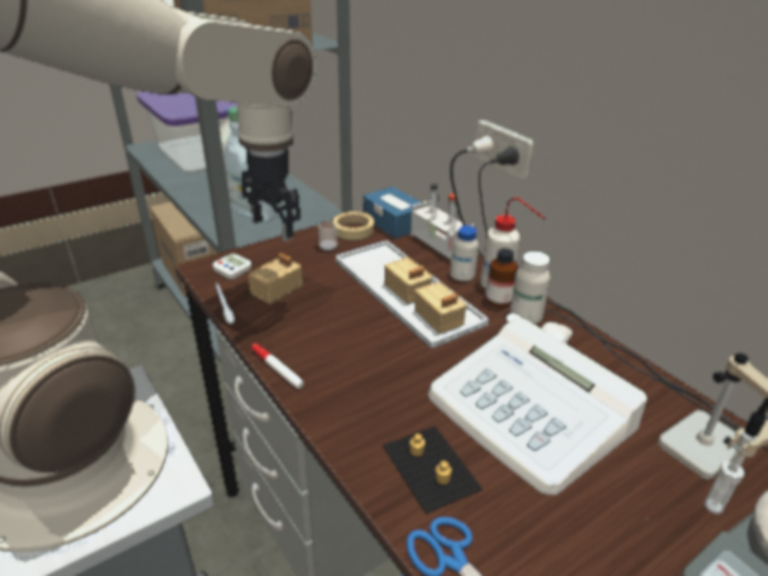

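```bash
python3 -m pendant '[[[-0.1,0,-3,0.08],[0,0,-3,0],[0,0,-3,0],[0,0,-1.6,0],[0,0,-0.5,0],[0,0,0,0],[0,0,0,0],[0,0,0,0]]]' >/dev/null; python3 st.py; python3 -m pendant '[[[0,0,0,0],[0,0,0,0],[0,0,0,0],[0,0,0,0],[0,0,2,0],[0,0,4,0],[0,-2,4,0],[-0.3,-4,3,-0.07]]]' 5.0 >/dev/null; python3 st.py; python3 -m pendant '[[[-1,-5.5,2,-0.085],[-1,-5.8,1,-0.085],[-1,-5.8,1,-0.085],[-1,-5.8,0.5,-0.085],[-1,-5.8,0.5,-0.085],[-1,-5.8,0,-0.085],[-1,-5.8,0,-0.085],[-1.2,-5.8,0,-0.085]]]' >/dev/null; python3 st.py
```

```text
t 146.4 p [446.  239.6  10.5] r 506.3 az 28.2 q [ 0.33  0.2   1.85  0.02  1.1  -1.53] jawyaw 105.6 tilt out -0.7 tang 1.2 tilt xtool 1.0 ytool 1.0 F [ 0.5  0.1 -0.7] w 85.2
t 147.4 p [442.7 179.5 141.3] r 477.7 az 22.1 q [ 0.21  0.01  1.78  0.02  1.37 -1.57] jawyaw 101.7 tilt out -0.8 tang 1.2 tilt xtool 1.0 ytool 1.0 F [ 1.   0.2 -1.5] w 57.2
t 148.4 p [ 359.8 -283.4  189.9] r 458.0 az -38.2 q [-0.84 -0.06  1.74  0.01  1.48 -1.94] jawyaw 62.5 tilt out -1.2 tang 0.8 tilt xtool 1.0 ytool 1.0 F [ 1.   1.  -0.2] w 57.3
```

```bash
python3 -m pendant '[[[-1.8,-5.9,0.3,-0.107],[-1.8,-5.9,0.3,-0.107],[-1.8,-5.9,0.3,-0.107],[-1.8,-5.9,0.3,-0.107],[-1.8,-5.9,0.3,-0.107],[-1.8,-5.9,0.3,-0.107],[-1.8,-5.9,0.3,-0.107],[-1.8,-5.9,0.3,-0.107]]]' >/dev/null; python3 st.py; python3 -m pendant '[[[0.5,-5.8,1,0],[1.2,-5.5,2.5,0],[1.2,-5.5,2.5,0],[1.2,-5.5,2.5,0],[1.2,-5.5,2.5,0],[1.2,-5.5,2.5,0],[1.2,-5.5,2.5,0],[1.2,-5.5,2.5,0]]]' >/dev/null; python3 st.py;  python3 - <<'E'
from h import *
c=cam('wrist'); save(c,'w40.png')
E
```

```text
t 149.4 p [ 215.7 -755.2  213.6] r 785.4 az -74.1 q [-1.4   0.63  0.82  0.02  1.71 -1.63] jawyaw 13.4 tilt out -1.0 tang 1.1 tilt xtool 1.0 ytool 1.0 F [ 0.5 -0.6 -1.2] w 57.0
t 150.4 p [ 236.9 -911.9  269.7] r 942.1 az -75.4 q [-1.41  0.98  0.12  0.04  1.84 -1.63] jawyaw 13.7 tilt out 11.2 tang 1.1 tilt xtool -11.2 ytool 1.3 F [-0.6 -0.3 -1.8] w 57.3
```

View pics/w40.png

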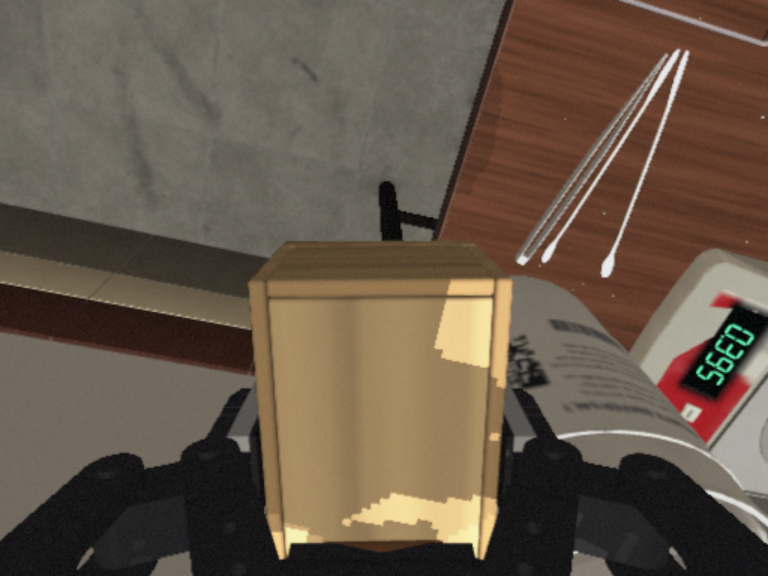

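```bash
python3 -m pendant '[[[1.2,-5.2,3.1,0.01],[1.2,-5.2,3.1,0],[1.2,-5.2,3.1,0],[1.2,-5.2,3.1,0],[1.2,-5.2,3.1,0],[1.2,-5.2,3.1,0],[1.2,-5.2,3.1,0],[1.2,-5.2,3.1,0]]]' >/dev/null; python3 st.py; python3 -m pendant '[[[1.2,-5.2,3,0],[0,0,0,0],[-0.5,1.3,-0.2,-0.15],[-0.9,2.6,-0.6,-0.185],[-1,2.9,-0.6,-0.185],[-1,2.9,-0.6,-0.185],[-1,2.9,-0.6,-0.185],[-0.9,2.9,-0.6,-0.185]]]' >/dev/null; python3 -m pendant '[[[-0.6,2.5,-0.8,-0.185],[-0.6,2.5,-0.8,-0.185],[-0.6,2,-0.8,-0.185],[-0.5,2,-0.8,-0.185],[-0.4,2,-0.8,-0.185],[-0.4,1.7,-0.8,-0.185],[-0.4,1.7,-0.8,-0.185],[-0.3,1.5,-0.6,-0.185]]]' >/dev/null; python3 st.py
```

```text
t 151.45 p [ 250.3 -992.8  337.3] r 1023.9 az -75.9 q [-1.42  0.95  0.12  0.07  1.56 -1.65] jawyaw 14.2 tilt out 29.8 tang 1.3 tilt xtool -29.8 ytool 1.4 F [ 0.5  0.4 -1.3] w 57.4
t 153.45 p [ 161.4 -688.3  249.9] r 707.0 az -76.8 q [-1.31  0.8   0.57 -0.39  2.21  0.84] jawyaw -132.5 tilt out -25.3 tang -18.4 tilt xtool -32.0 ytool 1.4 F [ 0.   0.1 -1.2] w 57.0
```

```bash
python3 -m pendant '[[[0,0,0,-0.156],[0.2,-0.8,0,-0.156],[0.5,-1.8,0.2,-0.156],[0.8,-3,0.4,-0.156],[1,-4.3,0.8,0],[1.3,-5.7,1.6,0],[1.3,-5.7,1.6,0],[1.3,-5.7,1.6,0]]]' >/dev/null; python3 st.py; python3 -m pendant '[[[1.3,-5.7,1.8,0],[1.3,-5.7,1.8,0],[1.3,-5.7,1.8,0],[1.3,-5.7,1.8,0],[1.3,-5.7,1.8,0],[1.3,-5.7,1.8,0],[1.3,-5.7,1.8,0],[1.3,-5.7,1.8,0]]]' >/dev/null; python3 -m pendant '[[[1.2,-5.4,2.6,0],[1.2,-5.4,2.6,0],[1.2,-5.4,2.6,0],[1.2,-5.4,2.6,0],[1.2,-5.4,2.6,0],[1.2,-5.4,2.6,0],[1.2,-5.4,2.6,0],[1.2,-5.4,2.6,0]]]' >/dev/null; python3 st.py
```

```text
t 154.45 p [ 175.9 -753.7  228.7] r 773.9 az -76.9 q [-1.42  1.06  0.12 -0.08  2.39  1.45] jawyaw -166.5 tilt out -24.5 tang -1.5 tilt xtool -24.5 ytool 1.5 F [ 0.1  0.6 -1.7] w 57.4
t 156.45 p [ 202.4 -914.7  256.5] r 936.8 az -77.5 q [-1.43  1.    0.12 -0.02  1.86  1.47] jawyaw -166.5 tilt out 9.3 tang -1.8 tilt xtool 9.2 ytool 2.0 F [-0.7 -0.7 -0.8] w 57.5
```

```bash
python3 -m pendant '[[[1.2,-5.2,3,-0.02],[1.2,-5.2,3,0],[1.2,-5.2,3,0],[1.2,-5.2,3,0],[1.2,-5.2,3,0],[1.2,-5.2,3,0],[1.2,-5.2,3,0],[1.2,-5.2,3,0]]]' >/dev/null; python3 st.py; python3 -m pendant '[[[1.2,-5.2,3,0],[0.8,-4,2.4,0],[-0.3,1,-0.2,0.15],[-0.6,2.6,-0.6,0.185],[-0.7,2.9,-0.6,0.185],[-0.7,2.9,-0.6,0.185],[-0.7,2.9,-0.6,0.185],[-0.7,2.9,-0.6,0.185]]]' >/dev/null; python3 -m pendant '[[[-0.5,2.5,-0.8,0.185],[-0.5,2.5,-0.8,0.185],[-0.5,2,-0.8,0.185],[-0.5,2,-0.8,0.185],[-0.4,2,-0.8,0.185],[-0.4,1.7,-0.8,0.185],[-0.4,1.7,-0.8,0.185],[-0.3,1.5,-0.6,0.185]]]' >/dev/null; python3 st.py;  python3 - <<'E'
from h import *
c=cam('wrist'); save(c,'w41.png')
E
```

```text
t 157.45 p [ 220.  -995.3  323.9] r 1019.3 az -77.5 q [-1.43  0.96  0.12  0.    1.57  1.49] jawyaw -167.7 tilt out 28.0 tang -1.8 tilt xtool 27.9 ytool 2.0 F [-0.3  0.4 -1.8] w 57.2
t 159.45 p [ 150.2 -702.2  243.7] r 718.1 az -77.9 q [-1.57  0.84  0.52  0.29  2.28 -1.07] jawyaw -21.0 tilt out -25.3 tang 18.3 tilt xtool 31.9 ytool 2.0 F [-0.1  0.  -1.5] w 57.3
```

View pics/w41.png

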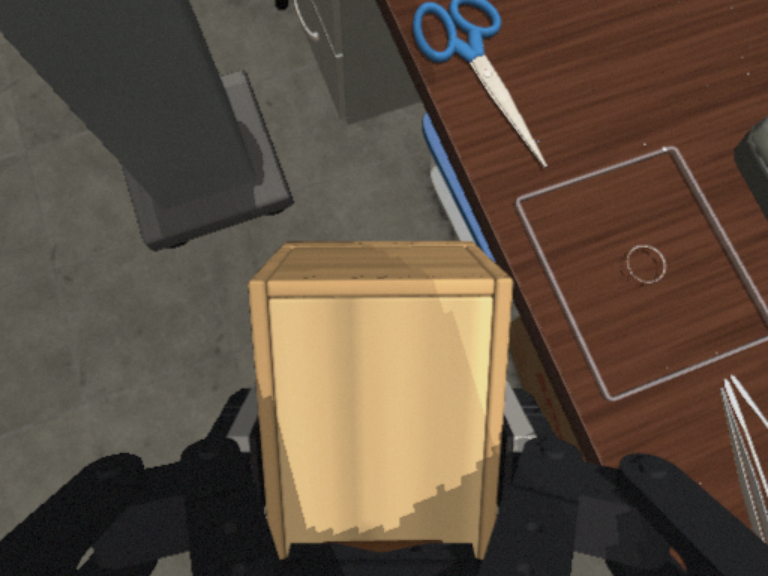

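```bash
python3 -m pendant '[[[0,0,0,0.15],[0.2,-0.8,0,0.15],[0.5,-1.8,0.2,0.15],[0.8,-3,0.4,0.15],[1,-4.3,0.8,0],[1.3,-5.7,1.6,0],[1.3,-5.7,1.6,0],[1.3,-5.7,1.6,0]]]' >/dev/null; python3 -m pendant '[[[1.3,-5.7,1.8,0],[1.3,-5.7,1.8,0],[1.3,-5.7,1.8,0],[1.3,-5.7,1.8,0],[1.3,-5.7,1.8,0],[1.3,-5.7,1.8,0],[1.3,-5.7,1.8,0],[1.3,-5.7,1.8,0]]]' >/dev/null; python3 -m pendant '[[[1.2,-5.4,2.6,0],[1.2,-5.4,2.6,0],[1.2,-5.4,2.6,0],[1.2,-5.4,2.6,0],[1.2,-5.4,2.6,0],[1.2,-5.4,2.6,0],[1.2,-5.4,2.6,0],[1.2,-5.4,2.6,0]]]' >/dev/null; python3 st.py
```

```text
t 162.5 p [ 212.7 -916.5  253.8] r 940.9 az -76.9 q [-1.44  1.    0.12  0.06  1.85 -1.64] jawyaw 12.6 tilt out 9.7 tang 2.2 tilt xtool -9.7 ytool 2.4 F [ 0.7 -0.3 -1.1] w 56.8
```

```bash
python3 -m pendant '[[[1.2,-5.2,3,0],[1.2,-5.2,3,0],[1.2,-5.2,3,0],[1.2,-5.2,3,0],[1.2,-5.2,3,0],[1.2,-5.2,3,0],[1.2,-5.2,3,0],[1.2,-5.2,3,0]]]' >/dev/null; python3 st.py; python3 -m pendant '[[[1.2,-5.2,3,0],[0.8,-4,2.4,0],[-0.3,1,-0.2,-0.15],[-0.6,2.6,-0.6,-0.185],[-0.7,2.9,-0.6,-0.185],[-0.7,2.9,-0.6,-0.185],[-0.7,2.9,-0.6,-0.185],[-0.7,2.9,-0.6,-0.185]]]' >/dev/null; python3 -m pendant '[[[-0.5,2.5,-0.8,-0.185],[-0.5,2.5,-0.8,-0.185],[-0.5,2,-0.8,-0.185],[-0.5,2,-0.8,-0.185],[-0.4,2,-0.8,-0.185],[-0.4,1.7,-0.8,-0.185],[-0.4,1.7,-0.8,-0.185],[-0.3,1.5,-0.6,-0.185]]]' >/dev/null; python3 st.py
```

```text
t 163.5 p [ 234.7 -996.   322.5] r 1023.2 az -76.7 q [-1.44  0.96  0.12  0.08  1.57 -1.63] jawyaw 12.7 tilt out 28.5 tang 2.0 tilt xtool -28.4 ytool 2.6 F [ 0.6  0.5 -1.3] w 57.3
t 165.5 p [ 166.4 -702.4  242.6] r 721.8 az -76.7 q [-1.31  0.85  0.5  -0.4   2.23  0.87] jawyaw -134.0 tilt out -25.5 tang -18.9 tilt xtool -32.4 ytool 2.7 F [-0.1 -0.6 -1.4] w 57.4
```

```bash
python3 -m pendant '[[[0,0,0,-0.157],[0.2,-0.8,0,-0.157],[0.5,-1.8,0.2,-0.157],[0.8,-3,0.4,-0.157],[1,-4.3,0.8,0],[1.3,-5.7,1.6,0],[1.3,-5.7,1.6,0],[1.3,-5.7,1.6,0]]]' >/dev/null; python3 -m pendant '[[[1.3,-5.7,1.8,0],[1.3,-5.7,1.8,0],[1.3,-5.7,1.8,0],[1.3,-5.7,1.8,0],[1.3,-5.7,1.8,0],[1.3,-5.7,1.8,0],[1.3,-5.7,1.8,0],[1.3,-5.7,1.8,0]]]' >/dev/null; python3 -m pendant '[[[1.2,-5.4,2.6,0],[1.2,-5.4,2.6,0],[1.2,-5.4,2.6,0],[1.2,-5.4,2.6,0],[1.2,-5.4,2.6,0],[1.2,-5.4,2.6,0],[1.2,-5.4,2.6,0],[1.2,-5.4,2.6,0]]]' >/dev/null; python3 st.py;  python3 -m pendant '[[[1.2,-5.2,3,0],[1.2,-5.2,3,0],[1.2,-5.2,3,0],[1.2,-5.2,3,0],[1.2,-5.2,3,0],[1.2,-5.2,3,0],[1.2,-5.2,3,0],[1.2,-5.2,3,0]]]' >/dev/null; python3 st.py
```

```text
t 168.5 p [ 205.6 -915.4  252.4] r 938.2 az -77.3 q [-1.43  1.    0.12 -0.01  1.86  1.54] jawyaw -170.1 tilt out 9.2 tang -1.1 tilt xtool 9.2 ytool 0.6 F [-0.3 -0.7 -1.8] w 57.0
t 169.5 p [ 223.8 -995.6  321.2] r 1020.4 az -77.3 q [-1.43  0.96  0.12  0.02  1.57  1.54] jawyaw -169.8 tilt out 27.9 tang -1.0 tilt xtool 27.9 ytool -0.2 F [-0.2  0.2 -2.2] w 57.2
```

```bash
python3 -m pendant '[[[1.2,-5.2,3,0],[0.8,-4,2.4,0],[-0.3,1,-0.2,0.15],[-0.6,2.6,-0.6,0.185],[-0.7,2.9,-0.6,0.185],[-0.7,2.9,-0.6,0.185],[-0.7,2.9,-0.6,0.185],[-0.7,2.9,-0.6,0.185]]]' >/dev/null; python3 -m pendant '[[[-0.5,2.5,-0.8,0.185],[-0.5,2.5,-0.8,0.185],[-0.5,2,-0.8,0.185],[-0.5,2,-0.8,0.185],[-0.4,2,-0.8,0.185],[-0.4,1.7,-0.8,0.185],[-0.4,1.7,-0.8,0.185],[-0.3,1.5,-0.6,0.185]]]' >/dev/null; python3 st.py; python3 -m pendant '[[[0,0,0,0.155],[0.2,-0.8,0,0.155],[0.5,-1.8,0.2,0.155],[0.8,-3,0.4,0.155],[1,-4.3,0.8,0],[1.3,-5.7,1.6,0],[1.3,-5.7,1.6,0],[1.3,-5.7,1.6,0]]]' >/dev/null; python3 -m pendant '[[[1.3,-5.7,1.8,0],[1.3,-5.7,1.8,0],[1.3,-5.7,1.8,0],[1.3,-5.7,1.8,0],[1.3,-5.7,1.8,0],[1.3,-5.7,1.8,0],[1.3,-5.7,1.8,0],[1.3,-5.7,1.8,0]]]' >/dev/null; python3 st.py
```

```text
t 171.5 p [ 154.1 -702.3  241.2] r 719.0 az -77.6 q [-1.56  0.85  0.51  0.28  2.29 -1.02] jawyaw -23.1 tilt out -25.7 tang 17.6 tilt xtool 31.9 ytool -0.3 F [ 1.3  0.2 -2.5] w 57.4
t 173.5 p [ 190.2 -839.7  205.7] r 860.9 az -77.2 q [-1.43  1.05  0.12 -0.01  2.11 -1.65] jawyaw 11.9 tilt out -8.1 tang 0.1 tilt xtool 8.1 ytool -0.0 F [-0.4  0.7 -2.2] w 57.6
```

```bash
python3 -m pendant '[[[1.3,-5.7,1.8,0],[1.3,-5.7,1.8,0],[1.3,-5.7,1.8,0],[0.8,-3.4,1,0],[0.3,1,0,0],[1.3,3,0,-0.03],[2.3,5,0,-0.03],[2.7,5.5,0,-0.03]]]' >/dev/null; python3 st.py;  python3 -m pendant '[[[2.7,5.5,0,-0.03],[2.7,5.5,0,-0.03],[2.7,5.5,0,-0.03],[2.7,5.5,0,-0.03],[2.7,5.5,0,-0.03],[2.7,5.5,0,0],[2.7,5.5,0,0],[2.7,5.5,0,0]]]' >/dev/null; python3 st.py
```

```text
t 174.5 p [ 261.4 -749.6  202.1] r 793.9 az -70.8 q [-1.33  0.65  0.82  0.    1.68 -1.46] jawyaw 7.1 tilt out -0.3 tang 0.2 tilt xtool 0.3 ytool 0.1 F [ 1.3 -1.4 -0.5] w 57.4
t 175.5 p [ 478.2 -308.9  203. ] r 569.3 az -32.9 q [-0.71  0.15  1.5   0.01  1.5  -0.69] jawyaw -1.4 tilt out -0.0 tang 0.3 tilt xtool 0.3 ytool 0.2 F [ 1.5 -0.2 -2.4] w 57.2
```

```bash
python3 -m pendant '[[[2.2,5.8,0,0],[2.2,5.8,0,0],[2.2,5.8,0,0],[2.2,5.8,0,0],[2.2,5.8,0,0],[2.2,5.8,0,0],[2.2,5.5,-1,0],[2,5,-2,0]]]' >/dev/null; python3 -m pendant '[[[1,3.5,-3,0],[0.4,1.9,-3,0],[0,0,-3,0],[0,0,-1.5,0],[0,0,0,0],[0,0,0,0],[0,0,0,0],[0,0,0,0]]]' >/dev/null; python3 st.py;  python3 - <<'E'
from h import *
c=cam('wrist'); save(c,'w42.png');c=cam('scene'); save(c,'s42.png')
E
```

```text
t 177.5 p [665.8 196.2  68.4] r 694.2 az 16.4 q [0.17 0.48 1.34 0.01 1.32 0.2 ] jawyaw -1.4 tilt out 0.3 tang 0.3 tilt xtool 0.3 ytool 0.2 F [ 0.1 -0.1 -2.1] w 57.0
```

View pics/w42.png

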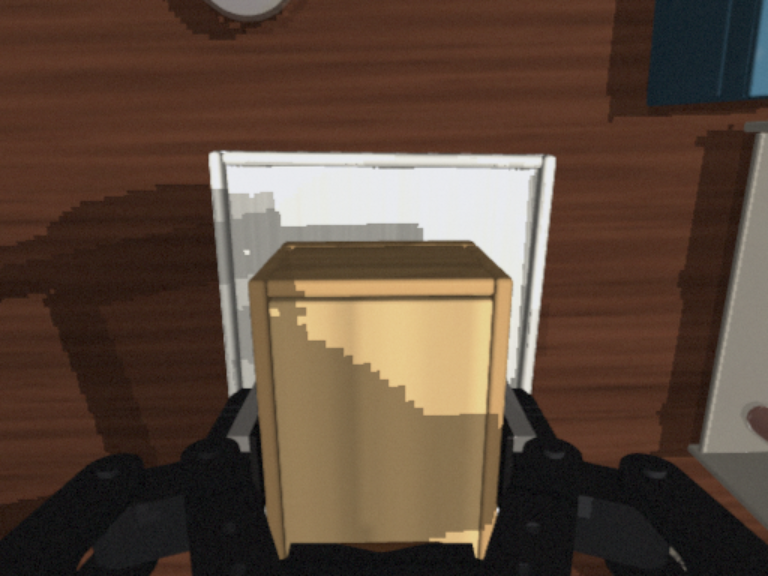

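View pics/s42.png

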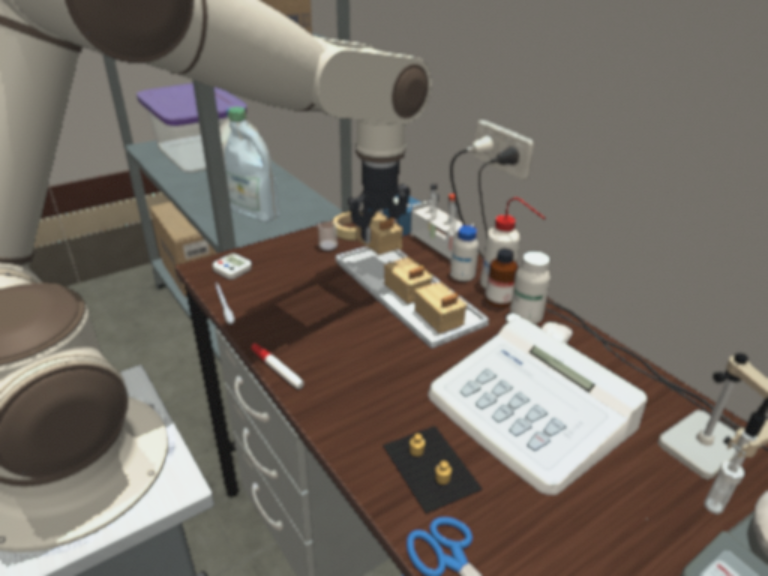

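```bash
python3 -m pendant '[[[-0.2,0.3,-2,0],[0,0,-2,0],[0,0,-0.9,0],[0,0,-0.25,0],[0,0,0,0],[0,0,0,0],[0,0,0,0],[0,0,0,0]]]' >/dev/null; python3 st.py;  python3 -m pendant '[[[0,0,-0.1,0],[0,0,0,0],[0,0,0,0],[0,0,2,0],[0,0,3,0],[0,0,4,0],[0,0,4,0],[-2,0,4,0]]]' 8.5 >/dev/null;  python3 -m pendant '[[[-5,0,4,0],[-5,0,3,0],[-5,0,2,0],[-5,0,0,0],[-3,0,0,0],[0,0,0,0],[0,0,0,0],[0,0,0,0]]]' >/dev/null; python3 st.py;  python3 - <<'E'
from h import *
c=cam('wrist'); save(c,'w43.png');c=cam('scene'); save(c,'s43.png');c=cam('top'); save(c,'t43.png')
E
```

```text
t 178.6 p [663.5 199.3  16.1] r 692.8 az 16.7 q [0.18 0.53 1.39 0.01 1.22 0.2 ] jawyaw -1.4 tilt out 0.2 tang 0.3 tilt xtool 0.3 ytool 0.1 F [-0.9 -0.4 -1.6] w 57.2
t 180.6 p [415.3 199.3 274.3] r 460.6 az 25.6 q [ 0.28 -0.1   1.61  0.    1.63  0.3 ] jawyaw -1.4 tilt out 0.2 tang 0.2 tilt xtool 0.3 ytool 0.1 F [0.6 1.2 0.8] w 85.0
```

View pics/s43.png

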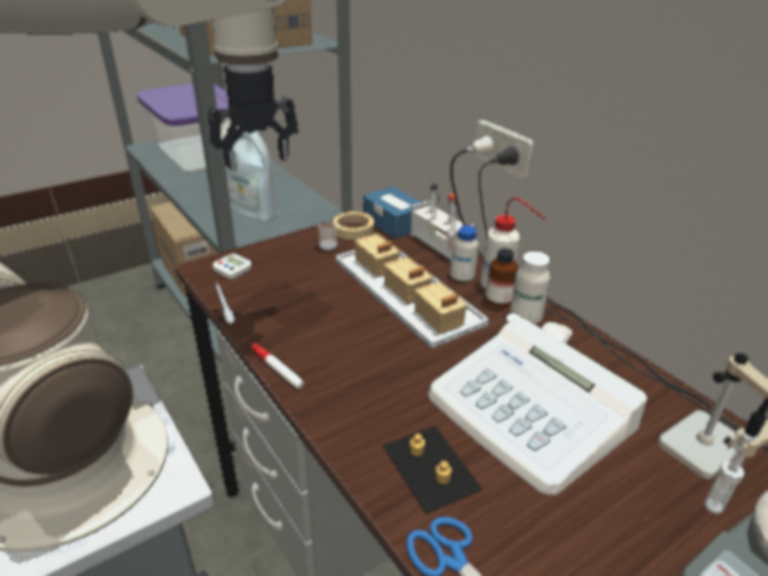

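View pics/t43.png

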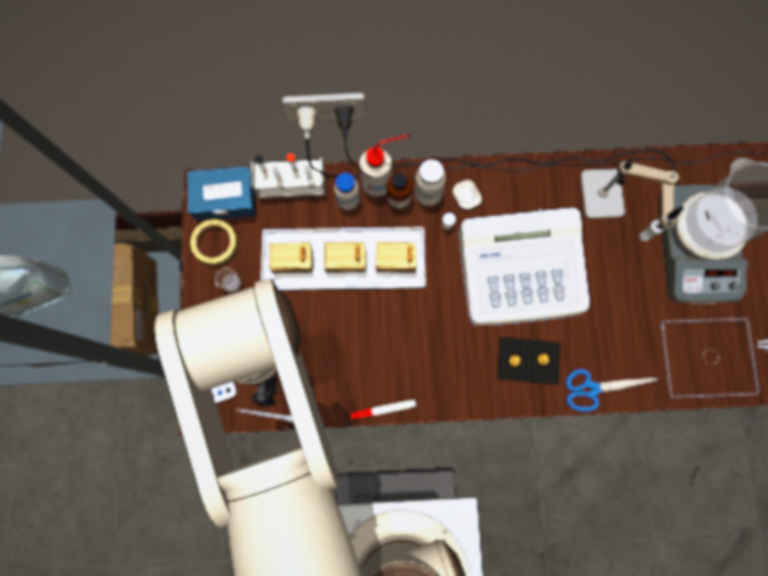

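View pics/w43.png

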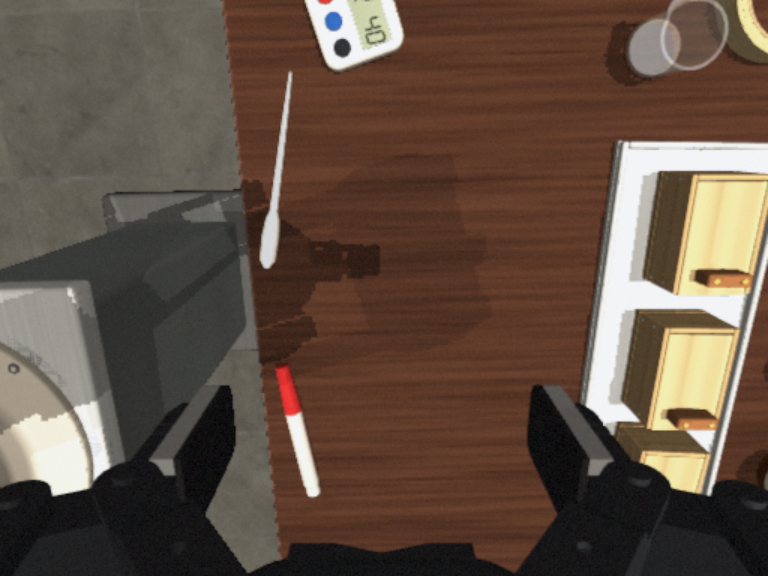

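```bash
python3 -c "
from plant import finish_job; print(finish_job())"
```

```text
the job is handed in; nothing more can be done
None
```

I handed the job in at about 181 s. All three boxes stand shut and upright in the tray. Both brass weights stand upright on the mat, and I did not touch the vial or the beaker.

- **Weighing:** With the lids shut, the right box (y about -106 mm) read about 2.3 N. The middle box read 2.0 and 2.3 N over two averages, the first blurred by settling. The left box read about 1.8 N, a little above what an empty box should give. I opened the right and middle boxes and each held a weight. I never opened the left one.
- **Rocking:** The pendant cannot tilt the tool, so I pushed the arm past its reach, which tips it, and half-turned the tool between swings. Each box went at least twice each way to about 30°: measured at 30–36° for the right box, whose first swing overshot to about 44°, and 31–34° for the other two. The wrist force showed no rattle, but it is noisy.
- **What went wrong with the right box:** Its lid crept about 2–4 mm open during rocking, so it was not perfectly shut for all of its swings. I pushed it shut in the tray but did not rock it again. A transient wrist force of about 32 N also showed during those moves.
- **Other slips:** The middle box slid about 7 cm and came up against the pen when I first tried to shut its lid. The pen may have been nudged.
- **Last check:** The final pictures show three shut boxes in a row in the tray, the weights standing on the mat, and the robot clear of everything.

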